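Hang the cleaned dip baskets on the drip rail

ROBOT

A 7-joint arm with a two-finger parallel gripper is mounted at the origin on the work surface. World frame = base frame: x ahead of the robot, y to its left, z up, the work surface at z = 0. Lengths are in m, angles in rad, forces in N, time in s.
With the tool pointing down it reaches from about 0.425 to 0.875 m from the base axis. Payload 4.7 kg.
Tool frame: the origin (TCP) lies midway between the tips of the shut fingers; the grasp point (between the pads) lies 19 mm behind it; z points along the fingers, y is the direction in which the jaws open and shut (so a half turn about z gives the same grasp; the last joint's range is limited). The gripper opens to 87 mm and grips with 3 to 60 N. Pads are 19 mm wide; open, the fingers measure 117 mm over their backs; the gripper's body (75 mm by 190 mm) begins 51 mm behind the grasp point.
Start: joints at [1.229, 0.321, -0.07, 1.45, 0.023, 1.371, -0.057], TCP at [0.226, -0.609, 0.223] pointing down, gripper open.
Joint ranges: [-2.86, 2.86], [-0.3, 2.09], [-1.38, 1.24], [0.06, 2.45], [-1.56, 4.7], [0.09, 2.05], [-2.69, 2.69]. Speed limits (rad/s): [2.57, 2.57, 3.14, 3.14, 3.14, 3.14, 3.14].

INTERFACE

Orientations are given as a unit quaternion [x, y, z, w].
In Python, from bench import env gives the robot as it stands.
- The arm moves only by the tool send_rows, never from a script. Its argument "commands" is a list of rows, each an object with "offset": the shift along the tool's x, y, z in cm, a list of three; "turn": the turn about the tool's z in degrees. In form: [{"offset": [dx, dy, dz], "turn": turn}, ...]. A call has 1 to 5 rows; each row is the pose to reach, as a shift and turn from the pose commanded when the call began, along the tool's axes at that moment; what a row does not reach only later rows make up. A row lasts 1/12 s, in which the tool goes at most 41.7 mm and 7.16 degrees, less where a joint would pass 70% of its speed; a pose out of reach is approached as far as the arm can. A call with a gripper value outside its range is refused whole. "grip" is the finger opening in cm, from 0 to 8.7, set as the call begins (left out, the last holds). The fingers move at their own pace and stop on an object; "newtons" is the grip in N (left out, the last holds). Time passes only in rows, so rows that repeat a pose let the fingers close. It gives the time, the measured TCP pose, the force and the opening at its end, in the units of the state.
- env.get_obs(): the state, without advancing time (a new reading comes with each control period).
- env.read_camera(name): name is "scene" or "side" or "wrist"; returns the picture (420x560x3 uint8, red, green, blue); there is no depth.
- env.get_calibration(name): a dict with "vfov" (degrees; the focal length in pixels is half the picture's height over the tangent of half this angle, whatever the lens; pixels are square), "cx", "cy" (the principal point, pixels), "k1" (the pictures are not rectified: a ray, as slopes to the right and down, at radius r is drawn at 1 + k1 r^2 times it, then the intrinsics apply), "R" (3x3) and "t" (3): a world point X has camera coordinates R X + t; the wrist camera has in their place "mount" (4x4, takes a point from camera to tool coordinates, whose origin is the TCP and whose axes are the flange's). Camera axes: x right, y down, z forward; pixel columns grow to the right and rows downward; lengths in m; the calibration is good to about 2 mm. A picture is of the moment at which its call begins: read the wrist's pose just before it. get_calibration takes no time and is no camera call.
- env.finish_job(): hands the job in, once; it reports no verdict.
The state is a dict: "time": time; "joints": joint angles; "dq": joint speeds; "tau": joint torques, N m; "eef_pos": TCP position; "ee_rot": TCP orientation; "ft_force": force on the tool from outside, world axes, zero at the start; "moment": the same for the moment, N m; "grip_width": finger opening in m.
Only numpy, scipy, OpenCV 4.12 (cv2) and the standard library are available. Lean on these libraries where they do the work, as an engineer would, in place of code of your own. Each camera call takes 0.05 s, during which the arm holds its last target.

TASK

Hang the cleaned dip baskets up to drain. First slide the drip tray home under the drip rail, back against the rail's base plate and centred below the pins; then lift every basket out of the pan and push its hook down on a pin, one basket to a pin, until the safety latch snaps shut under the pin; finally set the lid properly on the empty pan. Leave the things standing behind where they are.

Things in the scene. Friction and masses are not known exactly. Their poses are not given: they have to be found in the camera images.
- rail: Fixed steel drip rail: base plate at the back (10 mm thick, its front edge 50 mm to +x of the origin), two posts at y = +-130 mm, a cross bar and three pins 80 mm apart in y that stick out level towards -x. Origin on the counter below the middle of pin1; z up, x along the pins towards the cross bar. The tray is home when its back edge meets the base plate.
- tray_mid (a point): Loose steel drip tray 170 (x) x 230 (y) x 18 mm, 0.4 kg: its centre, 9 mm above its underside. Its x axis points from the handle to its back edge. Home, tray_mid is 35 mm to -x of the rail's origin and the axes agree.
- tray_handle (a point): Middle of the tray's handle: a round bar 10 mm thick, 72 mm long in the tray's y, on two short posts on its front wall; 83 mm to -x of tray_mid and 45 mm above the tray's underside. Taken from above, fingers closing along the tray's x.
- pan: Fixed steel pan 176 (x) x 162 (y) mm over its flange, rim 65 mm high, inside 152 x 138 mm, floor 4 mm thick. Origin under its centre, z up. The baskets start standing in it.
- lid_handle (a point): Middle of the handle of the pan's loose steel lid (about 0.4 kg): a bar 10 mm thick, 90 mm long in the lid's x, 46 mm above the lid's underside. The lid is a 176 (x) x 162 (y) x 4 mm plate; its sunk centre, 138 x 124 mm, drops 7 mm into the pan, 7 mm to spare all round. Seated, this point is 104 mm above the pan's origin, lid's x along pan's x, either way round.
- pin0 (a point): Middle of the free length of the rail's left (+y) pin, on its axis: 12 mm thick, 160 mm above the counter, 64 mm free between the cross bar (+x side; top edge 8 mm above the pin's axis) and an end collar (-x side) 24 mm in diameter, 6 mm thick. Axes as the rail's.
- pin1 (a point): Middle of the free length of the rail's middle pin, on its axis: 12 mm thick, 160 mm above the counter, 64 mm free between the cross bar (+x side; top edge 8 mm above the pin's axis) and an end collar (-x side) 24 mm in diameter, 6 mm thick. Axes as the rail's.
- pin2 (a point): Middle of the free length of the rail's right (-y) pin, on its axis: 12 mm thick, 160 mm above the counter, 64 mm free between the cross bar (+x side; top edge 8 mm above the pin's axis) and an end collar (-x side) 24 mm in diameter, 6 mm thick. Axes as the rail's.
- handle0 (a point): Basket 0 (may be absent), grip point: on its axis, 160 mm above its underside. Round steel wire basket, 60 mm across, 45 mm high, about 0.26 kg, with a plate hook standing on it, 191 mm high in all, hook in its y-z plane. The grip is a flat neck 8 mm thick in x, 26 mm wide in y, from 137 to 191 mm up, its top rounded.
- seat0 (a point): Basket 0: where the pin's axis lies when home in the hook, 122 mm up on its axis. Mouth 30 mm lower, facing down, 20 mm wide, bill on -y, shank on +y. Under it a gap 40 mm high (middle 50 mm below this point), open to -y, shank 10 mm to +y. The pin enters the gap, then the hook goes down on it. The collar passes the gap only with the pin 5 to 12 mm to -y of the axis, and never the throat.
- latch0 (a joint): Sprung safety latch across the mouth of basket 0's hook, hinged on the shank: 0 shut against the bill, 1.5 rad swung fully up and inward. A pin pushed into the mouth swings it in (5 to 10 N); when the pin is about 7 mm from home the latch flips shut under it.
- handle1 (a point): Basket 1 (may be absent), grip point: on its axis, 160 mm above its underside. Round steel wire basket, 60 mm across, 45 mm high, about 0.26 kg, with a plate hook standing on it, 191 mm high in all, hook in its y-z plane. The grip is a flat neck 8 mm thick in x, 26 mm wide in y, from 137 to 191 mm up, its top rounded.
- seat1 (a point): Basket 1: where the pin's axis lies when home in the hook, 122 mm up on its axis. Mouth 30 mm lower, facing down, 20 mm wide, bill on -y, shank on +y. Under it a gap 40 mm high (middle 50 mm below this point), open to -y, shank 10 mm to +y. The pin enters the gap, then the hook goes down on it. The collar passes the gap only with the pin 5 to 12 mm to -y of the axis, and never the throat.
- latch1 (a joint): Sprung safety latch across the mouth of basket 1's hook, hinged on the shank: 0 shut against the bill, 1.5 rad swung fully up and inward. A pin pushed into the mouth swings it in (5 to 10 N); when the pin is about 7 mm from home the latch flips shut under it.
- handle2 (a point): Basket 2 (may be absent), grip point: on its axis, 160 mm above its underside. Round steel wire basket, 60 mm across, 45 mm high, about 0.26 kg, with a plate hook standing on it, 191 mm high in all, hook in its y-z plane. The grip is a flat neck 8 mm thick in x, 26 mm wide in y, from 137 to 191 mm up, its top rounded.
- seat2 (a point): Basket 2: where the pin's axis lies when home in the hook, 122 mm up on its axis. Mouth 30 mm lower, facing down, 20 mm wide, bill on -y, shank on +y. Under it a gap 40 mm high (middle 50 mm below this point), open to -y, shank 10 mm to +y. The pin enters the gap, then the hook goes down on it. The collar passes the gap only with the pin 5 to 12 mm to -y of the axis, and never the throat.
- latch2 (a joint): Sprung safety latch across the mouth of basket 2's hook, hinged on the shank: 0 shut against the bill, 1.5 rad swung fully up and inward. A pin pushed into the mouth swings it in (5 to 10 N); when the pin is about 7 mm from home the latch flips shut under it.
- handle3 (a point): Basket 3 (may be absent), grip point: on its axis, 160 mm above its underside. Round steel wire basket, 60 mm across, 45 mm high, about 0.26 kg, with a plate hook standing on it, 191 mm high in all, hook in its y-z plane. The grip is a flat neck 8 mm thick in x, 26 mm wide in y, from 137 to 191 mm up, its top rounded.
- seat3 (a point): Basket 3: where the pin's axis lies when home in the hook, 122 mm up on its axis. Mouth 30 mm lower, facing down, 20 mm wide, bill on -y, shank on +y. Under it a gap 40 mm high (middle 50 mm below this point), open to -y, shank 10 mm to +y. The pin enters the gap, then the hook goes down on it. The collar passes the gap only with the pin 5 to 12 mm to -y of the axis, and never the throat.
- latch3 (a joint): Sprung safety latch across the mouth of basket 3's hook, hinged on the shank: 0 shut against the bill, 1.5 rad swung fully up and inward. A pin pushed into the mouth swings it in (5 to 10 N); when the pin is about 7 mm from home the latch flips shut under it.
- vibrator: Bystander: small white plaster vibrator, 110 mm in diameter, 66 mm high, origin under its centre.
- pen_cup: Bystander: pen cup 72 mm in diameter, 95 mm high (pens and scissors to 160 mm), origin under its centre.
- putty_tubs: Bystander: two stacked putty tubs, 76 mm in diameter, 68 mm high, origin under their centre.
Not all that is in view belongs to the job. Leave any yellow look-alike of the part that bears handle1 alone.

How it is judged:
By the outcome, as a careful person would: the job done as asked, in the order asked, and still so for the second after the job is handed in, with the robot touching nothing.
Of basket0, basket1, basket2, basket3 only 2 to 3 are there at a start; the rules pass over those that are not, and their reading is None.
At some moment in a run one of lid may be knocked a few centimetres aside while the robot is not near it.
Once in a run the grip may slacken for a moment while it holds something.
It also fails if it takes over 210 s, if anything falls off the work surface, if the arm or the gripper's body presses on something with over 40 N, if the wrist force passes 120 N, or if a joint passes its speed limit or range.

## Working session

There is one attempt and no reset: what is moved stays moved. The work goes in short steps, Python scripts to look and compute and a tool call to move; the robot and the scene stay as the last step left them, time stands still between calls to the robot, and variables do not carry over. Pictures are saved under pics/ and viewed, and the job is handed in when it is done.

Besides the shell and the picture viewer there is one more tool, called after "Emit:" by a JSON object that holds its "method" and its "body". send_rows: Moves the arm, as the interface text tells. Its arguments: {"type":"object","properties":{"commands":{"type":"array"},"grip":{"type":"number"},"newtons":{"type":"number"}},"required":["commands"]}

```bash
ls; mkdir -p pics; python3 - <<'E'
from bench import env
import cv2,numpy as np
o=env.get_obs(); print(o)
for n in ["scene","side","wrist"]:
    c=env.get_calibration(n); print(n,c)
    im=env.read_camera(n); cv2.imwrite(f"pics/{n}0.png",im[:,:,::-1])
E
```

```text
pics
{'time': 0.0, 'joints': array([ 1.22909409,  0.32182683, -0.07007095,  1.45168159,  0.02260593,
        1.37076279, -0.05687333]), 'dq': array([ 8.76498053e-04, -2.01723710e-03, -9.19021693e-04,  1.10871555e-03,
       -8.18825996e-05, -1.06172427e-03,  3.56551836e-04]), 'tau': array([-4.85949731e-04, -4.91293502e+01, -4.04026229e-01, -3.12523592e+01,
       -6.37664529e-02,  4.39361797e-02,  1.47004666e-04]), 'eef_pos': array([ 0.2261762 , -0.60879875,  0.22145559]), 'ee_rot': array([ 9.84212822e-01,  1.76986516e-01, -2.19780801e-04, -9.20025078e-04]), 'ft_force': array([ 1.20101102, -0.73376427, -0.16313506]), 'moment': array([ 0.03559321,  0.00426571, -0.00351609]), 'grip_width': 0.08673862253421054}
scene {'vfov': 45.84485392131047, 'cx': 286.0986054901797, 'cy': 208.7839946153487, 'k1': -0.07244092852165482, 'R': array([[ 0.89071704,  0.45433856, -0.0141288 ],
       [ 0.35601944, -0.7166164 , -0.5997592 ],
       [-0.28261866,  0.52918561, -0.8000558 ]]), 't': array([-0.55344084, -0.13484387,  1.64787881])}
side {'vfov': 46.77180727867947, 'cx': 280.26359537729405, 'cy': 205.829259641287, 'k1': -0.09689524373020994, 'R': array([[ 0.9759703 , -0.21775122,  0.00814798],
       [-0.13386273, -0.62864447, -0.76608544],
       [ 0.17193822,  0.74658592, -0.6426871 ]]), 't': array([-0.58933325,  0.16367804,  1.11853458])}
wrist {'vfov': 68.5863614870645, 'cx': 280.46413810253836, 'cy': 209.85102654208498, 'k1': -0.013986140270789125, 'mount': array([[ 4.36131514e-04, -9.65831218e-01, -2.59171502e-01,
         7.20343912e-02],
       [ 9.99999723e-01,  5.77457848e-04, -4.69169732e-04,
        -2.21506820e-04],
       [ 6.02799392e-04, -2.59171225e-01,  9.65831203e-01,
        -1.62543302e-01],
       [ 0.00000000e+00,  0.00000000e+00,  0.00000000e+00,
         1.00000000e+00]])}
```

View pics/scene0.png

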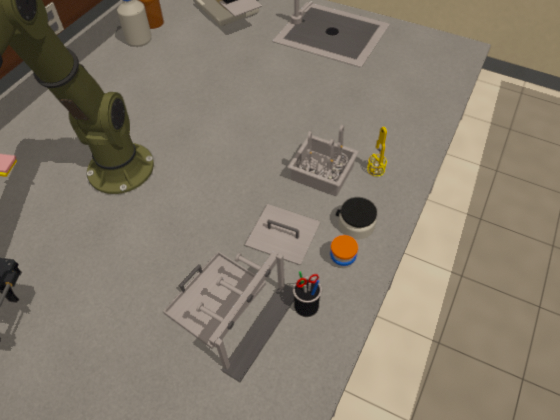

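View pics/side0.png

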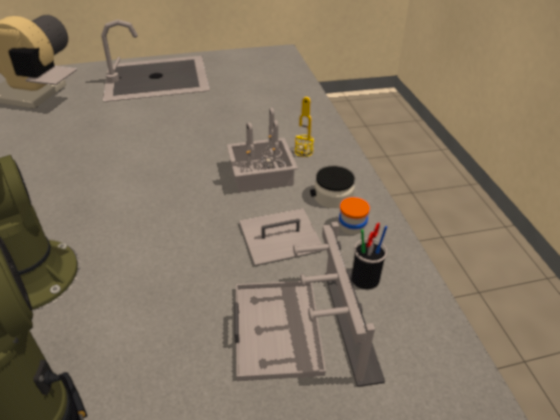

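View pics/wrist0.png

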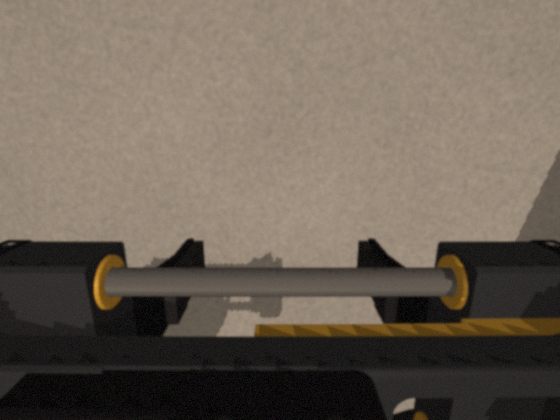

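```bash
cat > h.py <<'E'
import numpy as np,cv2
from scipy.optimize import least_squares
from scipy.spatial.transform import Rotation as Rot
from bench import env
H,W=420,560
def cal(n,pose=None):
    c=env.get_calibration(n); c=dict(c)
    if n=="wrist":
        p,q=pose; M=np.eye(4); M[:3,:3]=Rot.from_quat(q).as_matrix(); M[:3,3]=p
        T=np.linalg.inv(M@np.array(c["mount"])); c["R"]=T[:3,:3]; c["t"]=T[:3,3]
    c["f"]=H/2/np.tan(np.radians(c["vfov"]/2)); return c
def proj(c,X):
    X=np.atleast_2d(X); P=X@np.array(c["R"]).T+c["t"]; s=P[:,:2]/P[:,2:]
    r2=(s**2).sum(1,keepdims=True); s=s*(1+c["k1"]*r2)
    return s*c["f"]+[c["cx"],c["cy"]]
def ray(c,uv):
    d=(np.array(uv,float)-[c["cx"],c["cy"]])/c["f"]; s=d.copy()
    for _ in range(20): s=d/(1+c["k1"]*(s@s))
    R=np.array(c["R"]); v=R.T@np.array([s[0],s[1],1]); o=-R.T@c["t"]
    return o,v/np.linalg.norm(v)
def onz(c,uv,z):
    o,v=ray(c,uv); return o+v*(z-o[2])/v[2]
def tri(obs):
    A=np.zeros((3,3));b=np.zeros(3)
    for c,uv in obs:
        o,v=ray(c,uv);M=np.eye(3)-np.outer(v,v);A+=M;b+=M@o
    X=np.linalg.solve(A,b)
    return X,[np.linalg.norm(proj(c,X)[0]-uv) for c,uv in obs]
def snap(n,name,crop=None,k=1):
    o=env.get_obs(); im=env.read_camera(n)[:,:,::-1].copy()
    np.save(f"pics/{name}.npy",im)
    if n=="wrist": np.savez(f"pics/{name}_pose.npz",p=o["eef_pos"],q=o["ee_rot"])
    out(im,name,crop,k); return im
def out(im,name,crop=None,k=1):
    x0,y0,x1,y1=crop or (0,0,W,H)
    cv2.imwrite(f"pics/{name}.png",cv2.resize(im[y0:y1,x0:x1],None,fx=k,fy=k,interpolation=cv2.INTER_CUBIC))
def wcal(name):
    z=np.load(f"pics/{name}_pose.npz"); return cal("wrist",(z["p"],z["q"]))
def grid(im,name,crop,k,step=10):
    x0,y0,x1,y1=crop
    g=cv2.resize(im[y0:y1,x0:x1],None,fx=k,fy=k,interpolation=cv2.INTER_CUBIC)
    for u in range((x0+step-1)//step*step,x1,step):
        cv2.line(g,(int((u-x0+.5)*k),0),(int((u-x0+.5)*k),5),(0,0,255),1)
        if u%(2*step)==0: cv2.putText(g,str(u),(int((u-x0+.5)*k)-10,16),0,.4,(0,0,255),1)
    for v in range((y0+step-1)//step*step,y1,step):
        cv2.line(g,(0,int((v-y0+.5)*k)),(5,int((v-y0+.5)*k)),(0,0,255),1)
        cv2.putText(g,str(v),(7,int((v-y0+.5)*k)+4),0,.4,(0,0,255),1)
    cv2.imwrite(f"pics/{name}.png",g)
def tool():
    o=env.get_obs(); R=Rot.from_quat(o["ee_rot"]).as_matrix(); return o["eef_pos"],R,o
E
python3 - <<'E'
import cv2
from h import *
s=cv2.imread("pics/scene0.png"); d=cv2.imread("pics/side0.png")
grid(s,"s_rail",(160,240,330,380),4.6); grid(s,"s_pan",(240,110,400,230),5); grid(d,"d_pan",(215,90,325,200),5.4)
grid(d,"d_rail",(225,200,395,390),3.1); grid(s,"s_lid",(240,195,340,270),7)
E
```

```text
(no output)
```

View pics/s_rail.png

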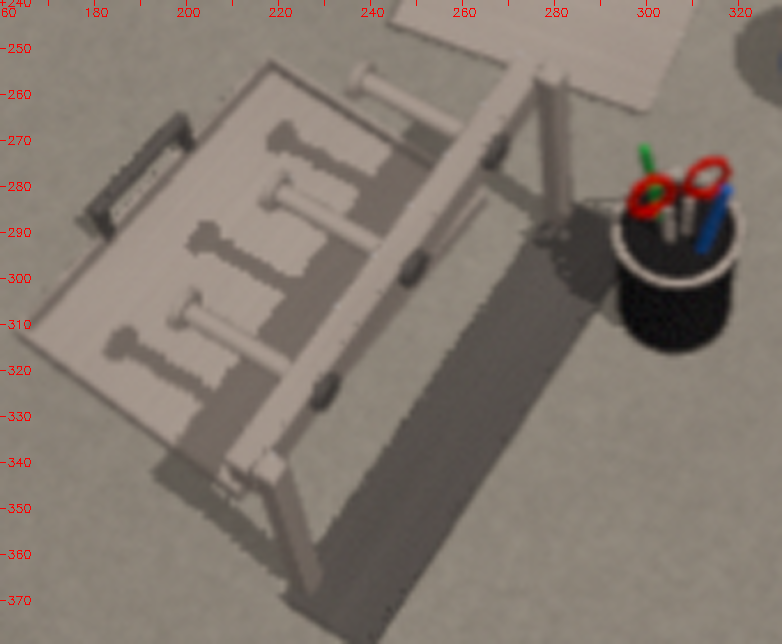

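View pics/s_pan.png

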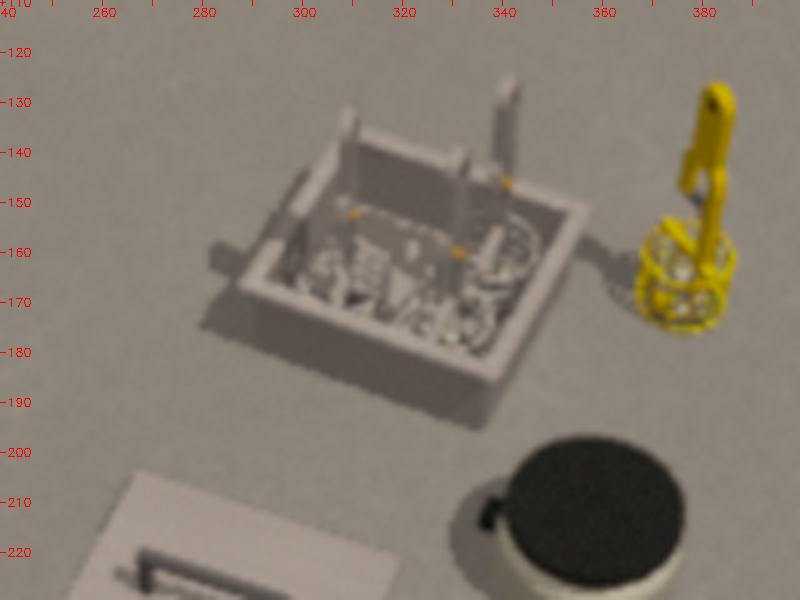

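View pics/d_pan.png

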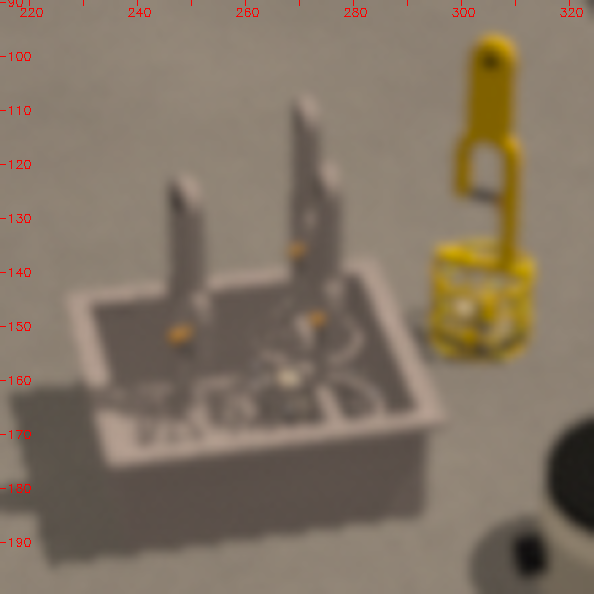

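View pics/d_rail.png

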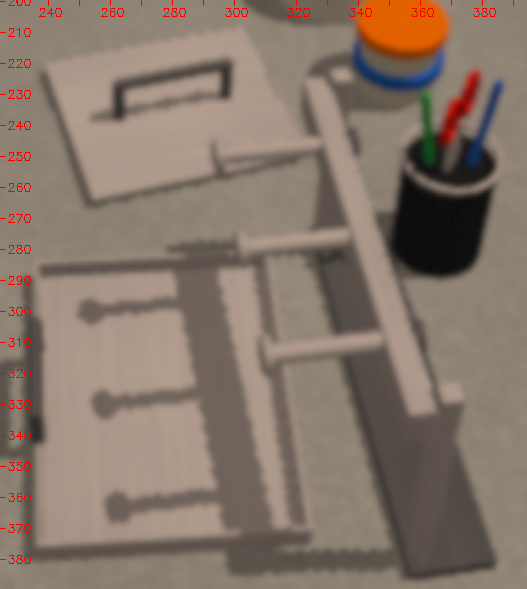

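View pics/s_lid.png

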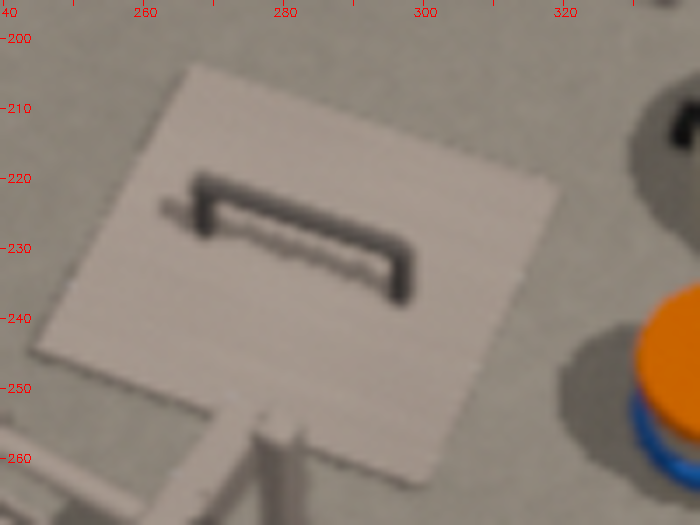

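```bash
python3 - <<'E'
from h import *
S=cal("scene");D=cal("side")
def t(n,a,b):
    X,e=tri([(S,a),(D,b)]); print(n,X.round(4),np.round(e,1)); return X
c0=t("col0",(238,257.4),(294.6,250.4));c1=t("col1",(219.4,282),(302.7,280.2));c2=t("col2",(200.3,307),(310.8,313.5))
d=c2-c0; print("yaw",np.degrees(np.arctan2(d[0],-d[1])), np.linalg.norm(d))
print("tray TL",onz(S,(218.2,253.2),.018),onz(D,(237.5,286),.018))
print("front near",onz(S,(163.8,312.3),.018),onz(D,(236,377),.018))
print("back near",onz(D,(324,372.2),.018)," back far",onz(D,(310,282),.018))
a=t("lidh a",(268,220.8),(262.7,226));b=t("lidh b",(296.5,230),(298.5,219))
print("lid corners",[onz(S,p,.011).round(3) for p in [(267,204),(318.5,221.5),(244.5,245),(299.5,264)]])
print([onz(D,p,.011).round(3) for p in [(240,221),(254,265)]])
print("pan corners",[onz(S,p,.065).round(4) for p in [(287.5,167),(336.5,186),(357,152),(310,134)]])
print([onz(D,p,.065).round(4) for p in [(228,144),(235,175),(296.5,168),(284,138)]])
for n,a,b in [("A",(309.5,132),(249.5,123.5)),("B",(331.5,140),(276,121.5)),("C",(341.5,126),(271.5,108.5)),("yellow",(383.5,127),(306,97))]: t(n,a,b)
for n,a,b in [("A",(309.8,152),(247.5,151.5)),("B",(331,160),(273,148.3)),("C",(341,146),(269.5,135.5))]: t("orange"+n,a,b)
E
```

```text
col0 [ 0.5881 -0.1975  0.156 ] [0.1 0.2]
col1 [ 0.5836 -0.2794  0.1584] [0.2 0.3]
col2 [ 0.5781 -0.3571  0.1581] [0.1 0.2]
yaw -3.59474448952326 0.15998919789080857
tray TL [ 0.47650451 -0.14437729  0.018     ] [ 0.47329491 -0.14664956  0.018     ]
front near [ 0.44336763 -0.36797112  0.018     ] [ 0.43554992 -0.36921987  0.018     ]
back near [ 0.60115566 -0.39483785  0.018     ]  back far [ 0.63447525 -0.16931047  0.018     ]
lidh a [0.5609 0.003  0.0477] [0.4 0.5]
lidh b [0.6516 0.0081 0.0505] [0. 0.]
lid corners [array([0.515, 0.079, 0.011]), array([0.685, 0.09 , 0.011]), array([ 0.528, -0.083,  0.011]), array([ 0.699, -0.068,  0.011])]
[array([0.514, 0.075, 0.011]), array([ 0.522, -0.085,  0.011])]
pan corners [array([0.5249, 0.2007, 0.065 ]), array([0.6929, 0.1981, 0.065 ]), array([0.6955, 0.357 , 0.065 ]), array([0.5256, 0.3638, 0.065 ])]
[array([0.525 , 0.3611, 0.065 ]), array([0.5226, 0.2032, 0.065 ]), array([0.6941, 0.2002, 0.065 ]), array([0.695 , 0.3592, 0.065 ])]
A [0.5742 0.2511 0.1926] [0.3 0.4]
B [0.6455 0.2507 0.1908] [0.5 0.6]
C [0.6482 0.3176 0.1926] [0. 0.]
yellow [0.7617 0.3724 0.1891] [0.2 0.2]
orangeA [0.5695 0.2675 0.0921] [0.3 0.4]
orangeB [0.6425 0.2657 0.0933] [0.6 0.6]
orangeC [0.6466 0.3347 0.0932] [0.6 0.6]
```

```bash
cat >> h.py <<'E'
def go(p,yaw=None):
    """print offset (cm) in tool axes and turn (deg) to bring TCP to p with tool x at world yaw (deg)"""
    P,R,o=tool(); d=R.T@(np.array(p)-P)*100
    y=np.degrees(np.arctan2(R[1,0],R[0,0])); 
    t=0 if yaw is None else -((yaw-y+180)%360-180)
    print("at",P.round(4),"yaw",round(y,2),"-> offset",d.round(2).tolist(),"turn",round(t,2),"F",o["ft_force"].round(1),"w",round(o["grip_width"]*1000,1),"t",round(o["time"],2),"q7",round(o["joints"][6],2),"tilt",np.degrees(np.arccos(-R[2,2])).round(2))
E
python3 -c "
from h import *
go([.4555,-.257,.14],81.2)"
```

```text
at [ 0.2262 -0.6089  0.2217] yaw 20.39 -> offset [33.75, -24.99, 8.2] turn -60.81 F [ 0.6 -0.1 -0.4] w 87.0 t 0.15 q7 -0.06 tilt 0.08
```

Emit:
{"method": "send_rows", "body": {"commands": [{"offset": [4,-3,0.8],"turn": -7},{"offset": [7.5,-5.5,1.6],"turn": -14},{"offset": [11,-8,2.5],"turn": -21},{"offset": [14,-10.5,3.3],"turn": -28},{"offset": [17,-12.5,4],"turn": -33}]}}

```text
time: 0.57
eef_pos: [0.3388, -0.4362, 0.1832]
ee_rot: [0.892, 0.452, -0.0, -0.0]
ft_force: [0.7, 0.4, 0.6]
grip_width: 0.0871
```

```bash
python3 -c "
from h import *
go([.4555,-.257,.14],81.2)"
```

```text
at [ 0.3388 -0.4362  0.1832] yaw 53.7 -> offset [21.35, -1.21, 4.31] turn -27.5 F [0.7 0.4 0.6] w 87.1 t 0.57 q7 0.2 tilt 0.03
```

Emit:
{"method": "send_rows", "body": {"commands": [{"offset": [4,-0.3,0.9],"turn": -6},{"offset": [8,-0.5,1.8],"turn": -12},{"offset": [12,-0.8,2.7],"turn": -18},{"offset": [16,-1,3.5],"turn": -24},{"offset": [20,-1.1,4.2],"turn": -27}]}}

```text
time: 0.98
eef_pos: [0.4492, -0.2692, 0.1412]
ee_rot: [0.762, 0.647, -0.0, -0.0]
ft_force: [0.5, -0.6, 0.3]
grip_width: 0.0873
```

```bash
python3 -c "
from h import *
go([.4555,-.257,.14],81.2)
im=snap('wrist','w1',None,1.4)"
```

```text
at [ 0.4492 -0.2692  0.1412] yaw 80.65 -> offset [1.3, 0.42, 0.12] turn -0.55 F [ 0.5 -0.6  0.3] w 87.3 t 0.98 q7 0.27 tilt 0.04
```

View pics/w1.png

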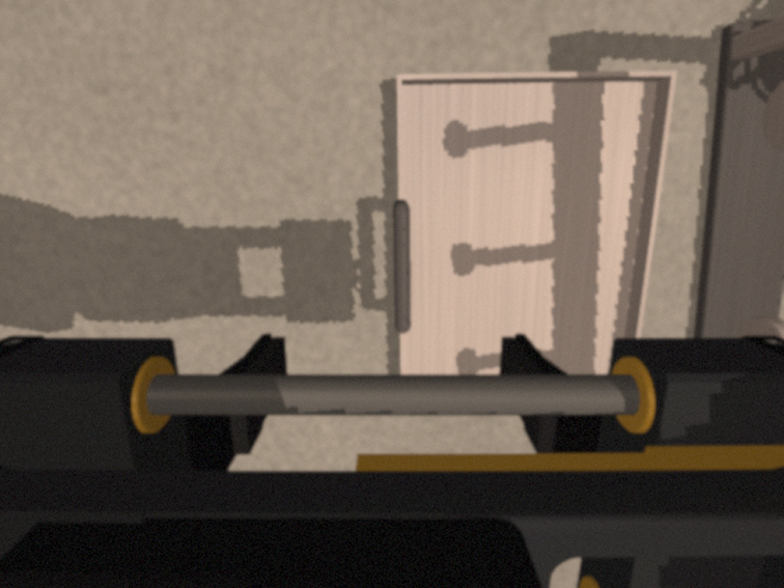

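```bash
python3 - <<'E'
from h import *
c=wcal('w1')
f=lambda p,z:onz(c,(p[0]/1.4-.3,p[1]/1.4-.3),z)
a=f((401,202),.05);b=f((402,331),.05);print("handle",a,b,(a+b)/2,np.degrees(np.arctan2(-(a-b)[0],(a-b)[1])))
a=f((398,76),.018);b=f((675,73),.018);print("far side",a,b,np.degrees(np.arctan2((b-a)[1],(b-a)[0])),np.linalg.norm(b-a))
a=f((728,30),.01);b=f((697,338),.01);print("plate",a,b,np.degrees(np.arctan2(-(a-b)[0],(a-b)[1])))
E
```

```text
handle [ 0.46415394 -0.21220745  0.05      ] [ 0.45236245 -0.29015967  0.05      ] [ 0.45825819 -0.25118356  0.05      ] -8.601667671470931
far side [ 0.47447627 -0.13964392  0.018     ] [ 0.64121955 -0.16456323  0.018     ] -8.499785419728932 0.1685950517487606
plate [ 0.67888272 -0.14414695  0.01      ] [ 0.6628397  -0.34515059  0.01      ] -4.563363989180755
```

```bash
python3 -c "
from h import *
go([.4585,-.2525,.027],81.4)"
```

```text
at [ 0.4544 -0.2596  0.1403] yaw 81.31 -> offset [0.69, 0.28, 11.33] turn -0.09 F [ 3.6  7.1 -0.2] w 87.4 t 1.03 q7 0.27 tilt 0.36
```

Emit:
{"method": "send_rows", "body": {"commands": [{"offset": [0,0,3],"turn": 0},{"offset": [0,0,3],"turn": 0},{"offset": [0,0,3],"turn": 0},{"offset": [0,0,3],"turn": 0}]}}

```text
time: 1.37
eef_pos: [0.4486, -0.2721, 0.1123]
ee_rot: [0.764, 0.645, -0.0, -0.0]
ft_force: [1.2, -0.8, 0.7]
grip_width: 0.0869
```

```bash
python3 -c "
from h import *
go([.4585,-.2525,.027],81.4)"
```

```text
at [ 0.4486 -0.2721  0.1123] yaw 80.28 -> offset [2.1, 0.65, 8.53] turn -1.12 F [ 1.2 -0.8  0.7] w 86.9 t 1.37 q7 0.26 tilt 0.01
```

```bash
python3 -c "
from h import *
im=snap('wrist','w2',None,1.4)
go([.4585,-.2525,.027],81.4)"
```

```text
at [ 0.449  -0.2724  0.1128] yaw 80.27 -> offset [2.12, 0.59, 8.58] turn -1.13 F [-0.8  0.4 -0. ] w 87.1 t 1.42 q7 0.26 tilt 0.07
```

View pics/w2.png

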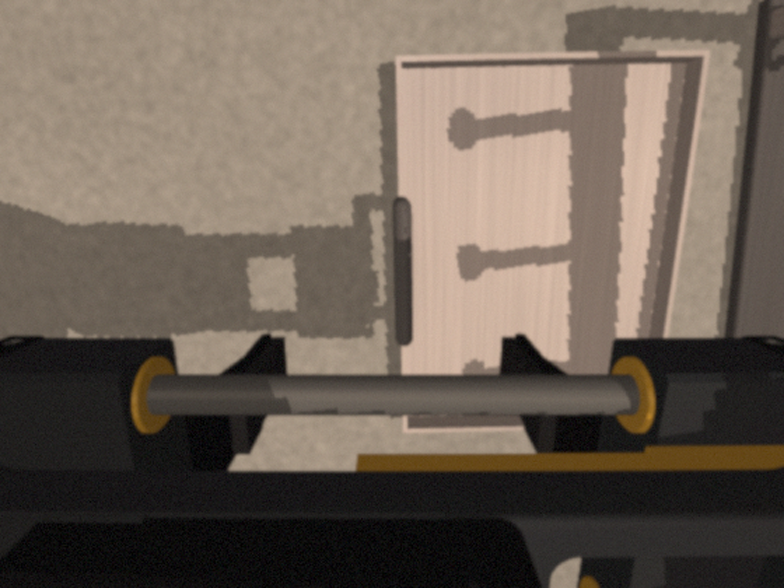

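```bash
python3 - <<'E'
from h import *
c=wcal('w2')
f=lambda p,z:onz(c,(p[0]/1.4-.3,p[1]/1.4-.3),z)
ya=lambda a,b:np.degrees(np.arctan2(-(a-b)[0],(a-b)[1]))
a=f((402,198),.05);b=f((403,345),.05);print("handle",a,b,(a+b)/2,ya(a,b))
a=f((397,57),.018);b=f((707,52),.018);print("far side",a,b,np.degrees(np.arctan2((b-a)[1],(b-a)[0])),np.linalg.norm(b-a))
d=f((406,430),.018);print("near front",d,ya(a,d),np.linalg.norm(a-d))
a=f((765,10),.01);b=f((733,330),.01);print("plate",a,b,ya(a,b))
S=cal("scene");print("handle scene",onz(S,(199.8,265.6),.05),onz(S,(178,288),.05))
E
```

```text
handle [ 0.46446149 -0.21173508  0.05      ] [ 0.45193732 -0.29088991  0.05      ] [ 0.45819941 -0.25131249  0.05      ] -8.99101675987052
far side [ 0.47440049 -0.13925543  0.018     ] [ 0.64059384 -0.16421667  0.018     ] -8.541634695721092 0.16805740327415333
near front [ 0.44260982 -0.36454562  0.018     ] -8.031971046904257 0.22752211753723428
plate [ 0.67797721 -0.14688124  0.01      ] [ 0.66569609 -0.3332993   0.01      ] -3.7691670367617025
handle scene [ 0.466096   -0.21652254  0.05      ] [ 0.45133961 -0.30137752  0.05      ]
```

Emit:
{"method": "send_rows", "body": {"commands": [{"offset": [1,0.3,2],"turn": -0.5},{"offset": [2.1,0.6,4],"turn": -1.1},{"offset": [2.1,0.6,6],"turn": -1.1},{"offset": [2.1,0.6,7.5],"turn": -1.1},{"offset": [2.1,0.6,8.5],"turn": -1.1}]}}

```text
time: 1.83
eef_pos: [0.458, -0.2521, 0.0264]
ee_rot: [0.758, 0.652, -0.0, -0.0]
ft_force: [-0.8, 1.2, 1.0]
grip_width: 0.087
```

Emit:
{"method": "send_rows", "body": {"commands": [{"offset": [0,0,0],"turn": 0},{"offset": [0,0,0],"turn": 0}]}}

```text
time: 2.0
eef_pos: [0.4586, -0.2522, 0.0274]
ee_rot: [0.758, 0.652, 0.0, 0.0]
ft_force: [0.3, -0.2, 0.9]
grip_width: 0.087
```

```bash
python3 -c "
from h import *
im=snap('wrist','w3',None,1.4)
go([.4585,-.2525,.027],81.4)"
```

```text
at [ 0.4591 -0.2523  0.028 ] yaw 81.43 -> offset [-0.03, -0.06, 0.1] turn 0.03 F [ 0.7 -0.   1.6] w 87.1 t 2.05 q7 0.19 tilt 0.1
```

View pics/w3.png

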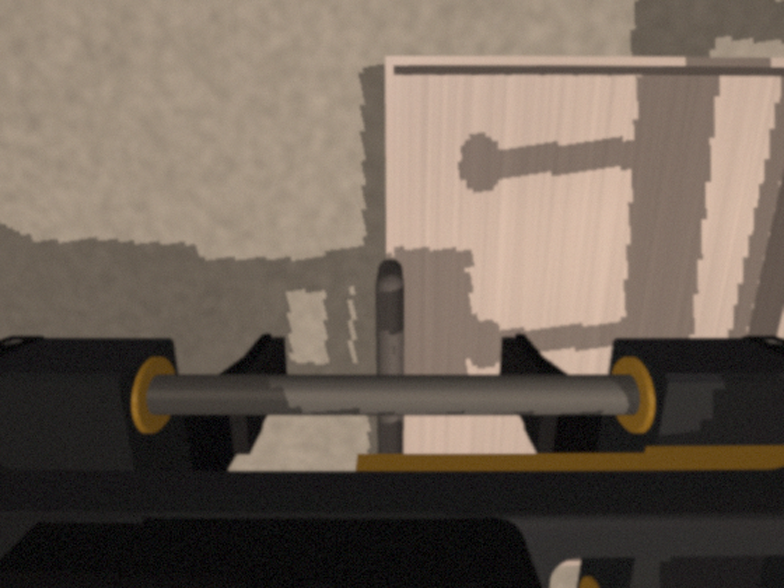

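Emit:
{"method": "send_rows", "body": {"commands": [{"offset": [0,0,0],"turn": 0},{"offset": [0,0,0],"turn": 0},{"offset": [0,0,0],"turn": 0},{"offset": [0,0,0],"turn": 0},{"offset": [0,0,0],"turn": 0}], "grip": 0.5, "newtons": 25}}

```text
time: 2.47
eef_pos: [0.4586, -0.2515, 0.0271]
ee_rot: [0.758, 0.653, 0.0, 0.0]
ft_force: [-0.5, -0.3, 0.4]
grip_width: 0.0612
```

Emit:
{"method": "send_rows", "body": {"commands": [{"offset": [0,0,0],"turn": 0},{"offset": [0,0,0],"turn": 0},{"offset": [0,0,0],"turn": 0}]}}

```text
time: 2.72
eef_pos: [0.4584, -0.2514, 0.0268]
ee_rot: [0.758, 0.653, -0.0, -0.0]
ft_force: [0.2, -0.8, -0.5]
grip_width: 0.0419
```

```bash
python3 -c "
from h import *
go([.495,-.2715,.028],86.4)"
```

```text
at [ 0.4584 -0.2514  0.0268] yaw 81.49 -> offset [-1.45, 3.92, -0.12] turn -4.91 F [ 0.2 -0.8 -0.5] w 41.9 t 2.72 q7 0.19 tilt 0.01
```

Emit:
{"method": "send_rows", "body": {"commands": [{"offset": [0,0,0],"turn": 0},{"offset": [0,0,0],"turn": 0},{"offset": [0,0,0],"turn": 0},{"offset": [0,0,0],"turn": 0},{"offset": [0,0,0],"turn": 0}]}}

```text
time: 3.13
eef_pos: [0.458, -0.2513, 0.0267]
ee_rot: [0.758, 0.653, -0.0, -0.0]
ft_force: [-1.4, -0.4, 3.0]
grip_width: 0.0093
```

Emit:
{"method": "send_rows", "body": {"commands": [{"offset": [0,0,0],"turn": 0},{"offset": [0,0,0],"turn": 0}]}}

```text
time: 3.3
eef_pos: [0.458, -0.2513, 0.0267]
ee_rot: [0.758, 0.653, -0.0, -0.0]
ft_force: [-1.5, 0.3, 0.8]
grip_width: 0.0086
```

Emit:
{"method": "send_rows", "body": {"commands": [{"offset": [-0.3,0.7,0],"turn": -1},{"offset": [-0.6,1.4,0],"turn": -2},{"offset": [-0.9,2.1,0],"turn": -3},{"offset": [-1.2,2.8,0],"turn": -4},{"offset": [-1.4,3.4,0],"turn": -4.8}]}}

```text
time: 3.72
eef_pos: [0.49, -0.2707, 0.0267]
ee_rot: [0.729, 0.684, -0.0, -0.0]
ft_force: [-4.7, 1.6, 4.5]
grip_width: 0.0088
```

Emit:
{"method": "send_rows", "body": {"commands": [{"offset": [0,0,0],"turn": 0},{"offset": [0,0,0],"turn": 0}]}}

```text
time: 3.88
eef_pos: [0.4915, -0.2709, 0.0268]
ee_rot: [0.73, 0.684, 0.001, 0.001]
ft_force: [0.7, -0.1, -1.2]
grip_width: 0.0092
```

```bash
python3 -c "
from h import *
im=snap('scene','s4'); grid(im,'s4g',(150,230,330,390),4.4)
im=snap('side','d4'); grid(im,'d4g',(225,210,395,390),3.3)
im=snap('wrist','w4',None,1.4)
go([.495,-.2715,.028],86.4)"
```

```text
at [ 0.4908 -0.2703  0.0268] yaw 86.29 -> offset [-0.1, 0.43, -0.12] turn -0.11 F [ 0.7  0.7 -2.5] w 9.3 t 4.03 q7 0.25 tilt 0.1
```

View pics/s4g.png

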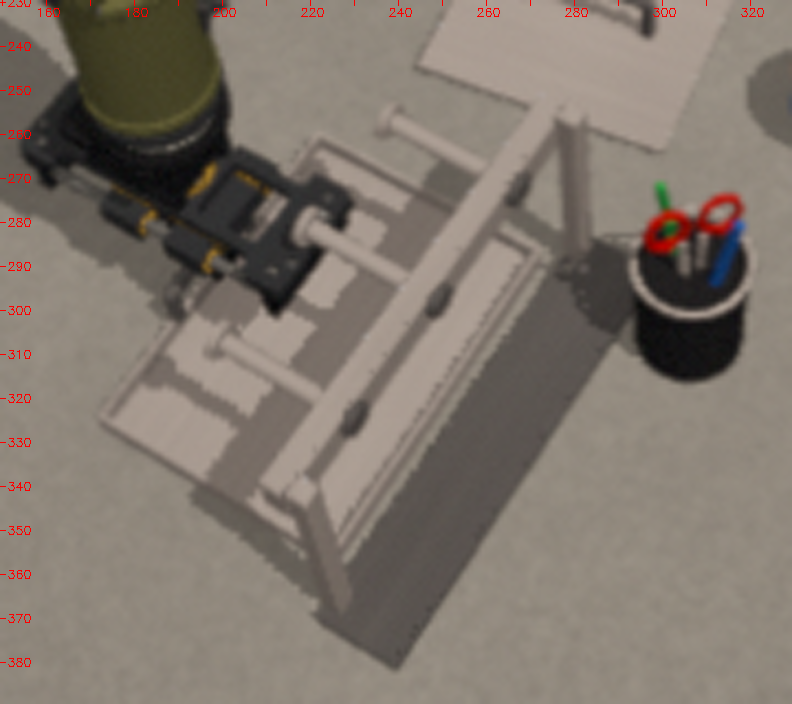

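View pics/d4g.png

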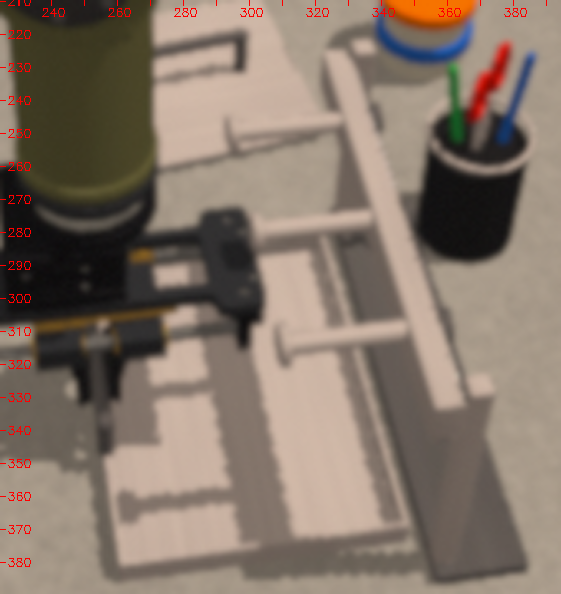

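View pics/w4.png

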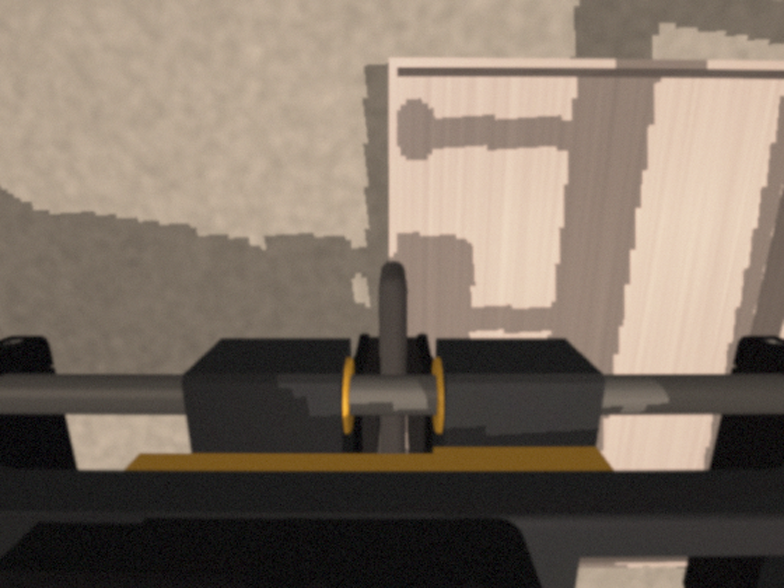

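```bash
python3 - <<'E'
from h import *
S=cal("scene");D=cal("side")
yaw=np.radians(-3.7);ex=np.array([np.cos(yaw),np.sin(yaw)]);ey=np.array([-ex[1],ex[0]])
def L(X): return np.array([(X[:2])@ex,(X[:2])@ey]).round(4)
print("scene ff",L(onz(S,(221.9,260.7),.018)),"bf",L(onz(S,(273.9,285.7),.018)),"fn",L(onz(S,(173,324.6),.018)))
g=lambda x,y:(225+x/3.3-.4,210+y/3.3-.4)
print("side fn",L(onz(D,g(118,565),.018)),"bn",L(onz(D,g(410,530),.018)),"bf",L(onz(D,g(323,236),.018)))
# collars constrained z=.16
for p in [(238,257.4),(219.4,282),(200.3,307)]: print("S col",L(onz(S,p,.16)))
for p in [(294.6,250.4),(302.7,280.2),(310.8,313.5)]: print("D col",L(onz(D,p,.16)))
print("plate near corner D",L(onz(D,g(433,582),.005)),L(onz(D,g(527,568),.005)),"S",L(onz(S,(222,369.4),.005)),L(onz(S,(240,381.4),.005)))
E
```

```text
scene ff [ 0.5084 -0.1284] bf [ 0.6776 -0.1216] fn [ 0.5094 -0.3537]
side fn [ 0.503 -0.355] bn [ 0.6735 -0.3586] bf [ 0.6725 -0.1297]
S col [ 0.6015 -0.1612]
S col [ 0.6015 -0.2422]
S col [ 0.6009 -0.3199]
D col [ 0.5987 -0.1626]
D col [ 0.5999 -0.242 ]
D col [ 0.5994 -0.3201]
plate near corner D [ 0.6814 -0.3863] [ 0.7379 -0.3866] S [ 0.6848 -0.3829] [ 0.7404 -0.3849]
```

Emit:
{"method": "send_rows", "body": {"commands": [{"offset": [0,0,0],"turn": 0},{"offset": [0,0,0],"turn": 0},{"offset": [0,0,0],"turn": 0},{"offset": [0,0,0],"turn": 0},{"offset": [0,0,0],"turn": 0}], "grip": 8.7}}

```text
time: 4.45
eef_pos: [0.4899, -0.2703, 0.0269]
ee_rot: [0.73, 0.684, -0.0, 0.0]
ft_force: [-0.2, 0.3, 1.4]
grip_width: 0.0348
```

Emit:
{"method": "send_rows", "body": {"commands": [{"offset": [0,0,0],"turn": 0},{"offset": [0,-0.5,0],"turn": 0},{"offset": [0,-1,-1],"turn": 0},{"offset": [0,-1,-2.5],"turn": 0},{"offset": [0,-1,-5],"turn": 0}]}}

```text
time: 4.87
eef_pos: [0.4774, -0.2688, 0.0757]
ee_rot: [0.73, 0.684, -0.001, -0.002]
ft_force: [0.1, -0.7, -0.1]
grip_width: 0.0679
```

Emit:
{"method": "send_rows", "body": {"commands": [{"offset": [0,-0.6,-3.5],"turn": -7},{"offset": [0,-1.2,-7],"turn": -14},{"offset": [0,-1.8,-7],"turn": -21},{"offset": [0,-2.4,-7],"turn": -28},{"offset": [0,-2.4,-7],"turn": -35}]}}

```text
time: 5.28
eef_pos: [0.4548, -0.2686, 0.1484]
ee_rot: [0.488, 0.873, -0.001, 0.001]
ft_force: [-0.2, 0.4, -0.6]
grip_width: 0.0864
```

Emit:
{"method": "send_rows", "body": {"commands": [{"offset": [0,0,0],"turn": -7},{"offset": [0,0,0],"turn": -14},{"offset": [0,0,0],"turn": -21},{"offset": [0,0,0],"turn": -28},{"offset": [0,0,0],"turn": -35}], "grip": 5.0}}

```text
time: 5.7
eef_pos: [0.4555, -0.268, 0.1475]
ee_rot: [0.203, 0.979, -0.0, 0.0]
ft_force: [-0.0, 0.6, -0.4]
grip_width: 0.0614
```

Emit:
{"method": "send_rows", "body": {"commands": [{"offset": [0,0,0],"turn": -7},{"offset": [0,0,0],"turn": -14},{"offset": [0,0,0],"turn": -20},{"offset": [0,0,0],"turn": -20},{"offset": [0,0,0],"turn": -20}]}}

```text
time: 6.12
eef_pos: [0.4557, -0.2681, 0.1473]
ee_rot: [0.034, 0.999, -0.0, 0.0]
ft_force: [0.1, 0.3, 0.2]
grip_width: 0.0504
```

```bash
python3 -c "
from h import *
im=snap('wrist','w5',None,1.4)
go([.462,-.2685,.03],176.3)"
```

```text
at [ 0.4558 -0.2682  0.1472] yaw 176.1 -> offset [-0.62, 0.02, 11.72] turn -0.2 F [ 1.  -0.  -0.2] w 50.3 t 6.17 q7 1.91 tilt 0.03
```

View pics/w5.png

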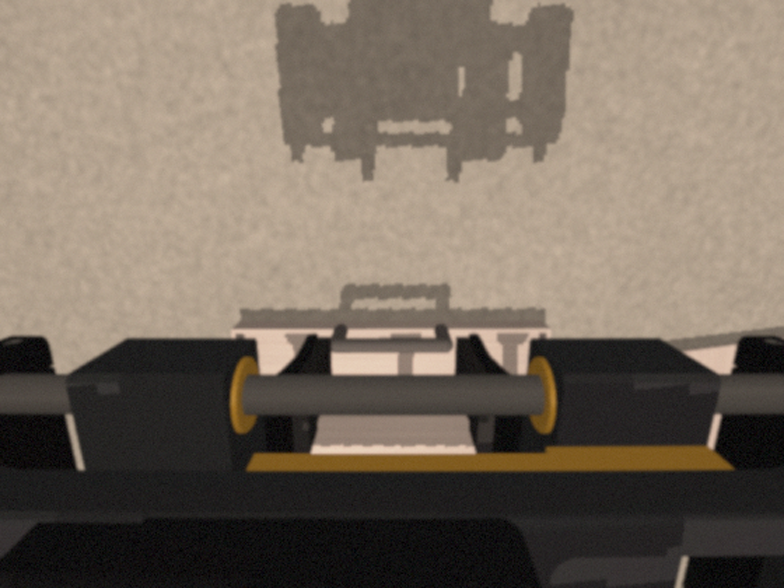

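Emit:
{"method": "send_rows", "body": {"commands": [{"offset": [-0.3,0,3],"turn": -0.2},{"offset": [-0.5,0,6],"turn": -0.2},{"offset": [-0.5,0,9],"turn": -0.2},{"offset": [-0.5,0,11.5],"turn": -0.2},{"offset": [-0.5,0,12],"turn": -0.2}]}}

```text
time: 6.58
eef_pos: [0.4578, -0.2667, 0.0228]
ee_rot: [0.032, 0.999, 0.002, -0.003]
ft_force: [-1.2, -0.2, -0.5]
grip_width: 0.0499
```

Emit:
{"method": "send_rows", "body": {"commands": [{"offset": [0,0,0],"turn": 0},{"offset": [-0.5,0,0],"turn": 0},{"offset": [-1,0,0],"turn": 0},{"offset": [-1.5,0,0],"turn": 0},{"offset": [-1.5,0,0],"turn": 0}]}}

```text
time: 7.0
eef_pos: [0.4778, -0.2701, 0.0284]
ee_rot: [0.031, 1.0, -0.001, 0.001]
ft_force: [-0.2, -0.7, 0.7]
grip_width: 0.0504
```

```bash
python3 -c "
from h import *
im=snap('wrist','w6',None,1.4)
go([.487,-.2705,.028],176.3)"
```

```text
at [ 0.4775 -0.2698  0.028 ] yaw 176.49 -> offset [-0.95, -0.01, 0.01] turn 0.19 F [-0.6 -0.3  0.8] w 50.1 t 7.05 q7 1.8 tilt 0.15
```

View pics/w6.png

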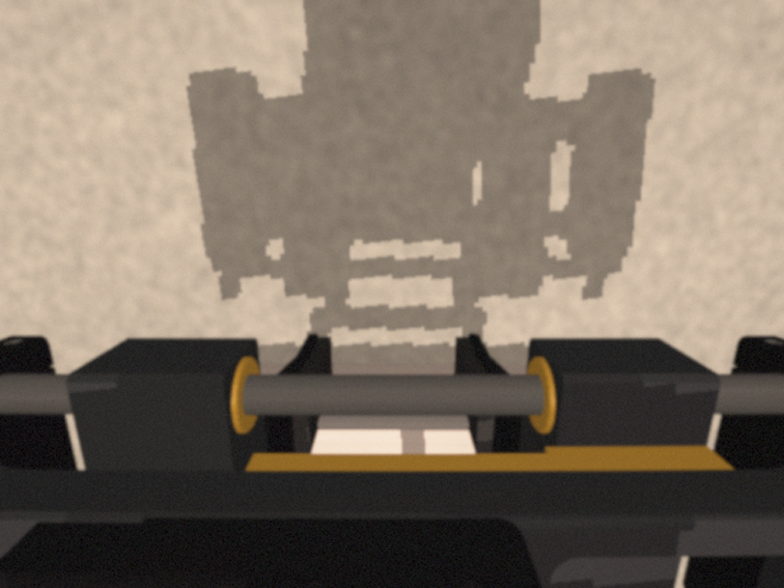

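Emit:
{"method": "send_rows", "body": {"commands": [{"offset": [-0.2,0,0],"turn": 0},{"offset": [-0.4,0,0],"turn": 0},{"offset": [-0.6,0,0],"turn": 0},{"offset": [-0.6,0,0],"turn": 0}]}}

```text
time: 7.38
eef_pos: [0.4819, -0.2698, 0.0268]
ee_rot: [0.031, 1.0, -0.0, -0.0]
ft_force: [-4.4, -0.4, 1.6]
grip_width: 0.0501
```

Emit:
{"method": "send_rows", "body": {"commands": [{"offset": [-0.1,0,0],"turn": 0},{"offset": [-0.2,0,0],"turn": 0},{"offset": [-0.3,0,0],"turn": 0},{"offset": [-0.3,0,0],"turn": 0}]}}

```text
time: 7.72
eef_pos: [0.4844, -0.2699, 0.0267]
ee_rot: [0.031, 1.0, 0.0, -0.001]
ft_force: [-6.0, 0.5, 3.1]
grip_width: 0.0503
```

```bash
python3 -c "
from h import *
im=snap('scene','s7'); grid(im,'s7g',(150,230,330,390),4.4)
im=snap('side','d7'); grid(im,'d7g',(225,210,395,390),3.3)
go([.487,-.2705,.028],176.3)"
```

```text
at [ 0.4844 -0.2698  0.0267] yaw 176.48 -> offset [-0.26, -0.05, -0.13] turn 0.18 F [-5.5  0.4  4.9] w 49.8 t 7.82 q7 1.79 tilt 0.07
```

View pics/s7g.png

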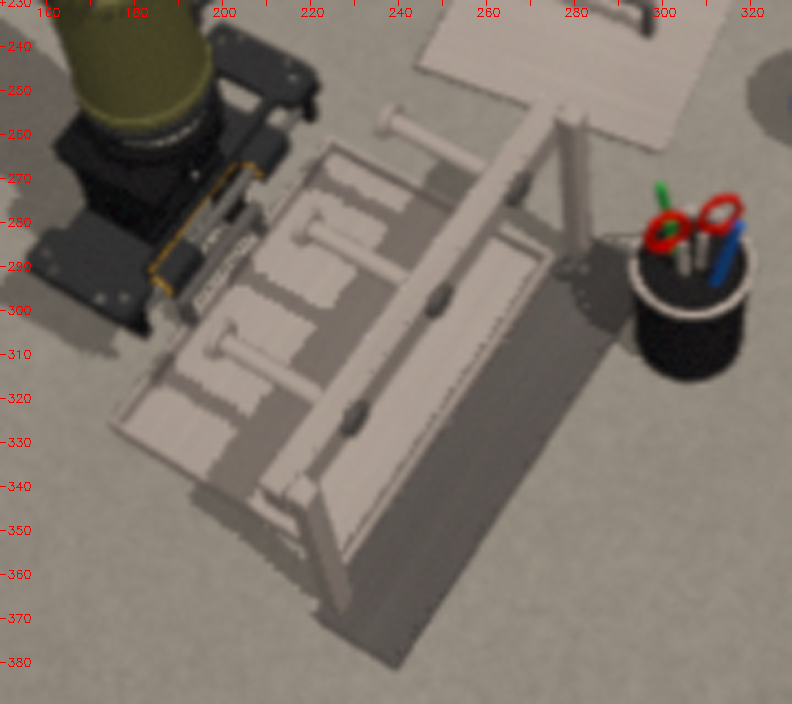

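View pics/d7g.png

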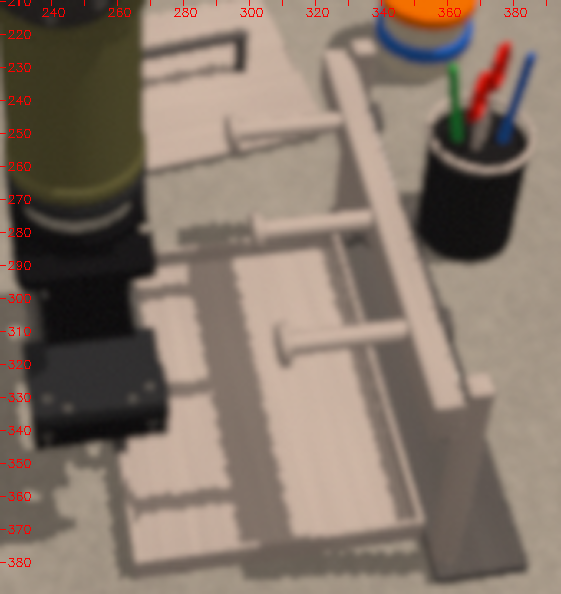

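Emit:
{"method": "send_rows", "body": {"commands": [{"offset": [-0.1,0,0],"turn": 0},{"offset": [-0.2,0,0],"turn": 0},{"offset": [-0.2,0,0],"turn": 0}]}}

```text
time: 8.07
eef_pos: [0.4845, -0.2699, 0.0266]
ee_rot: [0.031, 1.0, 0.0, -0.003]
ft_force: [-10.6, 1.0, 8.1]
grip_width: 0.0499
```

Emit:
{"method": "send_rows", "body": {"commands": [{"offset": [-0.1,0,0],"turn": 0},{"offset": [-0.2,0,0],"turn": 0},{"offset": [-0.2,0,0],"turn": 0}]}}

```text
time: 8.32
eef_pos: [0.4846, -0.2699, 0.0264]
ee_rot: [0.031, 1.0, 0.001, -0.005]
ft_force: [-14.6, 2.6, 12.2]
grip_width: 0.0503
```

Emit:
{"method": "send_rows", "body": {"commands": [{"offset": [0.4,0,0],"turn": 0},{"offset": [1,0,0],"turn": 0},{"offset": [2.0,0,0],"turn": 0},{"offset": [3,0,-2],"turn": 0},{"offset": [3,0,-5],"turn": 0}]}}

```text
time: 8.73
eef_pos: [0.455, -0.2669, 0.0742]
ee_rot: [0.031, 1.0, 0.002, -0.003]
ft_force: [-0.1, -1.3, 0.1]
grip_width: 0.0502
```

Emit:
{"method": "send_rows", "body": {"commands": [{"offset": [0,0,-4],"turn": 7},{"offset": [0,0,-8],"turn": 14},{"offset": [0,0,-12],"turn": 21},{"offset": [0,0,-16],"turn": 28},{"offset": [0,0,-20],"turn": 35}], "grip": 8.7}}

```text
time: 9.15
eef_pos: [0.4591, -0.2678, 0.279]
ee_rot: [0.332, 0.943, -0.0, 0.001]
ft_force: [0.9, -1.0, -0.3]
grip_width: 0.0752
```

```bash
python3 -c "
from h import *
im=snap('scene','s8'); grid(im,'s8g',(150,230,330,390),4.4)
im=snap('side','d8'); grid(im,'d8g',(225,210,395,390),3.3)
go([.46,0,.3],90)"
```

```text
at [ 0.4628 -0.2694  0.2843] yaw 141.38 -> offset [17.01, 20.88, -1.79] turn 51.38 F [ 1.4 -0.5 -0. ] w 82.3 t 9.25 q7 1.34 tilt 0.82
```

View pics/s8g.png

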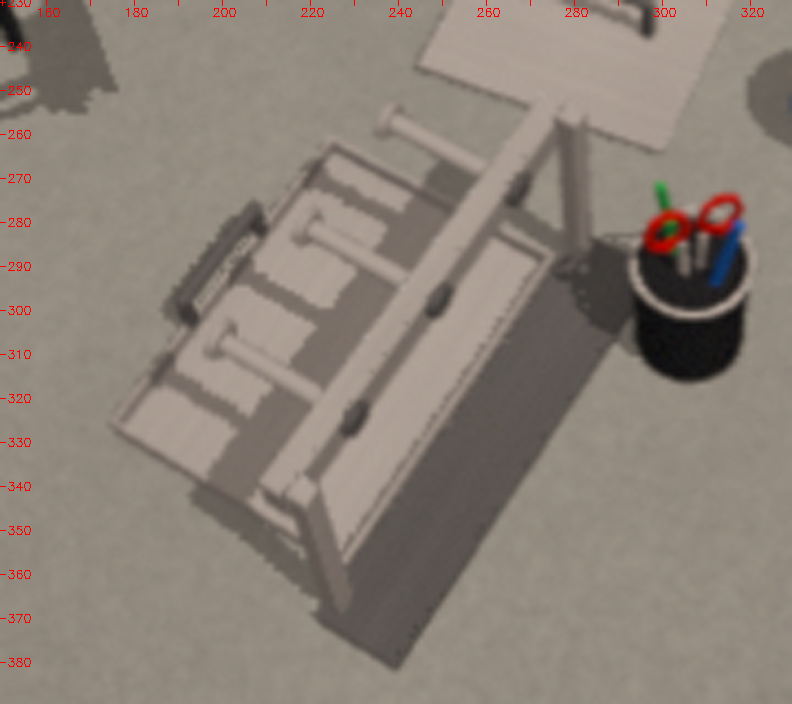

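View pics/d8g.png

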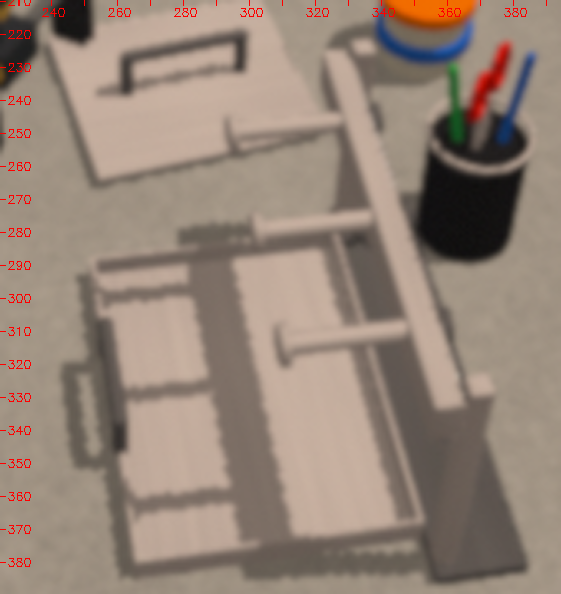

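```bash
python3 - <<'E'
from h import *
S=cal("scene");D=cal("side")
cols=np.array([[-.038,.08,.16],[-.038,0,.16],[-.038,-.08,.16]])
def W3(p,L):
    L=np.atleast_2d(L);c,s=np.cos(p[2]),np.sin(p[2]);return np.c_[p[0]+c*L[:,0]-s*L[:,1],p[1]+s*L[:,0]+c*L[:,1],L[:,2]]
oS=np.array([(238,257.4),(219.4,282),(200.3,307)]);oD=np.array([(294.6,250.4),(302.7,280.2),(310.8,313.5)])
T=np.array([[-.12,.115,.018],[.05,.115,.018],[-.12,-.115,.018],[.05,-.115,.018]])
gs=lambda x,y:(150+x/4.4-.4,230+y/4.4-.4)
g=lambda x,y:(225+x/3.3-.4,210+y/3.3-.4)
tS=np.array([gs(332,143),gs(555,257),gs(112,427)]);tD=np.array([g(95,263),g(335,237),g(132,568),g(424,520)])
for name,f in [("both",lambda p:np.r_[(proj(S,W3(p,cols))-oS).ravel(),(proj(D,W3(p,cols))-oD).ravel()])]:
    r=least_squares(f,[.62,-.28,-.06]);print("rail",r.x[:2].round(4),np.degrees(r.x[2]).round(2),np.abs(r.fun).max().round(2))
ft=lambda p:np.r_[(proj(S,W3(p,T[:3]))-tS).ravel(),(proj(D,W3(p,T))-tD).ravel()]
q=least_squares(ft,[.62,-.28,-.06]);print("tray-as-rail",q.x[:2].round(4),np.degrees(q.x[2]).round(2),q.fun.round(1))
E
```

```text
rail [ 0.6212 -0.2817] -3.68 0.62
tray-as-rail [ 0.6169 -0.2823] -3.87 [-1.1 -1.  -0.8  0.3 -1.5 -0.4 -0.9 -1.2  1.2 -1.8  1.4 -0.9  0.6  1.6]
```

Emit:
{"method": "send_rows", "body": {"commands": [{"offset": [3,2.5,0],"turn": 7},{"offset": [5.5,5.5,0],"turn": 14},{"offset": [8,9,0],"turn": 21},{"offset": [11,12,0],"turn": 28},{"offset": [14,15,0],"turn": 35}], "grip": 5.0, "newtons": 40}}

```text
time: 9.67
eef_pos: [0.4432, -0.0648, 0.2761]
ee_rot: [0.6, 0.8, 0.0, 0.0]
ft_force: [0.2, -0.2, -0.5]
grip_width: 0.0614
```

```bash
python3 -c "
from h import *
go([.61,.18,.3],98)"
```

```text
at [ 0.4432 -0.0648  0.2761] yaw 106.21 -> offset [18.85, 22.85, -2.37] turn 8.21 F [ 0.2 -0.2 -0.5] w 61.4 t 9.67 q7 0.47 tilt 0.07
```

Emit:
{"method": "send_rows", "body": {"commands": [{"offset": [2.5,3,-0.4],"turn": 2},{"offset": [5,6,-0.8],"turn": 4},{"offset": [7.5,9,-1.2],"turn": 6},{"offset": [10,12,-1.6],"turn": 8},{"offset": [12.5,15,-2],"turn": 8}]}}

```text
time: 10.08
eef_pos: [0.5526, 0.0971, 0.2969]
ee_rot: [0.653, 0.757, 0.001, 0.001]
ft_force: [1.2, -1.0, 1.0]
grip_width: 0.0502
```

Emit:
{"method": "send_rows", "body": {"commands": [{"offset": [2,3,0],"turn": 0},{"offset": [4,6,0],"turn": 0},{"offset": [5,7,0],"turn": 0},{"offset": [5,7,0],"turn": 0},{"offset": [5,7,0],"turn": 0}]}}

```text
time: 10.5
eef_pos: [0.6131, 0.1566, 0.2957]
ee_rot: [0.652, 0.759, -0.0, -0.001]
ft_force: [-0.4, 0.1, 0.6]
grip_width: 0.0503
```

Emit:
{"method": "send_rows", "body": {"commands": [{"offset": [0,0,0],"turn": 0},{"offset": [0,0,0],"turn": 0}]}}

```text
time: 10.67
eef_pos: [0.6132, 0.1538, 0.2971]
ee_rot: [0.653, 0.757, -0.0, 0.001]
ft_force: [-0.5, 0.3, 0.6]
grip_width: 0.0503
```

```bash
python3 -c "
from h import *
im=snap('wrist','w9',None,1.4)
go([.61,.18,.3],98)"
```

```text
at [0.6133 0.1538 0.2973] yaw 98.39 -> offset [2.64, 0.06, -0.28] turn 0.39 F [ 0.6 -0.4  0. ] w 49.8 t 10.72 q7 -0.36 tilt 0.11
```

View pics/w9.png

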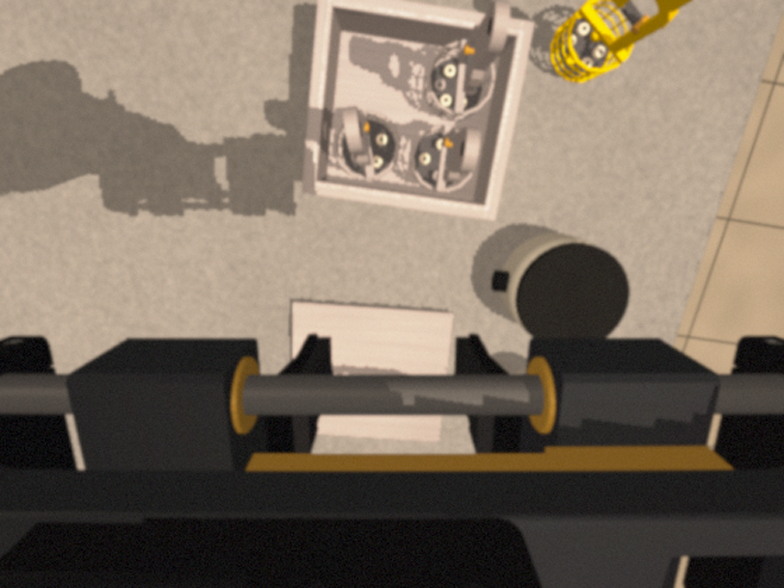

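```bash
python3 -c "
from h import *
im=np.load('pics/w9.npy'); grid(im,'w9g',(215,0,385,160),4.6)"
```

```text
(no output)
```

View pics/w9g.png

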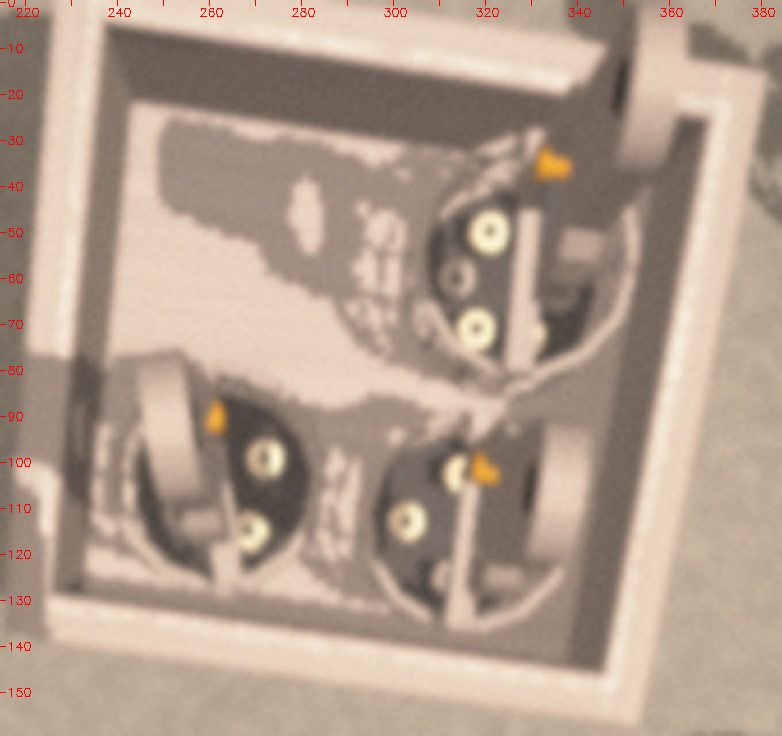

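```bash
python3 - <<'E'
from h import *
c=wcal('w9')
f=lambda x,y,z:onz(c,(215+x/4.6-.4,y/4.6-.4),z)
for n,u,l in [("A",(163,362),(185,495)),("B",(570,428),(552,555)),("C",(666,0),(643,165))]:
    for z in (.185,):
        a=f(*u,z);b=f(*l,z);print(n,((a+b)/2).round(4),"len",np.linalg.norm(a-b).round(4),"yaw",np.degrees(np.arctan2(-(a-b)[0],(a-b)[1])).round(1))
for n,p in [("A",(215,417)),("B",(485,470)),("C",(553,165))]: print("hinge",n,f(*p,.0935).round(4))
for n,p in [("fl",(45,615)),("fr",(640,720)),("br",(765,75))]: print("pan",n,f(*p,.065).round(4))
# bottom: base strut ends at basket height ~?
E
```

```text
A [0.5767 0.2486 0.185 ] len 0.0231 yaw 17.1
B [0.6486 0.2483 0.185 ] len 0.0224 yaw 2.5
C [0.6517 0.3169 0.185 ] len 0.0257 yaw 3.0
hinge A [0.5773 0.2608 0.0935]
hinge B [0.6443 0.2584 0.0935]
hinge C [0.6479 0.3273 0.0935]
pan fl [0.5363 0.2069 0.065 ]
pan fr [0.7015 0.203  0.065 ]
pan br [0.6996 0.3631 0.065 ]
```

```bash
python3 -c "
from h import *
go([.5755,.250,.215],106)"
```

```text
at [0.6133 0.1538 0.2973] yaw 98.39 -> offset [10.09, -2.34, 8.21] turn -7.61 F [ 0.6 -0.4  0. ] w 49.8 t 10.72 q7 -0.36 tilt 0.11
```

Emit:
{"method": "send_rows", "body": {"commands": [{"offset": [3.5,-0.8,2],"turn": -4},{"offset": [7,-1.6,4],"turn": -7.6},{"offset": [10.1,-2.3,6],"turn": -7.6},{"offset": [10.1,-2.3,8],"turn": -7.6},{"offset": [10.1,-2.3,8],"turn": -7.6}]}}

```text
time: 11.13
eef_pos: [0.5727, 0.2519, 0.2136]
ee_rot: [0.6, 0.8, -0.003, -0.001]
ft_force: [-0.2, -1.5, 0.4]
grip_width: 0.0497
```

Emit:
{"method": "send_rows", "body": {"commands": [{"offset": [0,0,0],"turn": 0},{"offset": [0,0,0],"turn": 0}]}}

```text
time: 11.3
eef_pos: [0.5773, 0.2498, 0.2181]
ee_rot: [0.603, 0.798, 0.0, 0.001]
ft_force: [0.5, -0.1, -0.1]
grip_width: 0.0498
```

```bash
python3 -c "
from h import *
im=snap('scene','s10'); grid(im,'s10g',(240,60,400,210),5)
im=snap('side','d10'); grid(im,'d10g',(200,40,330,200),4.5)
im=snap('wrist','w10',None,1.4)
go([.5755,.250,.145],106)"
```

```text
at [0.5772 0.2506 0.2183] yaw 105.93 -> offset [-0.01, -0.2, 7.33] turn -0.07 F [0.6 0.2 0.1] w 50.0 t 11.45 q7 -0.43 tilt 0.14
```

View pics/s10g.png

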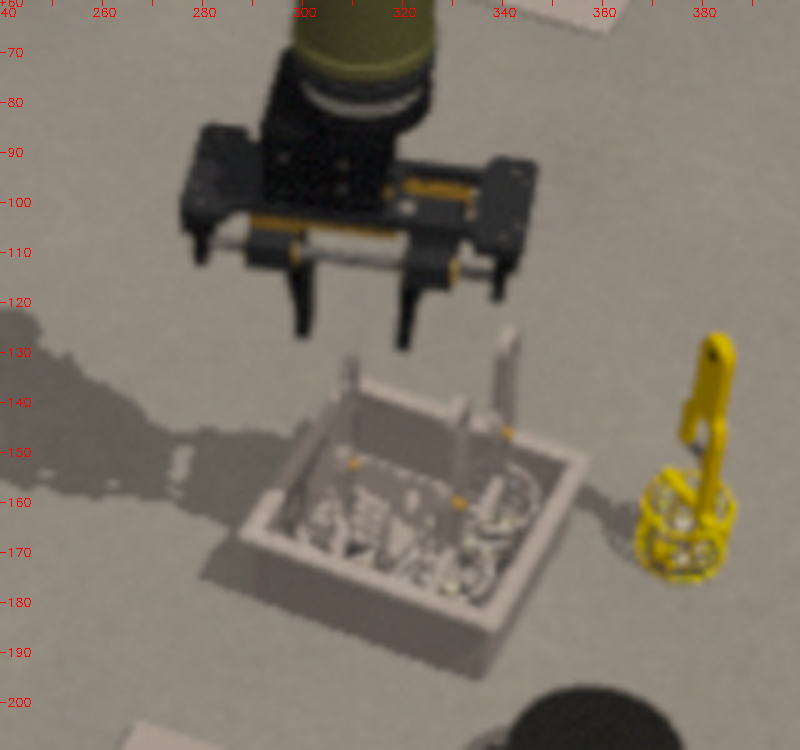

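View pics/d10g.png

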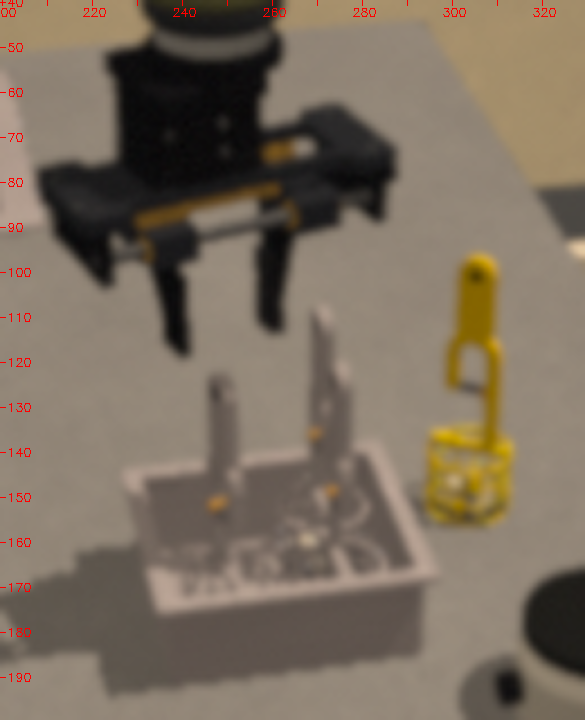

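View pics/w10.png

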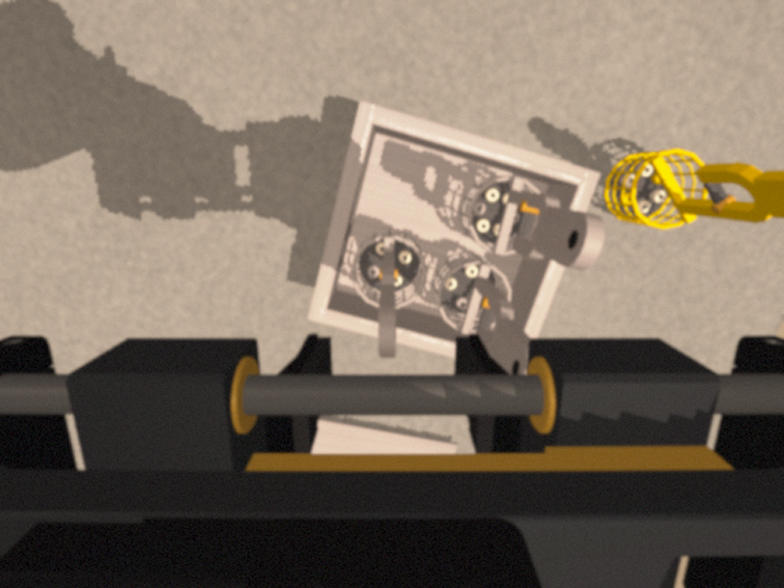

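```bash
python3 - <<'E'
from h import *
S=cal("scene");D=cal("side")
gs=lambda x,y:(240+x/5-.4,60+y/5-.4)
g=lambda x,y:(200+x/4.5-.4,40+y/4.5-.4)
a,e=tri([(S,gs(303,335)),(D,g(180,352))]);b,e2=tri([(S,gs(403,347)),(D,g(272,328))])
print(a,e,b,e2,(a+b)/2)
c=wcal('w10'); print("neck A top wrist: lower end", onz(c,(388/1.4-.3,356/1.4-.3),.185), )
print(proj(c,[[.5755,.25,.195],[.5755,.25,.26]]))
E
```

```text
[0.54856623 0.23900149 0.21736091] [np.float64(0.5272057897420848), np.float64(0.5962071962364724)] [0.60532101 0.25514329 0.21777642] [np.float64(0.46815175876732357), np.float64(0.5175259426472631)] [0.57694362 0.24707239 0.21756866]
neck A top wrist: lower end [0.57980167 0.23780635 0.185     ]
[[275.43686798 241.57074296]
 [273.68546515 294.71875258]]
```

Emit:
{"method": "send_rows", "body": {"commands": [{"offset": [0,-0.1,2],"turn": 0},{"offset": [0,-0.1,4],"turn": 0},{"offset": [0,-0.1,5.8],"turn": 0},{"offset": [0,-0.1,6.9],"turn": 0},{"offset": [0,-0.1,7.3],"turn": 0}]}}

```text
time: 11.87
eef_pos: [0.5747, 0.2503, 0.1424]
ee_rot: [0.602, 0.799, -0.001, -0.0]
ft_force: [-0.6, 0.3, 0.0]
grip_width: 0.0498
```

Emit:
{"method": "send_rows", "body": {"commands": [{"offset": [0,0,0],"turn": 0},{"offset": [0,0,0],"turn": 0},{"offset": [0,0,0],"turn": 0},{"offset": [0,0,0],"turn": 0},{"offset": [0,0,0],"turn": 0}], "grip": 0.3, "newtons": 40}}

```text
time: 12.28
eef_pos: [0.5753, 0.2518, 0.1447]
ee_rot: [0.601, 0.799, 0.001, 0.0]
ft_force: [0.0, -0.7, 0.2]
grip_width: 0.0243
```

Emit:
{"method": "send_rows", "body": {"commands": [{"offset": [0,0,0],"turn": 0},{"offset": [0,0,0],"turn": 0},{"offset": [0,0,0],"turn": 0},{"offset": [0,0,0],"turn": 0}]}}

```text
time: 12.62
eef_pos: [0.5748, 0.2514, 0.1439]
ee_rot: [0.601, 0.799, -0.0, 0.0]
ft_force: [-0.2, -0.6, 1.1]
grip_width: 0.0078
```

Emit:
{"method": "send_rows", "body": {"commands": [{"offset": [0,0,-2],"turn": 0},{"offset": [0,0,-4.5],"turn": 0},{"offset": [0,0,-7],"turn": 0},{"offset": [0,0,-9],"turn": 0},{"offset": [0,0,-10],"turn": 0}]}}

```text
time: 13.03
eef_pos: [0.5755, 0.2521, 0.246]
ee_rot: [0.601, 0.799, 0.001, 0.001]
ft_force: [0.5, 1.8, -2.4]
grip_width: 0.0078
```

```bash
python3 -c "
from h import *
go([.507,-.315,.245],86.3)
im=snap('side','d11',(150,0,430,210),2.8)"
```

```text
at [0.5755 0.2521 0.246 ] yaw 106.09 -> offset [-52.59, -22.3, 0.02] turn 19.79 F [ 0.5  1.8 -2.4] w 7.8 t 13.03 q7 -0.42 tilt 0.16
```

View pics/d11.png

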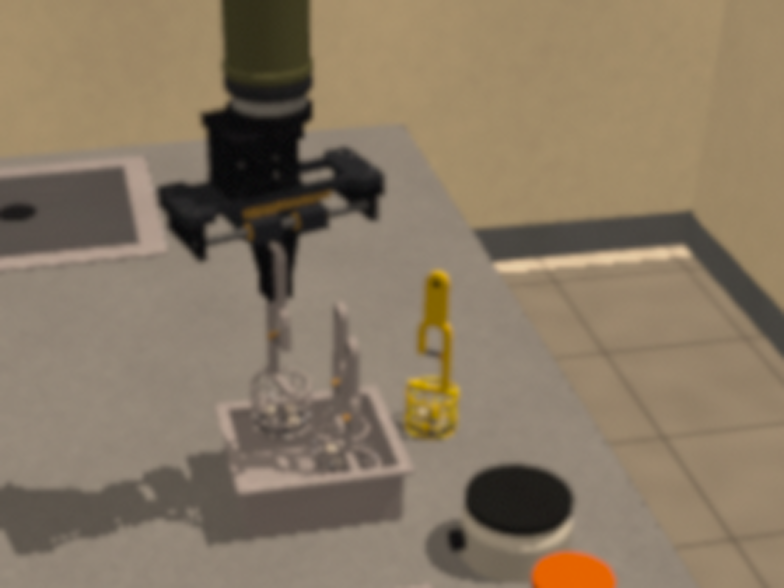

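Emit:
{"method": "send_rows", "body": {"commands": [{"offset": [-2,-0.8,0],"turn": 0},{"offset": [-5,-2.1,0],"turn": 0},{"offset": [-8.5,-3.6,0],"turn": 0},{"offset": [-12,-5.1,0],"turn": 0},{"offset": [-15.5,-6.6,0],"turn": 0}]}}

```text
time: 13.5
eef_pos: [0.5531, 0.0824, 0.2418]
ee_rot: [0.601, 0.799, -0.001, -0.001]
ft_force: [-0.3, -0.2, -2.7]
grip_width: 0.0078
```

Emit:
{"method": "send_rows", "body": {"commands": [{"offset": [-3.5,-1.5,0],"turn": 0},{"offset": [-7,-3,0],"turn": 0},{"offset": [-10.5,-4.5,0],"turn": 0},{"offset": [-14,-6,0],"turn": 0},{"offset": [-17.5,-7.5,0],"turn": 0}]}}

```text
time: 13.92
eef_pos: [0.5293, -0.1067, 0.2423]
ee_rot: [0.601, 0.799, -0.001, -0.001]
ft_force: [0.8, -0.1, -2.8]
grip_width: 0.0076
```

```bash
python3 -c "
from h import *
go([.507,-.315,.245],86.3)"
```

```text
at [ 0.5293 -0.1067  0.2423] yaw 106.06 -> offset [-19.4, -7.91, -0.27] turn 19.76 F [ 0.8 -0.1 -2.8] w 7.6 t 13.92 q7 0.33 tilt 0.12
```

Emit:
{"method": "send_rows", "body": {"commands": [{"offset": [-3.5,-1.5,0],"turn": 4},{"offset": [-7,-3,0],"turn": 8},{"offset": [-11,-4.5,0],"turn": 12},{"offset": [-15,-6,0],"turn": 16},{"offset": [-18,-7.2,0],"turn": 19.8}]}}

```text
time: 14.33
eef_pos: [0.5095, -0.3012, 0.2418]
ee_rot: [0.732, 0.682, -0.001, -0.001]
ft_force: [0.3, -1.2, -2.2]
grip_width: 0.0078
```

Emit:
{"method": "send_rows", "body": {"commands": [{"offset": [0,0,0],"turn": 0},{"offset": [0,0,0],"turn": 0},{"offset": [0,0,0],"turn": 0}]}}

```text
time: 14.58
eef_pos: [0.5111, -0.2965, 0.2422]
ee_rot: [0.729, 0.684, 0.0, -0.002]
ft_force: [0.8, 0.1, -2.5]
grip_width: 0.008
```

```bash
python3 -c "
from h import *
im=snap('scene','s12'); grid(im,'s12g',(150,190,330,350),4.4)
im=snap('side','d12'); grid(im,'d12g',(190,160,390,360),2.9)
go([.507,-.315,.245],86.3)"
```

```text
at [ 0.5119 -0.2954  0.2431] yaw 86.47 -> offset [-1.98, -0.36, -0.19] turn 0.17 F [-0.1  0.8 -2.8] w 7.7 t 14.68 q7 0.28 tilt 0.08
```

View pics/s12g.png

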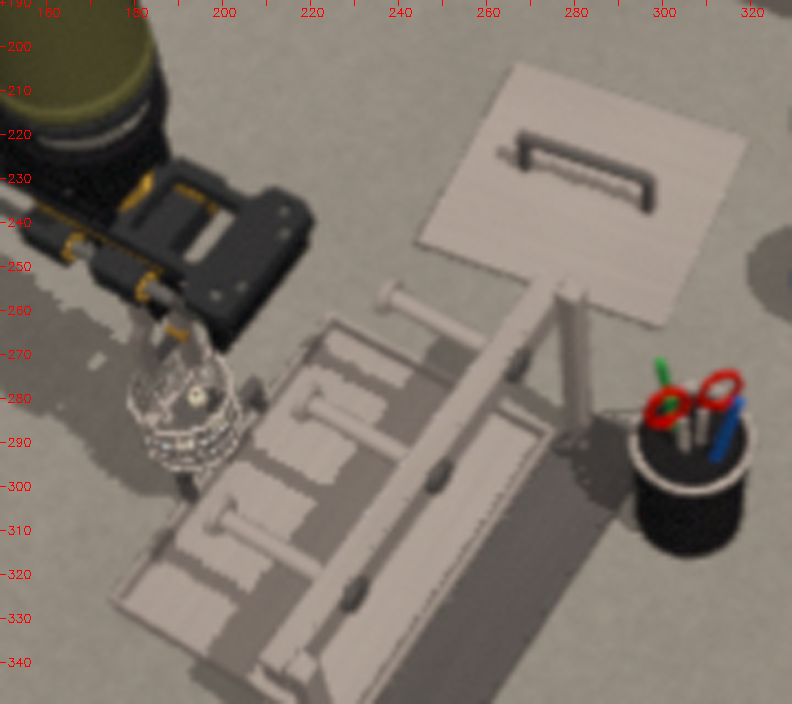

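View pics/d12g.png

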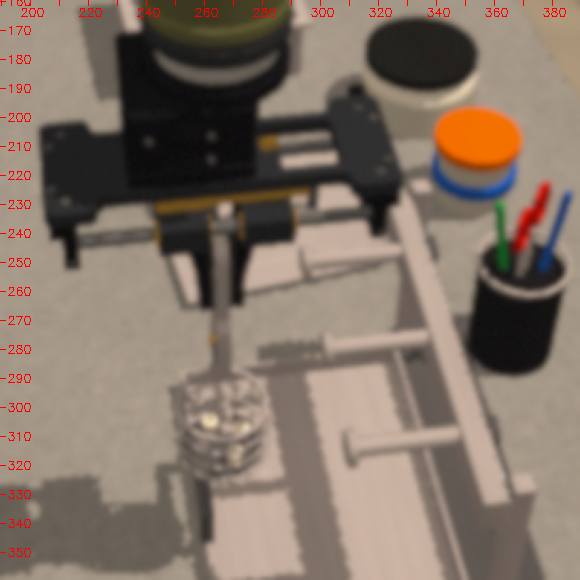

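Emit:
{"method": "send_rows", "body": {"commands": [{"offset": [-1,-0.2,0.8],"turn": 0},{"offset": [-2,-0.5,1.5],"turn": 0},{"offset": [-2,-0.5,1.5],"turn": 0},{"offset": [-2,-0.5,1.5],"turn": 0}]}}

```text
time: 15.02
eef_pos: [0.5039, -0.3184, 0.2276]
ee_rot: [0.73, 0.683, -0.001, -0.001]
ft_force: [-0.1, 0.3, -3.0]
grip_width: 0.0078
```

```bash
python3 -c "
from h import *
go([.6145,-.3215,.228],86.3)"
```

```text
at [ 0.5039 -0.3184  0.2276] yaw 86.16 -> offset [0.43, 11.06, -0.07] turn -0.14 F [-0.1  0.3 -3. ] w 7.8 t 15.02 q7 0.31 tilt 0.13
```

Emit:
{"method": "send_rows", "body": {"commands": [{"offset": [0.2,1.5,0],"turn": 0},{"offset": [0.4,3.5,0],"turn": 0},{"offset": [0.4,6,0],"turn": 0},{"offset": [0.4,8.5,0],"turn": 0},{"offset": [0.4,10,0],"turn": 0}]}}

```text
time: 15.43
eef_pos: [0.6077, -0.319, 0.2286]
ee_rot: [0.729, 0.684, 0.001, 0.0]
ft_force: [-0.2, 0.2, -2.6]
grip_width: 0.0076
```

Emit:
{"method": "send_rows", "body": {"commands": [{"offset": [0,0.5,0],"turn": 0},{"offset": [0,1,0],"turn": 0},{"offset": [0,1,0],"turn": 0},{"offset": [0,1,0],"turn": 0}]}}

```text
time: 15.77
eef_pos: [0.6146, -0.3205, 0.2288]
ee_rot: [0.73, 0.684, -0.0, -0.0]
ft_force: [-0.9, -0.3, -3.5]
grip_width: 0.0074
```

```bash
python3 -c "
from h import *
im=snap('scene','s13'); grid(im,'s13g',(170,210,310,370),4.4)
im=snap('side','d13'); grid(im,'d13g',(230,190,390,370),3.3)
im=snap('wrist','w13',None,1.4)
go([.6145,-.3215,.228],86.3)"
```

```text
at [ 0.6144 -0.3209  0.2292] yaw 86.24 -> offset [-0.06, 0.01, 0.12] turn -0.06 F [-0.4 -1.4 -3.1] w 8.0 t 15.92 q7 0.17 tilt 0.05
```

View pics/s13g.png

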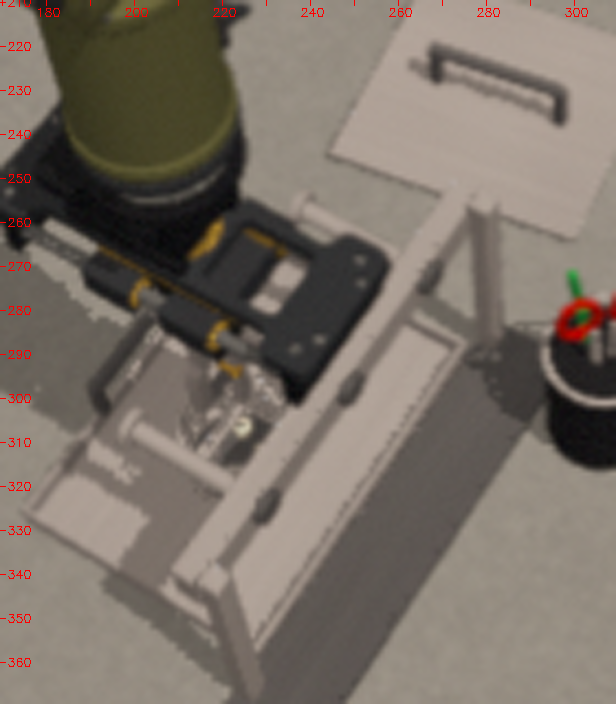

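View pics/d13g.png

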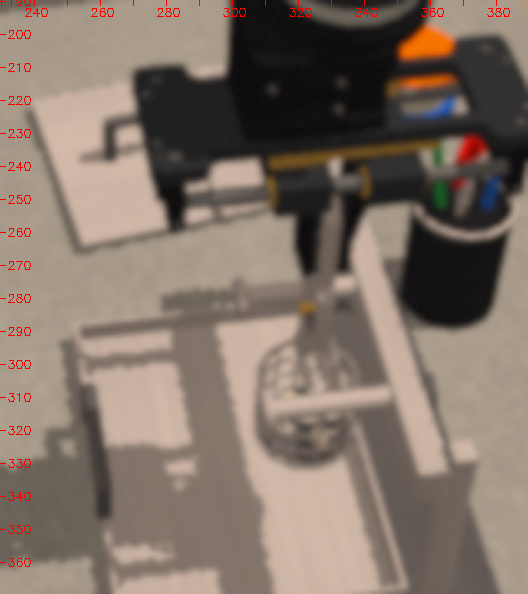

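View pics/w13.png

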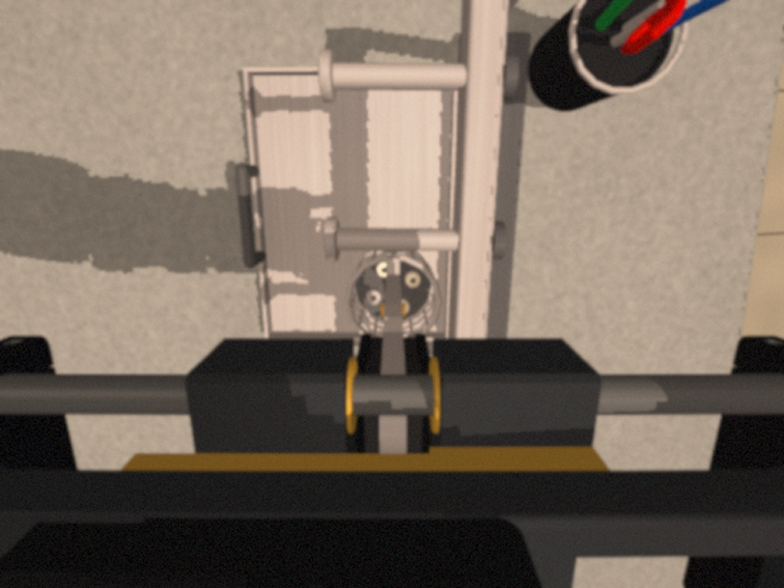

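```bash
python3 - <<'E'
from h import *
c=wcal('w13')
f=lambda x,y,z:onz(c,(x/1.4-.3,y/1.4-.3),z)
for p in [(400,76),(400,240)]: print(f(*p,.16))
for p in [(333,76),(465,76),(337,240),(460,240)]: print("ends",f(*p,.16))
E
```

```text
[ 0.62664936 -0.2009974   0.16      ]
[ 0.6217093  -0.28162312  0.16      ]
ends [ 0.59380982 -0.19882913  0.16      ]
ends [ 0.65852308 -0.20303749  0.16      ]
ends [ 0.58786797 -0.27940283  0.16      ]
ends [ 0.65395046 -0.28372213  0.16      ]
```

```bash
python3 - <<'E'
from h import *
im=np.load('pics/w13.npy'); grid(im,'w13g',(230,140,330,260),6)
c=wcal('w13')
# overlay predicted rings for axis offset dy
import cv2
P,R=np.load('pics/w13_pose.npz')['p'],Rot.from_quat(np.load('pics/w13_pose.npz')['q']).as_matrix()
big=cv2.resize(im[140:260,230:330],None,fx=6,fy=6,interpolation=cv2.INTER_CUBIC)
for dx,col in [(0,(0,255,0))]:
  for h in (0,.045):
    t=np.linspace(0,6.28,100); X=np.c_[P[0]+R[0,0]*dx+.03*np.cos(t),P[1]+R[1,0]*dx+.03*np.sin(t),0*t+P[2]-.14+h]
    uv=proj(c,X); cv2.polylines(big,[((uv-[230,140]+.5)*6).astype(int)],True,col,1)
cv2.imwrite('pics/w13o.png',big)
E
```

```text
(no output)
```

View pics/w13o.png

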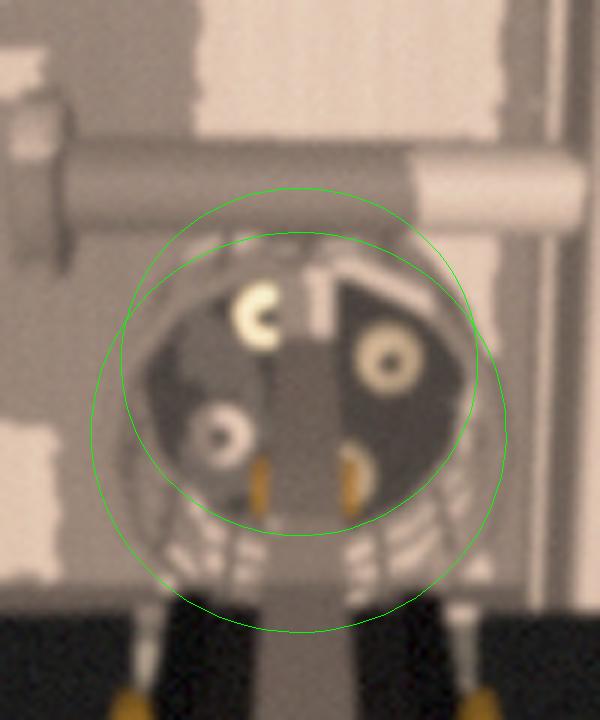

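```bash
python3 -c "
from h import *
go([.6150,-.3615,.2285],86.3)"
```

```text
at [ 0.6144 -0.3209  0.2292] yaw 86.24 -> offset [-4.05, 0.32, 0.07] turn -0.06 F [-0.4 -1.4 -3.1] w 8.0 t 15.92 q7 0.17 tilt 0.05
```

Emit:
{"method": "send_rows", "body": {"commands": [{"offset": [-0.7,0,0],"turn": 0},{"offset": [-1.5,0.1,0],"turn": 0},{"offset": [-2.3,0.2,0],"turn": 0},{"offset": [-3,0.3,0],"turn": 0},{"offset": [-3,0.3,0],"turn": 0}]}}

```text
time: 16.33
eef_pos: [0.6155, -0.3541, 0.2283]
ee_rot: [0.731, 0.682, -0.001, 0.0]
ft_force: [0.2, -1.0, -3.6]
grip_width: 0.0079
```

Emit:
{"method": "send_rows", "body": {"commands": [{"offset": [-0.3,0,0],"turn": 0},{"offset": [-0.7,0,0],"turn": 0},{"offset": [-1,0,0],"turn": 0},{"offset": [-1,0,0],"turn": 0}]}}

```text
time: 16.67
eef_pos: [0.6155, -0.3614, 0.2287]
ee_rot: [0.73, 0.684, -0.0, 0.0]
ft_force: [-0.2, -0.2, -3.1]
grip_width: 0.0076
```

```bash
python3 -c "
from h import *
im=snap('scene','s14'); grid(im,'s14g',(170,240,280,360),6)
im=snap('side','d14'); grid(im,'d14g',(260,230,370,370),5)
im=snap('wrist','w14',None,1.4)
go([.6150,-.3615,.2285],86.3)"
```

```text
at [ 0.6158 -0.3601  0.2288] yaw 86.31 -> offset [-0.14, -0.07, 0.03] turn 0.01 F [ 0.1  0.1 -1.8] w 7.7 t 16.82 q7 0.22 tilt 0.01
```

View pics/s14g.png

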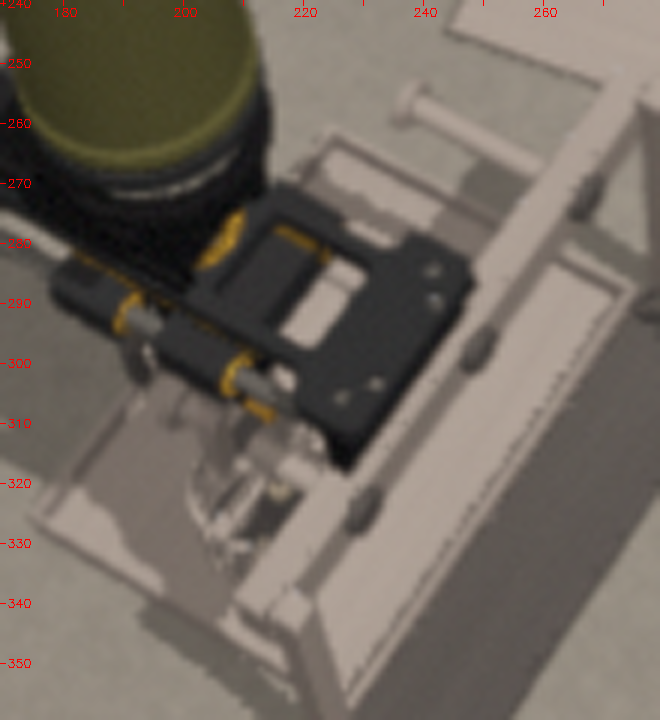

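View pics/d14g.png

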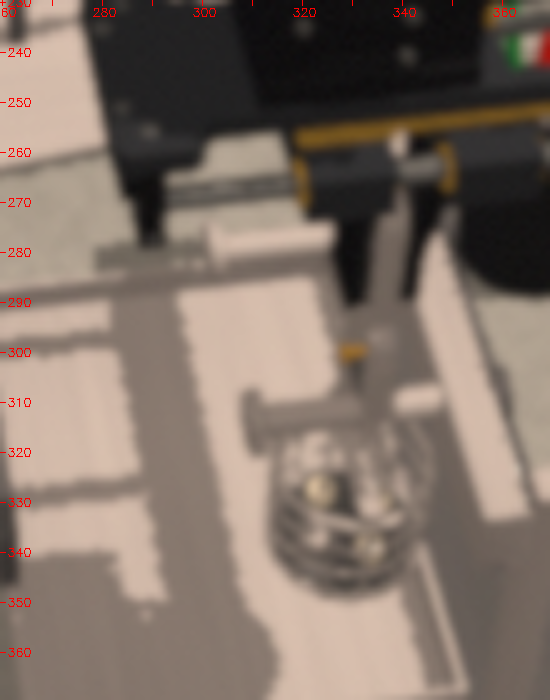

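View pics/w14.png

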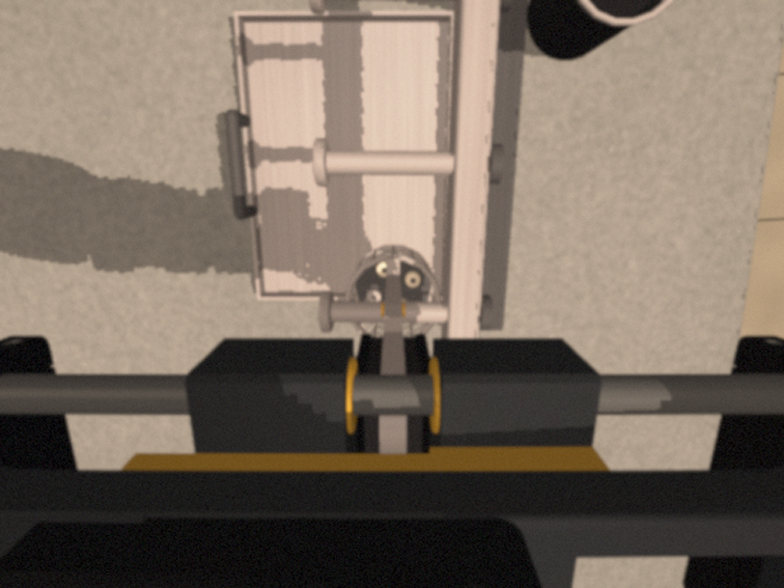

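```bash
python3 - <<'E'
from h import *
c=wcal('w14')
f=lambda x,y,z:onz(c,(x/1.4-.3,y/1.4-.3),z)
print(f(433,313,.16),f(355,312,.16),f(390,163,.16), f(394,311,.16+.03))
print(np.load('pics/w14_pose.npz')['p'])
im=np.load('pics/w14.npy'); grid(im,'w14g',(225,170,335,250),7)
E
```

```text
[ 0.63904818 -0.36330224  0.16      ] [ 0.59533301 -0.35987944  0.16      ] [ 0.62026617 -0.28110984  0.16      ] [ 0.61774129 -0.35140125  0.19      ]
[ 0.61569602 -0.36039038  0.22878351]
```

View pics/w14g.png

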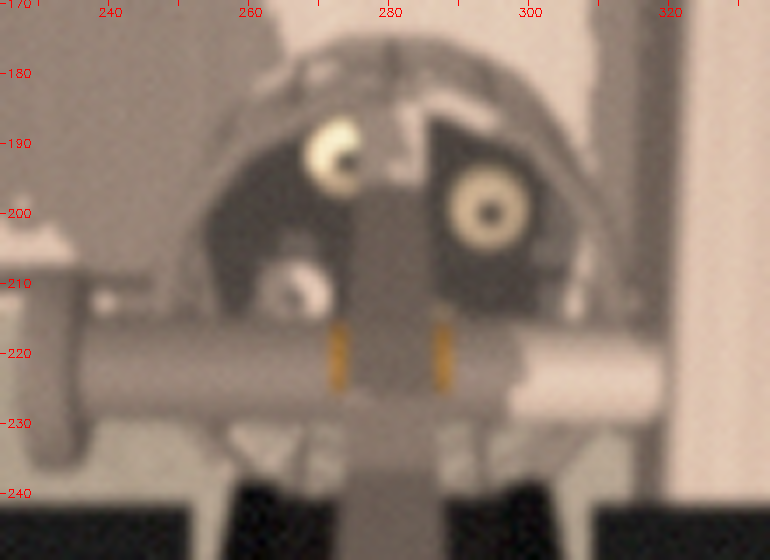

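```bash
python3 - <<'E'
from h import *
c=wcal('w14')
for dy in (-.004,-.002,0,.002,.004):
    print(dy,proj(c,[[.6177,-.3604+.03+dy,.0888],[.6177,-.3604+.03+dy,.0888+.002],[.6177,-.3604+.03+dy,.1338]]).round(1).tolist())
print("hinge",[ (z,onz(c,(280,220.5),z).round(4)) for z in (.175,.18,.185)])
E
```

```text
-0.004 [[279.7, 175.0], [279.7, 175.3], [279.6, 183.0]]
-0.002 [[279.5, 173.0], [279.5, 173.3], [279.4, 180.6]]
0 [[279.4, 171.0], [279.4, 171.2], [279.3, 178.3]]
0.002 [[279.3, 168.9], [279.3, 169.2], [279.1, 175.9]]
0.004 [[279.1, 166.9], [279.1, 167.2], [279.0, 173.6]]
hinge [(0.175, array([ 0.6167, -0.355 ,  0.175 ])), (0.18, array([ 0.6168, -0.3534,  0.18  ])), (0.185, array([ 0.6169, -0.3519,  0.185 ]))]
```

Emit:
{"method": "send_rows", "body": {"commands": [{"offset": [0.25,-0.1,0],"turn": 0},{"offset": [0.25,-0.1,0],"turn": 0},{"offset": [0.25,-0.1,0.5],"turn": 0},{"offset": [0.25,-0.1,1.0],"turn": 0},{"offset": [0.25,-0.1,1.0],"turn": 0}]}}

```text
time: 17.23
eef_pos: [0.6141, -0.3577, 0.2171]
ee_rot: [0.73, 0.684, -0.001, -0.001]
ft_force: [0.1, -0.9, -3.2]
grip_width: 0.0079
```

Emit:
{"method": "send_rows", "body": {"commands": [{"offset": [0,0,0.3],"turn": 0},{"offset": [0,0,0.6],"turn": 0},{"offset": [0,0,0.8],"turn": 0},{"offset": [0,0,0.8],"turn": 0}]}}

```text
time: 17.57
eef_pos: [0.615, -0.3579, 0.2115]
ee_rot: [0.73, 0.684, 0.0, 0.0]
ft_force: [-1.6, 0.5, 2.4]
grip_width: 0.0074
```

```bash
python3 -c "
from h import *
im=snap('side','d15'); grid(im,'d15g',(260,230,370,370),5)
im=snap('wrist','w15'); grid(im,'w15g',(225,150,335,250),6.5)
go([.6150,-.3615,.1785],86.3)"
```

```text
at [ 0.615  -0.3579  0.2118] yaw 86.29 -> offset [-0.36, 0.02, 3.33] turn -0.01 F [-1.6  0.5  1.7] w 7.5 t 17.67 q7 0.21 tilt 0.05
```

View pics/d15g.png

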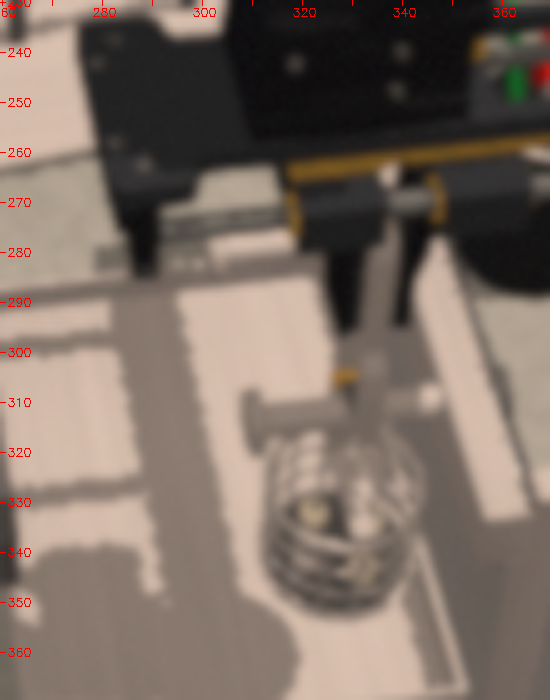

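View pics/w15g.png

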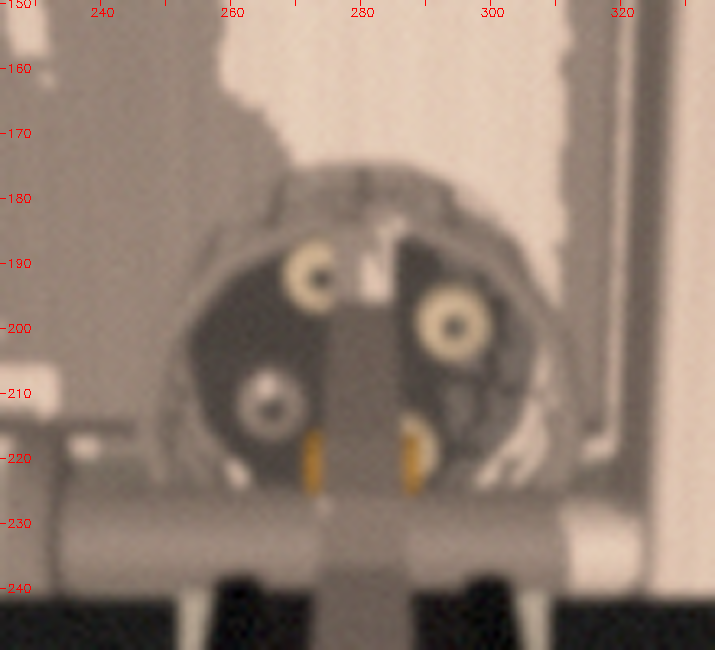

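Emit:
{"method": "send_rows", "body": {"commands": [{"offset": [0,0,0.3],"turn": 0},{"offset": [0,0,0.6],"turn": 0},{"offset": [0,0,0.6],"turn": 0}]}}

```text
time: 17.92
eef_pos: [0.6157, -0.3575, 0.2061]
ee_rot: [0.73, 0.684, 0.001, 0.001]
ft_force: [-1.2, 1.7, 5.5]
grip_width: 0.0075
```

Emit:
{"method": "send_rows", "body": {"commands": [{"offset": [0,0,0.3],"turn": 0},{"offset": [0,0,0.6],"turn": 0},{"offset": [0,0,0.6],"turn": 0}]}}

```text
time: 18.17
eef_pos: [0.6166, -0.3559, 0.1997]
ee_rot: [0.729, 0.684, 0.002, 0.001]
ft_force: [0.7, 3.0, 3.2]
grip_width: 0.0077
```

Emit:
{"method": "send_rows", "body": {"commands": [{"offset": [0,0,0.3],"turn": 0},{"offset": [0,0,0.6],"turn": 0},{"offset": [0,0,0.6],"turn": 0}]}}

```text
time: 18.42
eef_pos: [0.6153, -0.3562, 0.1918]
ee_rot: [0.729, 0.684, 0.001, -0.001]
ft_force: [1.8, 4.7, 0.7]
grip_width: 0.0078
```

Emit:
{"method": "send_rows", "body": {"commands": [{"offset": [0,0,0.3],"turn": 0},{"offset": [0,0,0.6],"turn": 0},{"offset": [0,0,0.6],"turn": 0}]}}

```text
time: 18.67
eef_pos: [0.6136, -0.3577, 0.1842]
ee_rot: [0.729, 0.684, -0.001, -0.002]
ft_force: [0.3, 0.9, -3.4]
grip_width: 0.0079
```

Emit:
{"method": "send_rows", "body": {"commands": [{"offset": [0,0,0.3],"turn": 0},{"offset": [0,0,0.5],"turn": 0},{"offset": [0,0,0.5],"turn": 0}]}}

```text
time: 18.92
eef_pos: [0.6135, -0.3598, 0.1804]
ee_rot: [0.73, 0.683, -0.001, -0.0]
ft_force: [0.6, -0.3, -3.3]
grip_width: 0.0076
```

Emit:
{"method": "send_rows", "body": {"commands": [{"offset": [0,0,0.2],"turn": 0},{"offset": [0,0,0.3],"turn": 0},{"offset": [0,0,0.3],"turn": 0}]}}

```text
time: 19.17
eef_pos: [0.6146, -0.3583, 0.1785]
ee_rot: [0.73, 0.684, -0.0, -0.0]
ft_force: [-1.0, 1.0, -4.2]
grip_width: 0.0081
```

Emit:
{"method": "send_rows", "body": {"commands": [{"offset": [0,0,0.2],"turn": 0},{"offset": [0,0,0.3],"turn": 0},{"offset": [0,0,0.3],"turn": 0}]}}

```text
time: 19.42
eef_pos: [0.615, -0.3582, 0.1776]
ee_rot: [0.73, 0.684, -0.0, 0.001]
ft_force: [-3.1, 0.6, 5.2]
grip_width: 0.0078
```

```bash
python3 -c "
from h import *
im=snap('side','d16'); grid(im,'d16g',(260,230,370,370),5)
im=snap('wrist','w16'); grid(im,'w16g',(225,150,335,250),6.5)
go([.6150,-.3615,.1785],86.3)"
```

```text
at [ 0.615  -0.3582  0.1776] yaw 86.27 -> offset [-0.33, 0.02, -0.09] turn -0.03 F [-3.8  0.2  5.7] w 7.7 t 19.52 q7 0.2 tilt 0.1
```

View pics/d16g.png

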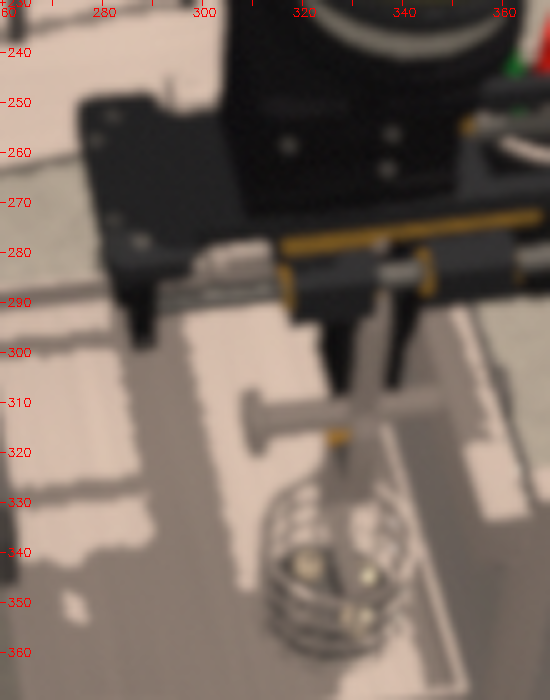

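Emit:
{"method": "send_rows", "body": {"commands": [{"offset": [0,0,-0.1],"turn": 0},{"offset": [0,0,-0.1],"turn": 0},{"offset": [0,0,-0.1],"turn": 0},{"offset": [0,0,-0.1],"turn": 0},{"offset": [0,0,-0.1],"turn": 0}], "grip": 5.0}}

```text
time: 19.93
eef_pos: [0.6149, -0.3578, 0.1765]
ee_rot: [0.73, 0.684, 0.0, -0.0]
ft_force: [0.2, -1.3, 0.4]
grip_width: 0.0337
```

Emit:
{"method": "send_rows", "body": {"commands": [{"offset": [0,0,-2],"turn": 0},{"offset": [0,0,-5],"turn": 0},{"offset": [0,0,-8],"turn": 0},{"offset": [0,0,-11],"turn": 0},{"offset": [0,0,-13],"turn": 0}]}}

```text
time: 20.35
eef_pos: [0.6155, -0.3579, 0.3101]
ee_rot: [0.73, 0.684, 0.001, 0.002]
ft_force: [-0.1, -0.0, 0.7]
grip_width: 0.0497
```

Emit:
{"method": "send_rows", "body": {"commands": [{"offset": [3,-2,0],"turn": -2},{"offset": [6,-4,0],"turn": -4},{"offset": [9,-5,0],"turn": -6},{"offset": [12.5,-5,0],"turn": -6},{"offset": [16,-5,0],"turn": -6}]}}

```text
time: 20.77
eef_pos: [0.5746, -0.1944, 0.3069]
ee_rot: [0.694, 0.72, -0.0, 0.0]
ft_force: [1.2, -0.5, 0.1]
grip_width: 0.0496
```

```bash
python3 -c "
from h import *
im=snap('scene','s17'); grid(im,'s17g',(160,190,330,360),4)
im=snap('side','d17'); grid(im,'d17g',(220,200,380,370),4)
go([.648,.2495,.215],94)"
```

```text
at [ 0.5764 -0.1861  0.3081] yaw 92.93 -> offset [43.12, 9.36, 9.41] turn -1.07 F [0.7 0.6 0.8] w 50.0 t 20.87 q7 0.17 tilt 0.16
```

View pics/s17g.png

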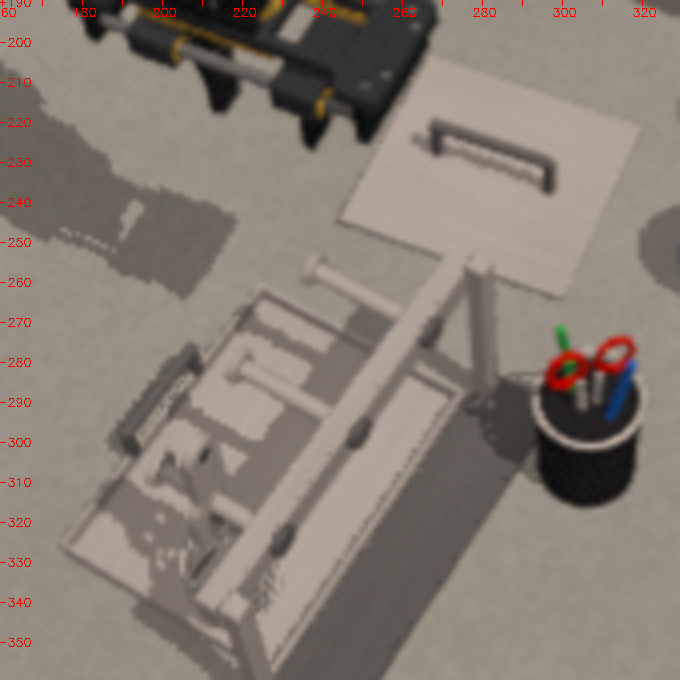

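View pics/d17g.png

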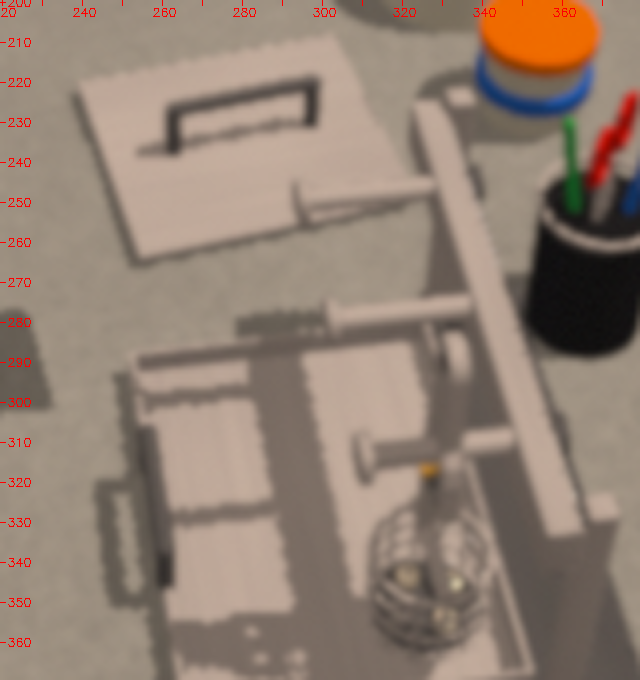

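Emit:
{"method": "send_rows", "body": {"commands": [{"offset": [4,0.9,0],"turn": -0.5},{"offset": [8,1.8,0],"turn": -1},{"offset": [12,2.7,0],"turn": -1},{"offset": [16,3.6,0],"turn": -1},{"offset": [20,4.5,0],"turn": -1}]}}

```text
time: 21.28
eef_pos: [0.6125, 0.0079, 0.3069]
ee_rot: [0.687, 0.727, -0.0, 0.0]
ft_force: [0.3, 0.5, -0.2]
grip_width: 0.0501
```

Emit:
{"method": "send_rows", "body": {"commands": [{"offset": [4,0.9,0],"turn": -0.5},{"offset": [8,1.8,0],"turn": -1},{"offset": [12,2.7,0],"turn": -1},{"offset": [15,3.4,0],"turn": -1},{"offset": [18,4,0],"turn": -1}]}}

```text
time: 21.7
eef_pos: [0.6421, 0.1908, 0.3065]
ee_rot: [0.68, 0.733, 0.0, -0.0]
ft_force: [0.8, -0.9, 0.1]
grip_width: 0.0502
```

```bash
python3 -c "
from h import *
go([.648,.2495,.215],94)"
```

```text
at [0.6421 0.1908 0.3065] yaw 94.35 -> offset [5.8, 1.03, 9.15] turn 0.35 F [ 0.8 -0.9  0.1] w 50.2 t 21.7 q7 -0.49 tilt 0.02
```

Emit:
{"method": "send_rows", "body": {"commands": [{"offset": [2.5,0.5,2],"turn": 0},{"offset": [5,1,4],"turn": 0},{"offset": [5,1,6],"turn": 0},{"offset": [5,1,8],"turn": 0},{"offset": [5,1,8],"turn": 0}]}}

```text
time: 22.12
eef_pos: [0.6464, 0.2384, 0.2216]
ee_rot: [0.68, 0.734, -0.003, -0.001]
ft_force: [-0.4, -1.3, -1.2]
grip_width: 0.0499
```

Emit:
{"method": "send_rows", "body": {"commands": [{"offset": [0,0,0],"turn": 0},{"offset": [0,0,0],"turn": 0}]}}

```text
time: 22.28
eef_pos: [0.6489, 0.2389, 0.228]
ee_rot: [0.681, 0.733, 0.001, 0.0]
ft_force: [-0.2, -0.6, 1.4]
grip_width: 0.0499
```

```bash
python3 -c "
from h import *
im=snap('wrist','w18',None,1.4)
go([.648,.2495,.145],94)"
```

```text
at [0.6491 0.2391 0.2285] yaw 94.22 -> offset [1.04, -0.05, 8.35] turn 0.22 F [-0.1  0.5 -0.2] w 50.2 t 22.33 q7 -0.58 tilt 0.14
```

View pics/w18.png

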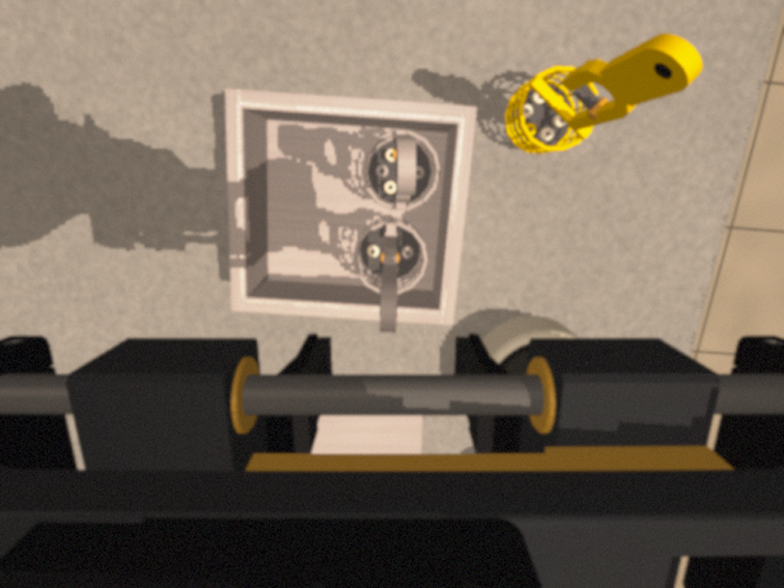

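Emit:
{"method": "send_rows", "body": {"commands": [{"offset": [0.9,0,2],"turn": 0.5},{"offset": [0.9,-0.1,4],"turn": 0.5},{"offset": [0.9,-0.1,6],"turn": 0.5},{"offset": [0.9,-0.1,7.6],"turn": 0.5},{"offset": [0.9,-0.1,8.4],"turn": 0.5}]}}

```text
time: 22.75
eef_pos: [0.6466, 0.2474, 0.1421]
ee_rot: [0.684, 0.73, -0.0, 0.0]
ft_force: [-0.2, -0.5, 0.5]
grip_width: 0.0504
```

Emit:
{"method": "send_rows", "body": {"commands": [{"offset": [0,0,0],"turn": 0},{"offset": [0,0,0],"turn": 0},{"offset": [0,0,0],"turn": 0},{"offset": [0,0,0],"turn": 0},{"offset": [0,0,0],"turn": 0}], "grip": 0.3, "newtons": 40}}

```text
time: 23.17
eef_pos: [0.6471, 0.2485, 0.1441]
ee_rot: [0.683, 0.73, 0.001, 0.0]
ft_force: [0.4, 0.3, -0.3]
grip_width: 0.0243
```

Emit:
{"method": "send_rows", "body": {"commands": [{"offset": [0,0,0],"turn": 0},{"offset": [0,0,0],"turn": 0},{"offset": [0,0,0],"turn": 0},{"offset": [0,0,0],"turn": 0}]}}

```text
time: 23.5
eef_pos: [0.6465, 0.2481, 0.143]
ee_rot: [0.683, 0.73, -0.0, 0.0]
ft_force: [-1.6, -0.4, 1.6]
grip_width: 0.0078
```

Emit:
{"method": "send_rows", "body": {"commands": [{"offset": [0,0,-2],"turn": 0},{"offset": [0,0,-4.5],"turn": 0},{"offset": [0,0,-7],"turn": 0},{"offset": [0,0,-9],"turn": 0},{"offset": [0,0,-10],"turn": 0}]}}

```text
time: 23.92
eef_pos: [0.647, 0.2487, 0.2451]
ee_rot: [0.683, 0.73, 0.001, 0.0]
ft_force: [1.0, -0.1, -2.8]
grip_width: 0.008
```

```bash
python3 -c "
from h import *
go([.514,-.235,.245],86.3)
im=snap('scene','s19',(200,30,400,230),3)"
```

```text
at [0.647  0.2487 0.2451] yaw 93.79 -> offset [-47.39, -16.47, -0.08] turn 7.49 F [ 1.  -0.1 -2.8] w 8.0 t 23.92 q7 -0.6 tilt 0.15
```

View pics/s19.png

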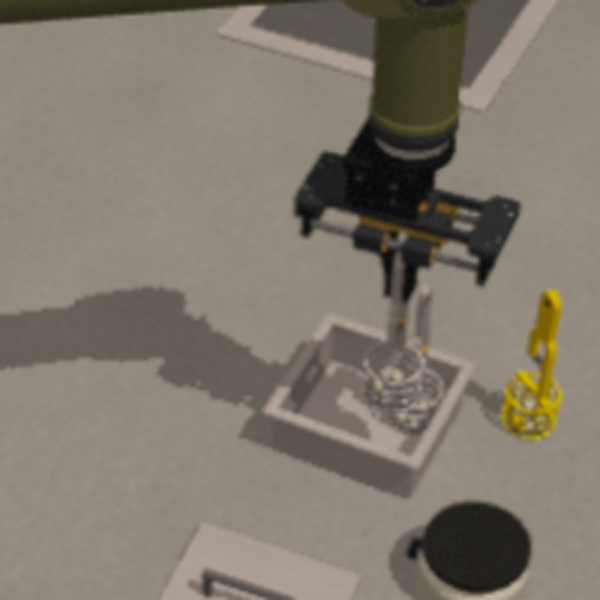

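Emit:
{"method": "send_rows", "body": {"commands": [{"offset": [-2,-0.7,0],"turn": 0},{"offset": [-5,-1.8,0],"turn": 1},{"offset": [-8.5,-3,0],"turn": 2},{"offset": [-12,-4.2,0],"turn": 3},{"offset": [-15.5,-5.4,0],"turn": 4}]}}

```text
time: 24.38
eef_pos: [0.6013, 0.0881, 0.2405]
ee_rot: [0.709, 0.706, -0.001, -0.001]
ft_force: [-0.0, 0.0, -3.1]
grip_width: 0.0075
```

```bash
python3 -c "
from h import *
go([.514,-.235,.245],86.3)"
```

```text
at [0.6013 0.0881 0.2405] yaw 89.76 -> offset [-32.35, -8.6, -0.41] turn 3.46 F [-0.   0.  -3.1] w 7.5 t 24.38 q7 -0.4 tilt 0.17
```

Emit:
{"method": "send_rows", "body": {"commands": [{"offset": [-3.3,-1.2,0],"turn": 1},{"offset": [-6.6,-2.5,0],"turn": 2},{"offset": [-10,-4,0],"turn": 3},{"offset": [-13.5,-5.4,0],"turn": 3.5},{"offset": [-17,-6.8,0],"turn": 3.5}]}}

```text
time: 24.8
eef_pos: [0.5323, -0.0814, 0.2411]
ee_rot: [0.73, 0.684, -0.001, -0.001]
ft_force: [1.2, -1.2, -3.3]
grip_width: 0.0077
```

```bash
python3 -c "
from h import *
go([.514,-.235,.228],86.3)"
```

```text
at [ 0.5323 -0.0814  0.2411] yaw 86.26 -> offset [-15.45, -0.82, 1.31] turn -0.04 F [ 1.2 -1.2 -3.3] w 7.7 t 24.8 q7 -0.05 tilt 0.13
```

Emit:
{"method": "send_rows", "body": {"commands": [{"offset": [-3,-0.2,0.3],"turn": 0},{"offset": [-6,-0.4,0.8],"turn": 0},{"offset": [-9,-0.4,1.3],"turn": 0},{"offset": [-12,-0.4,1.3],"turn": 0},{"offset": [-14,-0.4,1.3],"turn": 0}]}}

```text
time: 25.22
eef_pos: [0.5189, -0.2232, 0.2275]
ee_rot: [0.731, 0.682, -0.001, -0.001]
ft_force: [-0.5, -0.6, -3.0]
grip_width: 0.008
```

Emit:
{"method": "send_rows", "body": {"commands": [{"offset": [0,0,0],"turn": 0},{"offset": [0,0,0],"turn": 0},{"offset": [0,0,0],"turn": 0}]}}

```text
time: 25.47
eef_pos: [0.5207, -0.218, 0.2286]
ee_rot: [0.729, 0.684, 0.0, -0.001]
ft_force: [0.4, -0.6, -2.1]
grip_width: 0.0079
```

```bash
python3 -c "
from h import *
im=snap('wrist','w20',None,1.4)
go([.620,-.2417,.2275],86.3)"
```

```text
at [ 0.521  -0.2175  0.229 ] yaw 86.4 -> offset [-1.79, 10.03, 0.14] turn 0.1 F [-0.1  0.3 -2.9] w 7.9 t 25.52 q7 0.17 tilt 0.1
```

View pics/w20.png

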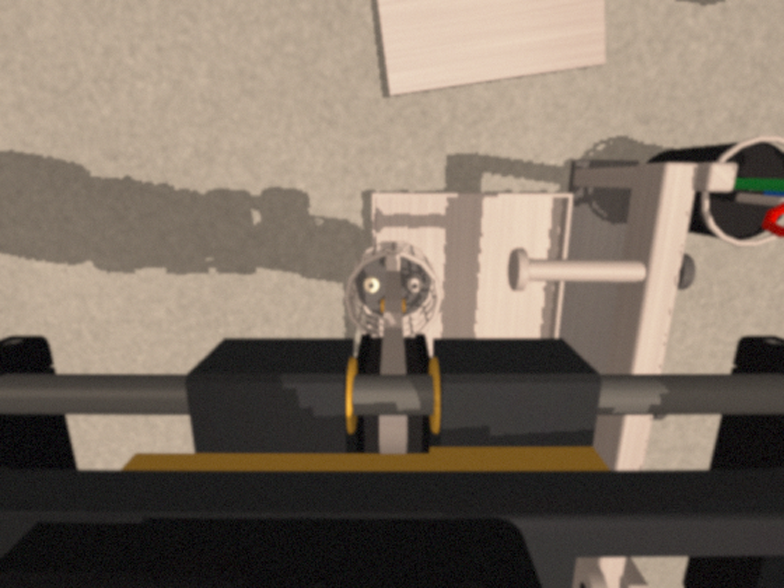

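Emit:
{"method": "send_rows", "body": {"commands": [{"offset": [-1,0,0.1],"turn": 0},{"offset": [-1.8,0.5,0.1],"turn": 0},{"offset": [-1.8,2.5,0.1],"turn": 0},{"offset": [-1.8,5,0.1],"turn": 0},{"offset": [-1.8,7.5,0.1],"turn": 0}]}}

```text
time: 25.93
eef_pos: [0.5956, -0.244, 0.2287]
ee_rot: [0.73, 0.683, -0.001, 0.001]
ft_force: [0.1, 0.2, -3.0]
grip_width: 0.0079
```

Emit:
{"method": "send_rows", "body": {"commands": [{"offset": [0,1.5,0],"turn": 0},{"offset": [0,2.5,0],"turn": 0},{"offset": [0,2.5,0],"turn": 0},{"offset": [0,2.5,0],"turn": 0}]}}

```text
time: 26.27
eef_pos: [0.62, -0.2439, 0.228]
ee_rot: [0.73, 0.684, -0.0, -0.001]
ft_force: [-0.3, 0.1, -1.9]
grip_width: 0.0076
```

```bash
python3 -c "
from h import *
go([.620,-.2800,.2275],86.3)"
```

```text
at [ 0.62   -0.2439  0.228 ] yaw 86.3 -> offset [-3.6, 0.24, 0.05] turn 0.0 F [-0.3  0.1 -1.9] w 7.6 t 26.27 q7 0.07 tilt 0.07
```

Emit:
{"method": "send_rows", "body": {"commands": [{"offset": [-0.8,0,0],"turn": 0},{"offset": [-1.6,0.1,0],"turn": 0},{"offset": [-2.5,0.2,0],"turn": 0},{"offset": [-3.2,0.2,0],"turn": 0},{"offset": [-3.6,0.2,0],"turn": 0}]}}

```text
time: 26.68
eef_pos: [0.6186, -0.2827, 0.2288]
ee_rot: [0.731, 0.683, -0.001, 0.0]
ft_force: [-0.4, 0.0, -3.4]
grip_width: 0.0077
```

Emit:
{"method": "send_rows", "body": {"commands": [{"offset": [0,0,0],"turn": 0},{"offset": [0,0,0],"turn": 0},{"offset": [0,0,0],"turn": 0}]}}

```text
time: 26.93
eef_pos: [0.6195, -0.2791, 0.2289]
ee_rot: [0.729, 0.684, 0.0, -0.0]
ft_force: [-0.3, 0.7, -3.3]
grip_width: 0.0075
```

```bash
python3 - <<'E'
from h import *
im=snap('wrist','w21'); grid(im,'w21g',(220,150,340,250),6)
im=snap('side','d21'); grid(im,'d21g',(240,210,370,370),4.5)
go([.620,-.2800,.2275],86.3)
c=wcal('w21');p=np.load('pics/w21_pose.npz')['p']
for dy in (-.004,-.002,0,.002,.004):
    print(dy,proj(c,[[p[0]+.002,p[1]+.03+dy,p[2]-.139]]).round(1).tolist())
E
```

```text
at [ 0.6196 -0.2789  0.229 ] yaw 86.35 -> offset [-0.11, 0.04, 0.15] turn 0.05 F [ 0.7  0.3 -3.4] w 7.5 t 27.03 q7 0.12 tilt 0.02
-0.004 [[279.7, 175.2]]
-0.002 [[279.5, 173.2]]
0 [[279.4, 171.1]]
0.002 [[279.3, 169.1]]
0.004 [[279.1, 167.1]]
```

View pics/w21g.png

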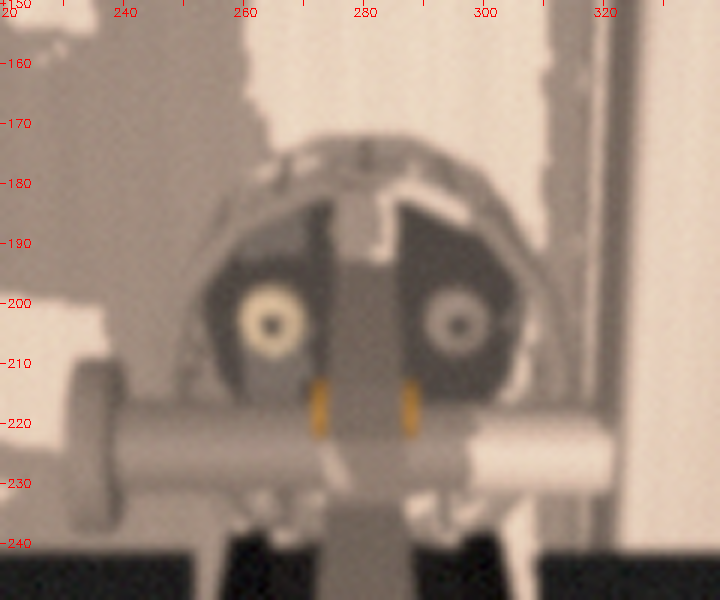

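View pics/d21g.png

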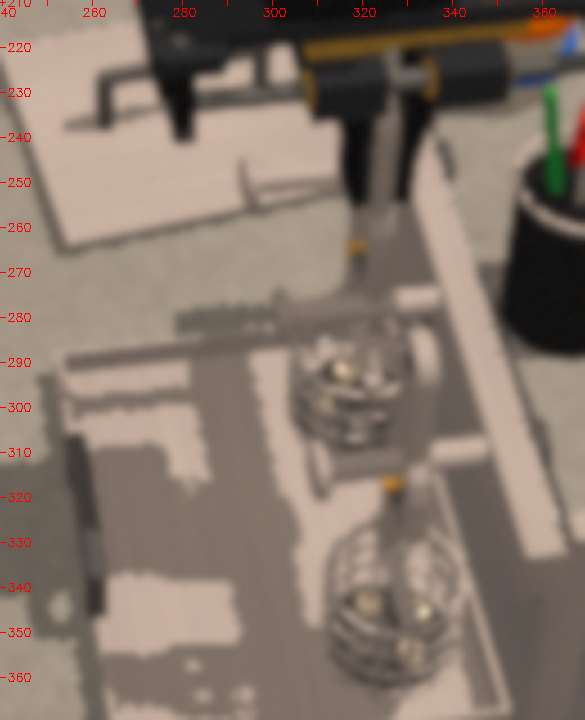

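Emit:
{"method": "send_rows", "body": {"commands": [{"offset": [-0.1,0,0.3],"turn": 0},{"offset": [-0.1,0,0.8],"turn": 0},{"offset": [-0.1,0,1.3],"turn": 0},{"offset": [-0.1,0,1.8],"turn": 0},{"offset": [-0.1,0,1.8],"turn": 0}]}}

```text
time: 27.45
eef_pos: [0.6193, -0.2806, 0.2104]
ee_rot: [0.73, 0.684, -0.0, -0.0]
ft_force: [-1.4, 0.5, 2.2]
grip_width: 0.0077
```

Emit:
{"method": "send_rows", "body": {"commands": [{"offset": [0,0,0.3],"turn": 0},{"offset": [0,0,0.6],"turn": 0},{"offset": [0,0,0.6],"turn": 0}]}}

```text
time: 27.7
eef_pos: [0.62, -0.2803, 0.2062]
ee_rot: [0.73, 0.684, 0.001, 0.001]
ft_force: [-1.6, 1.7, 5.2]
grip_width: 0.0077
```

Emit:
{"method": "send_rows", "body": {"commands": [{"offset": [0,0,0.3],"turn": 0},{"offset": [0,0,0.6],"turn": 0},{"offset": [0,0,0.6],"turn": 0}]}}

```text
time: 27.95
eef_pos: [0.6211, -0.2788, 0.2003]
ee_rot: [0.729, 0.684, 0.002, 0.001]
ft_force: [1.1, 4.3, 3.4]
grip_width: 0.0081
```

Emit:
{"method": "send_rows", "body": {"commands": [{"offset": [0,0,0.3],"turn": 0},{"offset": [0,0,0.6],"turn": 0},{"offset": [0,0,0.6],"turn": 0}]}}

```text
time: 28.2
eef_pos: [0.6201, -0.2787, 0.1926]
ee_rot: [0.729, 0.684, 0.001, -0.0]
ft_force: [1.1, 5.4, 1.2]
grip_width: 0.0077
```

Same signature as the first basket. Continue down.

Emit:
{"method": "send_rows", "body": {"commands": [{"offset": [0,0,0.3],"turn": 0},{"offset": [0,0,0.6],"turn": 0},{"offset": [0,0,0.6],"turn": 0}]}}

```text
time: 28.45
eef_pos: [0.6186, -0.2795, 0.1846]
ee_rot: [0.729, 0.684, -0.0, -0.002]
ft_force: [1.8, 6.3, -4.2]
grip_width: 0.0077
```

Emit:
{"method": "send_rows", "body": {"commands": [{"offset": [0,0,0.3],"turn": 0},{"offset": [0,0,0.6],"turn": 0},{"offset": [0,0,0.6],"turn": 0}]}}

```text
time: 28.7
eef_pos: [0.6175, -0.2832, 0.1785]
ee_rot: [0.73, 0.683, -0.002, -0.001]
ft_force: [0.5, 0.0, -3.3]
grip_width: 0.0079
```

Emit:
{"method": "send_rows", "body": {"commands": [{"offset": [0,0,0.2],"turn": 0},{"offset": [0,0,0.3],"turn": 0},{"offset": [0,0,0.3],"turn": 0}]}}

```text
time: 28.95
eef_pos: [0.6189, -0.2816, 0.1774]
ee_rot: [0.73, 0.684, -0.0, -0.0]
ft_force: [0.3, 0.2, -2.8]
grip_width: 0.0078
```

Emit:
{"method": "send_rows", "body": {"commands": [{"offset": [0,0,0.2],"turn": 0},{"offset": [0,0,0.3],"turn": 0},{"offset": [0,0,0.3],"turn": 0}]}}

```text
time: 29.2
eef_pos: [0.6194, -0.2814, 0.1767]
ee_rot: [0.73, 0.684, -0.0, 0.001]
ft_force: [-2.4, -0.3, 3.8]
grip_width: 0.0073
```

Seated. Release and retreat.

Emit:
{"method": "send_rows", "body": {"commands": [{"offset": [0,0,-0.1],"turn": 0},{"offset": [0,0,-0.1],"turn": 0},{"offset": [0,0,-0.1],"turn": 0},{"offset": [0,0,-0.1],"turn": 0},{"offset": [0,0,-0.1],"turn": 0}], "grip": 5.0}}

```text
time: 29.62
eef_pos: [0.6194, -0.2807, 0.1757]
ee_rot: [0.73, 0.684, 0.0, -0.0]
ft_force: [-0.3, -0.1, -0.7]
grip_width: 0.0337
```

Emit:
{"method": "send_rows", "body": {"commands": [{"offset": [0,0,-2],"turn": 0},{"offset": [0,0,-5],"turn": 0},{"offset": [0,0,-8],"turn": 0},{"offset": [0,0,-11],"turn": 0},{"offset": [0,0,-13],"turn": 0}]}}

```text
time: 30.03
eef_pos: [0.6201, -0.2807, 0.3091]
ee_rot: [0.73, 0.684, 0.001, 0.002]
ft_force: [-0.5, -0.3, 1.0]
grip_width: 0.0498
```

Emit:
{"method": "send_rows", "body": {"commands": [{"offset": [4,0,0],"turn": -2},{"offset": [8,0,0],"turn": -4},{"offset": [12,0,0],"turn": -6},{"offset": [16,0.2,0],"turn": -8},{"offset": [20,0.5,0],"turn": -8}]}}

```text
time: 30.45
eef_pos: [0.6371, -0.0797, 0.306]
ee_rot: [0.68, 0.733, -0.0, 0.0]
ft_force: [1.3, -0.3, 0.7]
grip_width: 0.0502
```

```bash
python3 -c "
from h import *
im=snap('side','d22'); grid(im,'d22g',(220,200,380,370),4)
go([.649,.306,.228],94)"
```

```text
at [ 0.6376 -0.0671  0.3066] yaw 95.07 -> offset [37.01, 4.42, 8.12] turn 1.07 F [-1.4  7.5  0.1] w 50.3 t 30.5 q7 -0.04 tilt 0.41
```

View pics/d22g.png

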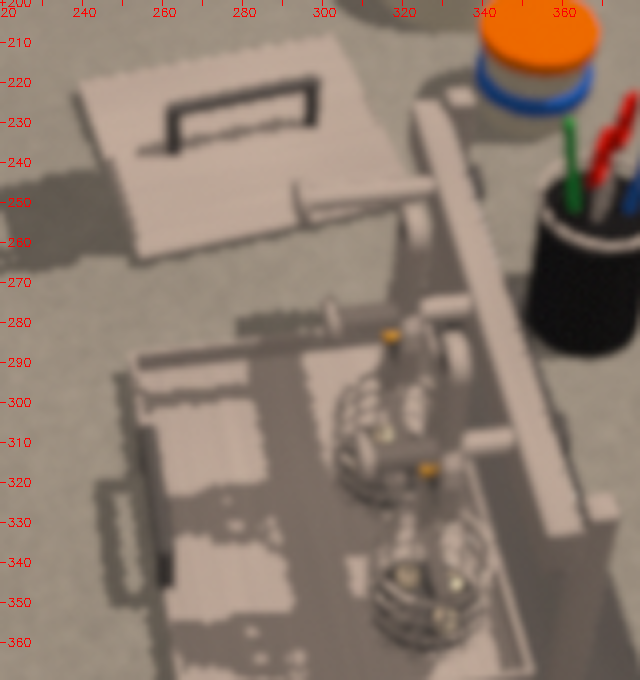

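Emit:
{"method": "send_rows", "body": {"commands": [{"offset": [4,0.5,0],"turn": 0},{"offset": [8,1,0],"turn": 0.5},{"offset": [12,1.5,0],"turn": 1},{"offset": [16,2,0],"turn": 1},{"offset": [20,2.5,0],"turn": 1}]}}

```text
time: 30.92
eef_pos: [0.6473, 0.1213, 0.3058]
ee_rot: [0.687, 0.727, 0.0, 0.0]
ft_force: [1.1, 0.3, 0.2]
grip_width: 0.05
```

Emit:
{"method": "send_rows", "body": {"commands": [{"offset": [4,0.5,0],"turn": 0},{"offset": [8,1,0],"turn": 0},{"offset": [12,1.5,2],"turn": 0},{"offset": [15,1.8,5],"turn": 0},{"offset": [16,1.8,7.5],"turn": 0}]}}

```text
time: 31.33
eef_pos: [0.6544, 0.2875, 0.2302]
ee_rot: [0.684, 0.729, 0.002, -0.001]
ft_force: [-0.9, -0.1, -0.3]
grip_width: 0.0497
```

Emit:
{"method": "send_rows", "body": {"commands": [{"offset": [0,0,0],"turn": 0},{"offset": [0,0,0],"turn": 0},{"offset": [0,0,0],"turn": 0}]}}

```text
time: 31.58
eef_pos: [0.6572, 0.2792, 0.2317]
ee_rot: [0.687, 0.726, 0.0, 0.001]
ft_force: [0.1, -0.1, 0.9]
grip_width: 0.0501
```

```bash
python3 -c "
from h import *
im=snap('wrist','w23',None,1.4)
go([.649,.3165,.144],94)"
```

```text
at [0.6577 0.279  0.2327] yaw 93.13 -> offset [3.79, -0.68, 8.86] turn -0.87 F [-0.5 -0.4  1.3] w 50.0 t 31.63 q7 -0.64 tilt 0.15
```

View pics/w23.png

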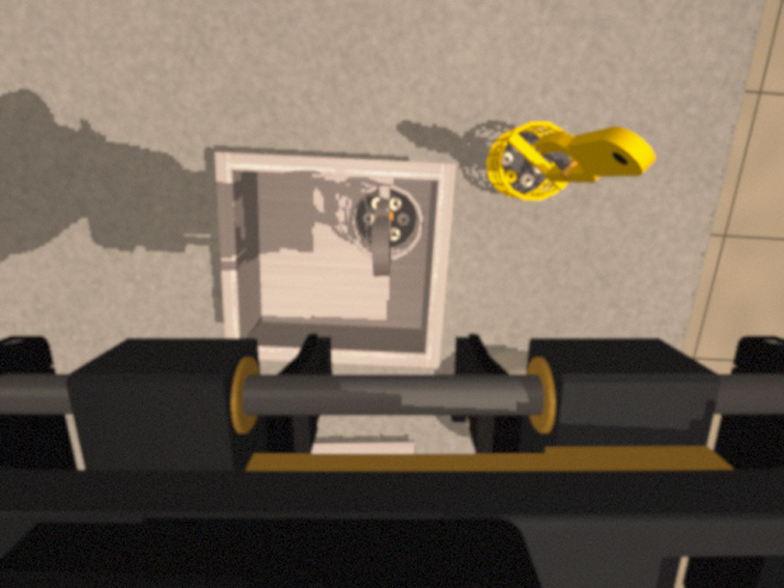

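```bash
python3 - <<'E'
from h import *
c=wcal('w23')
f=lambda x,y,z:onz(c,(x/1.4-.3,y/1.4-.3),z)
print(f(381.5,268,.188),f(382,275,.182),"bottom circle",f(388,223,.004+.0))
im=np.load('pics/w23.npy'); grid(im,'w23g',(245,120,310,205),8,5)
E
```

```text
[0.65108917 0.3082706  0.188     ] [0.65143603 0.30345754 0.182     ] bottom circle [0.65242248 0.31178151 0.004     ]
```

View pics/w23g.png

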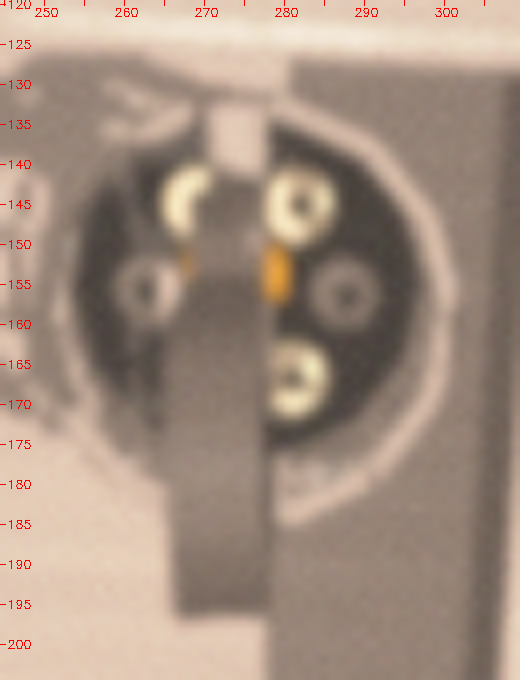

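Emit:
{"method": "send_rows", "body": {"commands": [{"offset": [1.5,-0.3,0.5],"turn": 0},{"offset": [3.8,-0.6,2.5],"turn": 0},{"offset": [3.8,-0.55,5],"turn": 0},{"offset": [3.8,-0.55,7],"turn": 0},{"offset": [3.8,-0.55,8.8],"turn": 0}]}}

```text
time: 32.05
eef_pos: [0.6484, 0.3189, 0.1427]
ee_rot: [0.687, 0.727, 0.001, 0.0]
ft_force: [0.3, 0.1, -0.1]
grip_width: 0.05
```

Emit:
{"method": "send_rows", "body": {"commands": [{"offset": [0,0,0],"turn": 0},{"offset": [0,0,0],"turn": 0},{"offset": [0,0,0],"turn": 0},{"offset": [0,0,0],"turn": 0},{"offset": [0,0,0],"turn": 0}], "grip": 0.3, "newtons": 40}}

```text
time: 32.47
eef_pos: [0.6492, 0.3188, 0.1447]
ee_rot: [0.687, 0.727, 0.001, 0.0]
ft_force: [0.2, -0.6, 0.6]
grip_width: 0.0246
```

Emit:
{"method": "send_rows", "body": {"commands": [{"offset": [0,0,0],"turn": 0},{"offset": [0,0,0],"turn": 0},{"offset": [0,0,0],"turn": 0},{"offset": [0,0,0],"turn": 0}]}}

```text
time: 32.8
eef_pos: [0.6487, 0.3183, 0.1433]
ee_rot: [0.687, 0.727, 0.0, 0.0]
ft_force: [0.7, 0.1, 2.2]
grip_width: 0.0079
```

Emit:
{"method": "send_rows", "body": {"commands": [{"offset": [0,0,-2],"turn": 0},{"offset": [0,0,-4.5],"turn": 0},{"offset": [0,0,-7],"turn": 0},{"offset": [0,0,-9],"turn": 0},{"offset": [0,0,-10],"turn": 0}]}}

```text
time: 33.22
eef_pos: [0.6488, 0.3188, 0.2453]
ee_rot: [0.687, 0.727, 0.001, 0.0]
ft_force: [0.2, 1.6, -2.6]
grip_width: 0.0075
```

```bash
python3 -c "
from h import *
go([.517,-.158,.245],86.3)
im=snap('scene','s24',(200,30,400,230),3)"
```

```text
at [0.6488 0.3188 0.2453] yaw 93.29 -> offset [-46.85, -15.89, -0.07] turn 6.99 F [ 0.2  1.6 -2.6] w 7.5 t 33.22 q7 -0.69 tilt 0.15
```

View pics/s24.png

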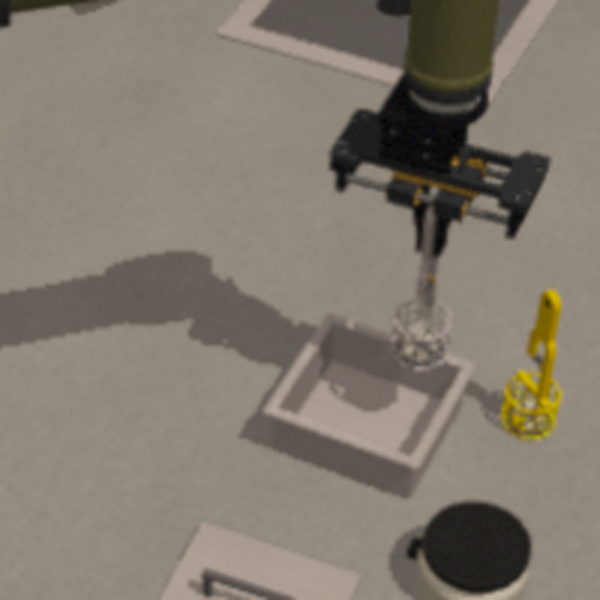

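Emit:
{"method": "send_rows", "body": {"commands": [{"offset": [-2,-0.7,0],"turn": 0},{"offset": [-5,-1.8,0],"turn": 1},{"offset": [-8.5,-3,0],"turn": 2},{"offset": [-12,-4.2,0],"turn": 3},{"offset": [-15.5,-5.4,0],"turn": 4}]}}

```text
time: 33.68
eef_pos: [0.6019, 0.1584, 0.2404]
ee_rot: [0.712, 0.702, -0.001, -0.001]
ft_force: [0.9, -1.2, -1.7]
grip_width: 0.0075
```

Emit:
{"method": "send_rows", "body": {"commands": [{"offset": [-3.3,-1,0],"turn": 1},{"offset": [-6.6,-2,0],"turn": 2},{"offset": [-10,-3,0],"turn": 3},{"offset": [-13.5,-4,0],"turn": 3},{"offset": [-17,-5,0],"turn": 3}]}}

```text
time: 34.1
eef_pos: [0.5495, -0.0108, 0.2411]
ee_rot: [0.73, 0.684, -0.001, -0.001]
ft_force: [1.3, 0.2, -2.5]
grip_width: 0.0079
```

```bash
python3 -c "
from h import *
go([.517,-.158,.228],86.3)"
```

```text
at [ 0.5495 -0.0108  0.2411] yaw 86.28 -> offset [-14.9, -2.29, 1.32] turn -0.02 F [ 1.3  0.2 -2.5] w 7.9 t 34.1 q7 -0.2 tilt 0.14
```

Emit:
{"method": "send_rows", "body": {"commands": [{"offset": [-3,-0.6,0.3],"turn": 0},{"offset": [-6,-1.2,0.8],"turn": 0},{"offset": [-9,-1.9,1.3],"turn": 0},{"offset": [-12,-1.9,1.3],"turn": 0},{"offset": [-13.8,-1.9,1.3],"turn": 0}]}}

```text
time: 34.52
eef_pos: [0.5209, -0.15, 0.2277]
ee_rot: [0.731, 0.682, -0.002, -0.001]
ft_force: [-0.2, -0.5, -2.1]
grip_width: 0.0077
```

Emit:
{"method": "send_rows", "body": {"commands": [{"offset": [0,0,0],"turn": 0},{"offset": [0,0,0],"turn": 0},{"offset": [0,0,0],"turn": 0}]}}

```text
time: 34.77
eef_pos: [0.5229, -0.1442, 0.2288]
ee_rot: [0.729, 0.684, 0.0, -0.001]
ft_force: [-0.0, -0.1, -3.1]
grip_width: 0.0078
```

```bash
python3 -c "
from h import *
im=snap('wrist','w25',None,1.4)
go([.6255,-.165,.2275],86.3)"
```

```text
at [ 0.5232 -0.1437  0.2291] yaw 86.41 -> offset [-1.48, 10.34, 0.15] turn 0.11 F [ 0.8  0.4 -2.9] w 7.9 t 34.82 q7 0.07 tilt 0.09
```

View pics/w25.png

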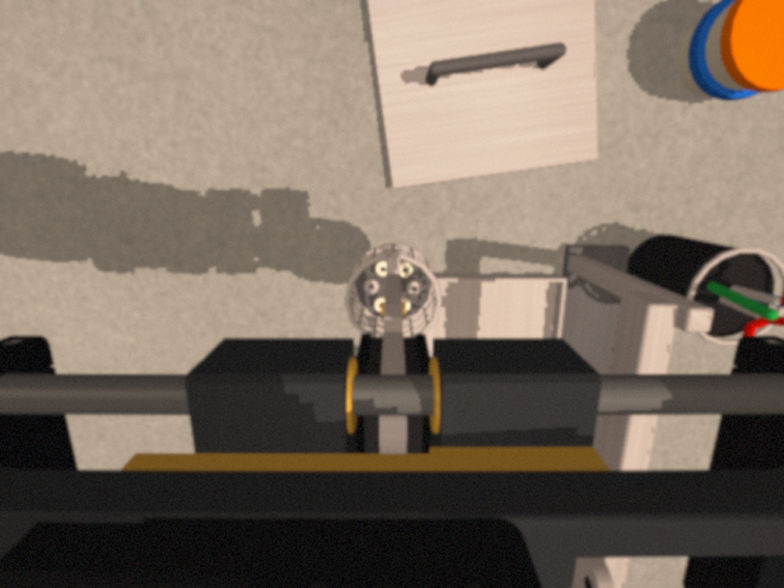

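Emit:
{"method": "send_rows", "body": {"commands": [{"offset": [-0.8,0,0.1],"turn": 0},{"offset": [-1.5,0.5,0.1],"turn": 0},{"offset": [-1.5,2.5,0.1],"turn": 0},{"offset": [-1.5,5,0.1],"turn": 0},{"offset": [-1.5,7.5,0.1],"turn": 0}]}}

```text
time: 35.23
eef_pos: [0.5983, -0.1667, 0.2287]
ee_rot: [0.73, 0.683, -0.0, 0.001]
ft_force: [1.2, 0.9, -2.0]
grip_width: 0.0079
```

Emit:
{"method": "send_rows", "body": {"commands": [{"offset": [0,1.5,0],"turn": 0},{"offset": [0,2.6,0],"turn": 0},{"offset": [0,2.6,0],"turn": 0},{"offset": [0,2.6,0],"turn": 0}]}}

```text
time: 35.57
eef_pos: [0.6234, -0.167, 0.2279]
ee_rot: [0.73, 0.684, -0.0, -0.001]
ft_force: [-0.8, -0.1, -2.3]
grip_width: 0.0077
```

```bash
python3 -c "
from h import *
go([.6245,-.1990,.2275],86.3)"
```

```text
at [ 0.6234 -0.167   0.2279] yaw 86.31 -> offset [-3.18, 0.32, 0.04] turn 0.01 F [-0.8 -0.1 -2.3] w 7.7 t 35.57 q7 -0.03 tilt 0.08
```

Emit:
{"method": "send_rows", "body": {"commands": [{"offset": [-0.7,0,0],"turn": 0},{"offset": [-1.5,0.1,0],"turn": 0},{"offset": [-2.2,0.2,0],"turn": 0},{"offset": [-2.8,0.2,0],"turn": 0},{"offset": [-3.2,0.2,0],"turn": 0}]}}

```text
time: 35.98
eef_pos: [0.6226, -0.2014, 0.2289]
ee_rot: [0.73, 0.683, -0.0, 0.0]
ft_force: [-0.0, -0.7, -2.5]
grip_width: 0.0077
```

Emit:
{"method": "send_rows", "body": {"commands": [{"offset": [0,0,0],"turn": 0},{"offset": [0,0,0],"turn": 0},{"offset": [0,0,0],"turn": 0}]}}

```text
time: 36.23
eef_pos: [0.6232, -0.1986, 0.2289]
ee_rot: [0.729, 0.684, 0.0, -0.0]
ft_force: [0.4, -0.1, -2.5]
grip_width: 0.0079
```

```bash
python3 - <<'E'
from h import *
im=snap('wrist','w26'); grid(im,'w26g',(220,150,340,250),6)
go([.6245,-.1990,.2275],86.3)
c=wcal('w26');p=np.load('pics/w26_pose.npz')['p']
for dy in (-.004,-.002,0,.002,.004):
    print(dy,proj(c,[[p[0]+.002,p[1]+.03+dy,p[2]-.139]]).round(1).tolist())
E
```

```text
at [ 0.6232 -0.1983  0.2289] yaw 86.34 -> offset [-0.06, 0.13, 0.14] turn 0.04 F [-0.2 -0.5 -2.7] w 7.9 t 36.28 q7 0.02 tilt 0.02
-0.004 [[279.7, 175.2]]
-0.002 [[279.5, 173.1]]
0 [[279.4, 171.1]]
0.002 [[279.3, 169.1]]
0.004 [[279.1, 167.0]]
```

View pics/w26g.png

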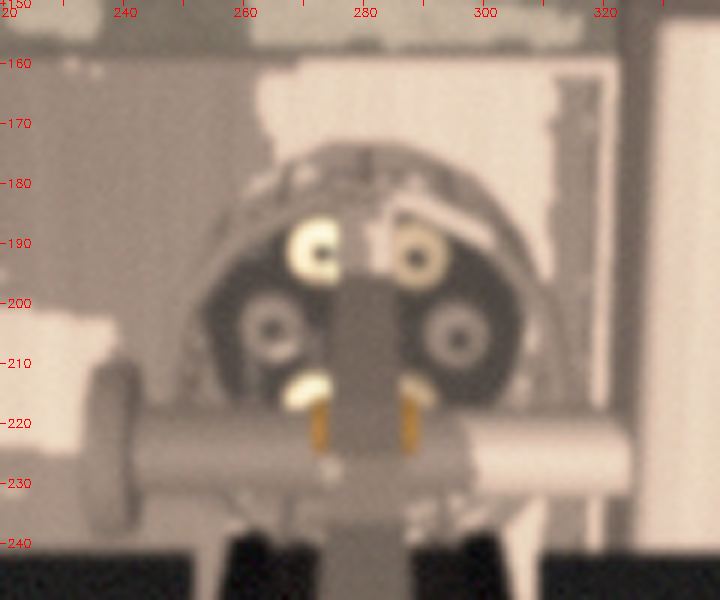

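Emit:
{"method": "send_rows", "body": {"commands": [{"offset": [0,0.1,0.3],"turn": 0},{"offset": [0,0.1,0.8],"turn": 0},{"offset": [0,0.1,1.3],"turn": 0},{"offset": [0,0.1,1.8],"turn": 0},{"offset": [0,0.1,1.8],"turn": 0}]}}

```text
time: 36.7
eef_pos: [0.6241, -0.1988, 0.2104]
ee_rot: [0.73, 0.684, 0.0, -0.0]
ft_force: [-1.2, 1.1, 3.1]
grip_width: 0.0078
```

Emit:
{"method": "send_rows", "body": {"commands": [{"offset": [0,0,0.3],"turn": 0},{"offset": [0,0,0.6],"turn": 0},{"offset": [0,0,0.6],"turn": 0}]}}

```text
time: 36.95
eef_pos: [0.6248, -0.1986, 0.2063]
ee_rot: [0.73, 0.684, 0.001, 0.001]
ft_force: [-1.2, 2.1, 5.8]
grip_width: 0.0075
```

Emit:
{"method": "send_rows", "body": {"commands": [{"offset": [0,0,0.3],"turn": 0},{"offset": [0,0,0.6],"turn": 0},{"offset": [0,0,0.6],"turn": 0}]}}

```text
time: 37.2
eef_pos: [0.6258, -0.1971, 0.2003]
ee_rot: [0.729, 0.684, 0.002, 0.001]
ft_force: [1.7, 4.0, 3.9]
grip_width: 0.0075
```

Emit:
{"method": "send_rows", "body": {"commands": [{"offset": [0,0,0.3],"turn": 0},{"offset": [0,0,0.6],"turn": 0},{"offset": [0,0,0.6],"turn": 0}]}}

```text
time: 37.45
eef_pos: [0.6249, -0.197, 0.1929]
ee_rot: [0.729, 0.684, 0.001, -0.0]
ft_force: [1.8, 4.5, 1.6]
grip_width: 0.0079
```

Emit:
{"method": "send_rows", "body": {"commands": [{"offset": [0,0,0.3],"turn": 0},{"offset": [0,0,0.6],"turn": 0},{"offset": [0,0,0.6],"turn": 0}]}}

```text
time: 37.7
eef_pos: [0.6235, -0.1979, 0.1849]
ee_rot: [0.729, 0.684, -0.0, -0.002]
ft_force: [1.0, 5.2, -4.1]
grip_width: 0.0077
```

Emit:
{"method": "send_rows", "body": {"commands": [{"offset": [0,0,0.3],"turn": 0},{"offset": [0,0,0.6],"turn": 0},{"offset": [0,0,0.6],"turn": 0}]}}

```text
time: 37.95
eef_pos: [0.6224, -0.2015, 0.1785]
ee_rot: [0.73, 0.683, -0.002, -0.001]
ft_force: [-0.1, -0.4, -2.5]
grip_width: 0.0074
```

Emit:
{"method": "send_rows", "body": {"commands": [{"offset": [0,0,0.2],"turn": 0},{"offset": [0,0,0.3],"turn": 0},{"offset": [0,0,0.3],"turn": 0}]}}

```text
time: 38.2
eef_pos: [0.6238, -0.2001, 0.1776]
ee_rot: [0.73, 0.683, -0.0, 0.0]
ft_force: [-0.5, -0.0, -2.7]
grip_width: 0.0077
```

Emit:
{"method": "send_rows", "body": {"commands": [{"offset": [0,0,0.2],"turn": 0},{"offset": [0,0,0.3],"turn": 0},{"offset": [0,0,0.3],"turn": 0}]}}

```text
time: 38.45
eef_pos: [0.6243, -0.1998, 0.1769]
ee_rot: [0.73, 0.684, -0.0, 0.001]
ft_force: [-3.5, -0.8, 5.8]
grip_width: 0.0078
```

Seated. Release, retreat, and look at everything including the lid.

Emit:
{"method": "send_rows", "body": {"commands": [{"offset": [0,0,-0.1],"turn": 0},{"offset": [0,0,-0.1],"turn": 0},{"offset": [0,0,-0.1],"turn": 0},{"offset": [0,0,-0.1],"turn": 0},{"offset": [0,0,-0.1],"turn": 0}], "grip": 5.0}}

```text
time: 38.87
eef_pos: [0.6241, -0.1991, 0.1756]
ee_rot: [0.73, 0.684, -0.0, -0.0]
ft_force: [-1.1, -0.6, 0.0]
grip_width: 0.033
```

Emit:
{"method": "send_rows", "body": {"commands": [{"offset": [0,0,-2],"turn": 0},{"offset": [0,0,-5],"turn": 0},{"offset": [0,0,-8],"turn": 0},{"offset": [0,0,-11],"turn": 0},{"offset": [0,0,-12],"turn": 0}]}}

```text
time: 39.28
eef_pos: [0.6258, -0.199, 0.3008]
ee_rot: [0.73, 0.684, 0.002, 0.003]
ft_force: [0.7, -0.1, 0.7]
grip_width: 0.0494
```

Emit:
{"method": "send_rows", "body": {"commands": [{"offset": [2,-3,-2],"turn": 7},{"offset": [4,-6,-4],"turn": 14},{"offset": [6,-9,-4],"turn": 21},{"offset": [7,-12,-4],"turn": 28},{"offset": [7,-12,-4],"turn": 35}]}}

```text
time: 39.7
eef_pos: [0.5051, -0.1175, 0.3363]
ee_rot: [0.902, 0.432, -0.002, 0.001]
ft_force: [1.6, 0.1, -0.5]
grip_width: 0.0502
```

Emit:
{"method": "send_rows", "body": {"commands": [{"offset": [0,0,0],"turn": 0},{"offset": [0,0,0],"turn": 0}]}}

```text
time: 39.87
eef_pos: [0.5089, -0.1219, 0.3357]
ee_rot: [0.901, 0.434, -0.0, 0.001]
ft_force: [-0.4, -0.8, 0.7]
grip_width: 0.05
```

```bash
python3 -c "
from h import *
im=snap('scene','s27',None,1.4)
im=snap('side','d27',None,1.4)
im=snap('wrist','w27',None,1.4)
go([.6,.0,.3],0)"
```

```text
at [ 0.5095 -0.1221  0.3352] yaw 51.39 -> offset [15.19, -0.54, 3.53] turn 51.39 F [-0.  -0.5 -0.3] w 50.2 t 40.02 q7 -0.51 tilt 0.07
```

View pics/s27.png

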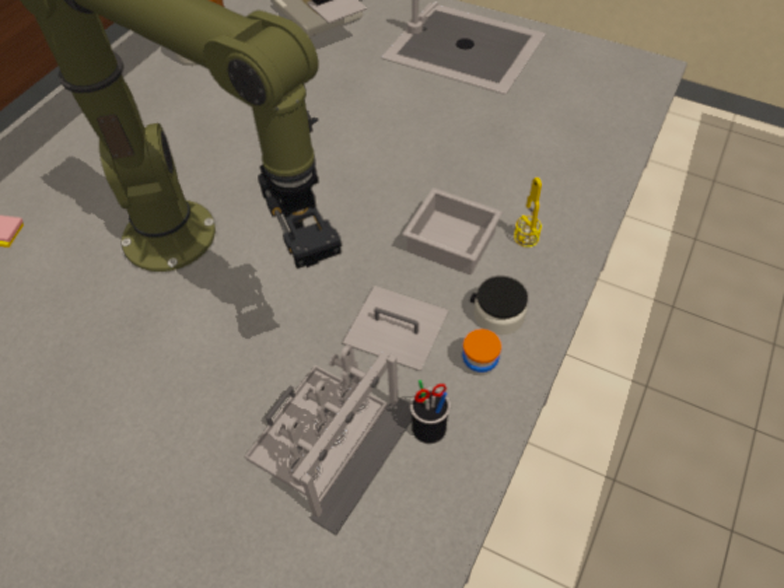

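View pics/d27.png

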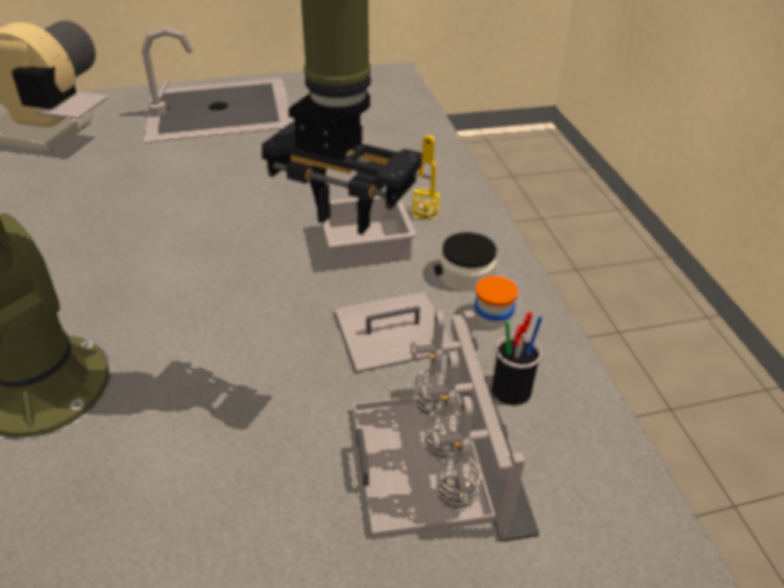

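View pics/w27.png

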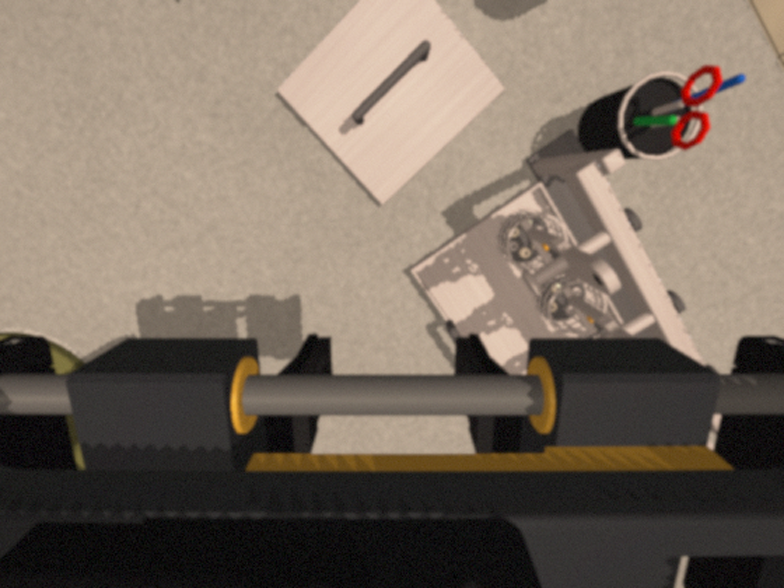

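```bash
python3 -c "
from h import *
go([.56,.005,.25],4.3)"
```

```text
at [ 0.5095 -0.1221  0.3352] yaw 51.39 -> offset [13.08, -3.97, 8.54] turn 47.09 F [-0.  -0.5 -0.3] w 50.2 t 40.02 q7 -0.51 tilt 0.07
```

Emit:
{"method": "send_rows", "body": {"commands": [{"offset": [3,0.8,1.5],"turn": 7},{"offset": [6,1.6,3],"turn": 14},{"offset": [9,2.5,5],"turn": 21},{"offset": [11,3.3,7],"turn": 28},{"offset": [13,4,8.5],"turn": 35}], "grip": 6.0}}

```text
time: 40.43
eef_pos: [0.6227, -0.0439, 0.2475]
ee_rot: [0.989, 0.149, -0.001, -0.001]
ft_force: [0.3, -0.7, -0.4]
grip_width: 0.0598
```

Emit:
{"method": "send_rows", "body": {"commands": [{"offset": [0,0,0],"turn": 6},{"offset": [0,0,0],"turn": 12},{"offset": [0,0,0],"turn": 12},{"offset": [0,0,0],"turn": 12},{"offset": [0,0,0],"turn": 12}]}}

```text
time: 40.85
eef_pos: [0.6217, -0.0453, 0.2505]
ee_rot: [0.999, 0.048, -0.0, -0.0]
ft_force: [0.7, -0.3, 0.6]
grip_width: 0.0604
```

```bash
python3 -c "
from h import *
im=snap('wrist','w28',None,1.4)
go([.606,.0055,.028],4.3)"
```

```text
at [ 0.6216 -0.0454  0.2508] yaw 5.46 -> offset [-1.07, -5.21, 22.28] turn 1.16 F [0.  0.2 0.2] w 60.1 t 40.9 q7 -1.59 tilt 0.01
```

View pics/w28.png

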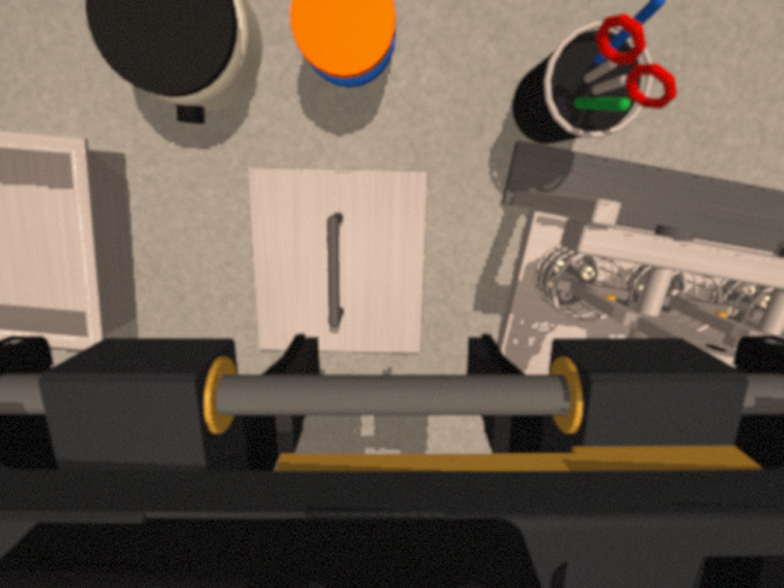

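```bash
python3 - <<'E'
from h import *
c=wcal('w28')
f=lambda x,y,z:onz(c,(x/1.4-.3,y/1.4-.3),z)
a=f(335,215,.05);b=f(335,328,.05);print(a,b,(a+b)/2,np.degrees(np.arctan2((a-b)[1],(a-b)[0])))
C=[f(*p,.011) for p in [(249,169),(427,172),(419,352),(260,350)]]
print(np.round(C,4),np.mean(C,0).round(4)); d=C[0]-C[3];e=C[1]-C[2];print(np.degrees(np.arctan2(d[1],d[0])),np.degrees(np.arctan2(e[1],e[0])))
C=[f(*p,.065) for p in [(86,137),(102,348)]];print("pan right corners",np.round(C,4))
E
```

```text
[0.65936892 0.00769713 0.05      ] [0.56008871 0.00156093 0.05      ] [0.60972882 0.00462903 0.05      ] 3.536774466380746
[[ 0.6891  0.0922  0.011 ]
 [ 0.7018 -0.0673  0.011 ]
 [ 0.5285 -0.0795  0.011 ]
 [ 0.5151  0.0793  0.011 ]] [0.6086 0.0062 0.011 ]
4.224721336533491 4.046505056907826
pan right corners [[0.7018 0.2003 0.065 ]
 [0.5273 0.2013 0.065 ]]
```

Emit:
{"method": "send_rows", "body": {"commands": [{"offset": [-0.5,-2,3],"turn": 1.3},{"offset": [-0.9,-4,7],"turn": 1.3},{"offset": [-0.9,-5.2,11],"turn": 1.3},{"offset": [-0.9,-5.2,15],"turn": 1.3},{"offset": [-0.9,-5.2,18],"turn": 1.3}]}}

```text
time: 41.32
eef_pos: [0.6061, 0.0069, 0.0683]
ee_rot: [0.999, 0.037, -0.001, -0.0]
ft_force: [1.0, -1.0, 0.1]
grip_width: 0.0602
```

Emit:
{"method": "send_rows", "body": {"commands": [{"offset": [0,0,0],"turn": 0},{"offset": [0,0,0],"turn": 0},{"offset": [0,0,0],"turn": 0}]}}

```text
time: 41.57
eef_pos: [0.6094, 0.0057, 0.0732]
ee_rot: [0.999, 0.035, 0.002, 0.0]
ft_force: [1.1, -0.4, 0.4]
grip_width: 0.06
```

```bash
python3 -c "
from h import *
im=snap('wrist','w29',None,1.4)
im=snap('scene','s29',(220,150,380,290),4)
go([.608,.0055,.027],4.1)"
```

```text
at [0.6099 0.0057 0.0739] yaw 4.03 -> offset [-0.22, 0.01, 4.69] turn -0.07 F [0.8 0.5 0.7] w 60.0 t 41.67 q7 -1.77 tilt 0.29
```

View pics/w29.png

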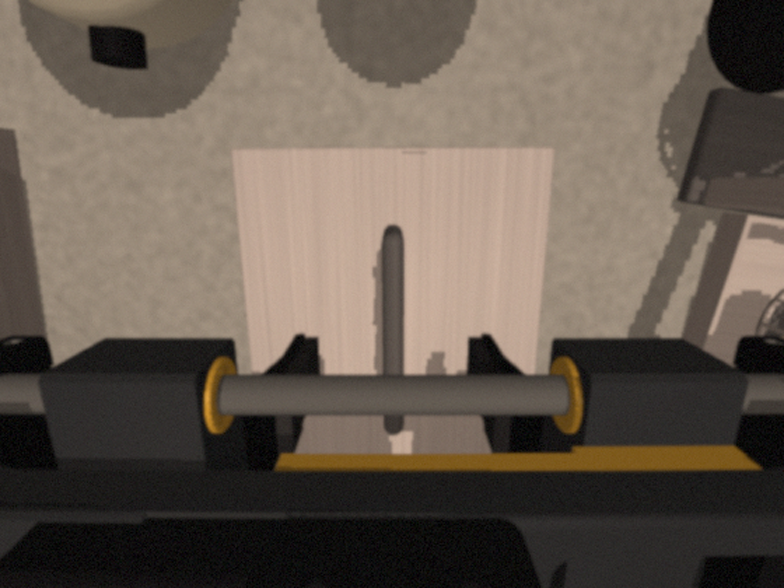

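View pics/s29.png

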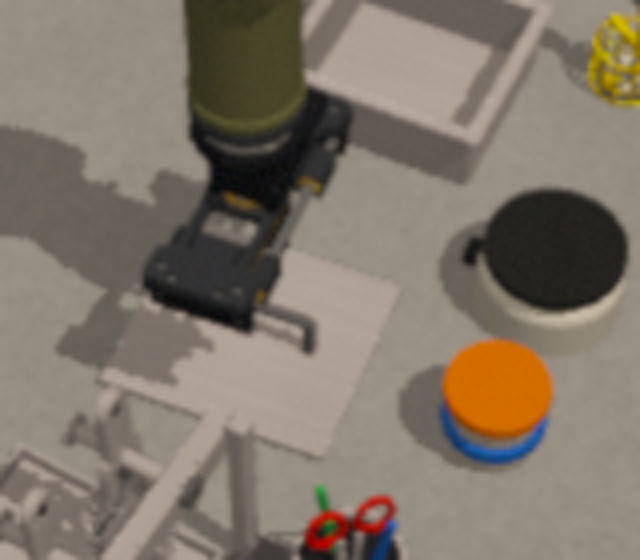

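Handle centred at (393, 230–432) between the fingers, lid aligned. Descend and grip.

Emit:
{"method": "send_rows", "body": {"commands": [{"offset": [-0.1,0,1.5],"turn": 0},{"offset": [-0.1,0,3],"turn": 0},{"offset": [-0.1,0,4.2],"turn": 0},{"offset": [-0.1,0,4.7],"turn": 0},{"offset": [-0.1,0,4.7],"turn": 0}]}}

```text
time: 42.08
eef_pos: [0.6063, 0.0056, 0.0235]
ee_rot: [0.999, 0.035, -0.0, 0.0]
ft_force: [0.1, 0.1, 0.3]
grip_width: 0.0597
```

Emit:
{"method": "send_rows", "body": {"commands": [{"offset": [0,0,0],"turn": 0},{"offset": [0,0,0],"turn": 0},{"offset": [0,0,0],"turn": 0},{"offset": [0,0,0],"turn": 0},{"offset": [0,0,0],"turn": 0}], "grip": 0.4, "newtons": 50}}

```text
time: 42.5
eef_pos: [0.6069, 0.0058, 0.0243]
ee_rot: [0.999, 0.035, 0.0, 0.0]
ft_force: [0.3, -0.4, 0.4]
grip_width: 0.0345
```

Emit:
{"method": "send_rows", "body": {"commands": [{"offset": [0,0,0],"turn": 0},{"offset": [0,0,0],"turn": 0},{"offset": [0,0,0],"turn": 0},{"offset": [0,0,0],"turn": 0},{"offset": [0,0,0],"turn": 0}]}}

```text
time: 42.92
eef_pos: [0.6066, 0.0056, 0.0239]
ee_rot: [0.999, 0.035, -0.0, 0.0]
ft_force: [-0.2, -0.1, 1.1]
grip_width: 0.0081
```

Emit:
{"method": "send_rows", "body": {"commands": [{"offset": [0,0,-1],"turn": 0},{"offset": [0,0,-3],"turn": 0},{"offset": [0,0,-6],"turn": 0},{"offset": [0,0,-9],"turn": 0},{"offset": [0,0,-12],"turn": 0}]}}

```text
time: 43.33
eef_pos: [0.6055, 0.006, 0.1444]
ee_rot: [0.999, 0.035, -0.001, -0.0]
ft_force: [1.3, -0.1, -4.0]
grip_width: 0.0082
```

```bash
python3 -c "
from h import *
go([.611,.281,.15],-1)
im=snap('side','d30',(180,60,400,300),2.4)"
```

```text
at [0.6055 0.006  0.1444] yaw 4.07 -> offset [2.5, -27.4, -0.55] turn 5.07 F [ 1.3 -0.1 -4. ] w 8.2 t 43.33 q7 -1.73 tilt 0.13
```

View pics/d30.png

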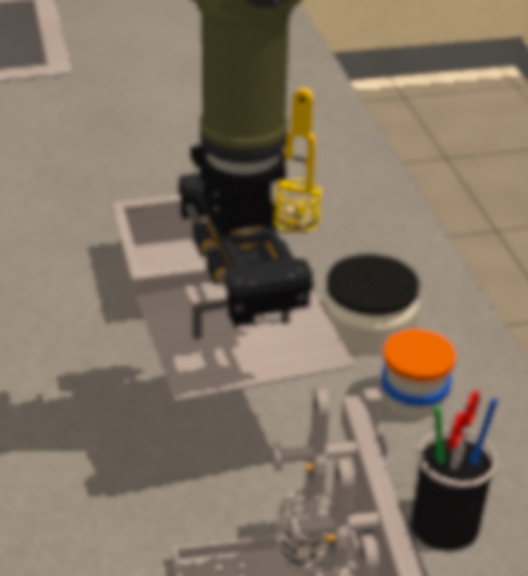

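```bash
python3 -c "
from h import *
im=np.load('pics/w18.npy'); grid(im,'w18g',(150,50,350,245),4)"
```

```text
(no output)
```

View pics/w18g.png

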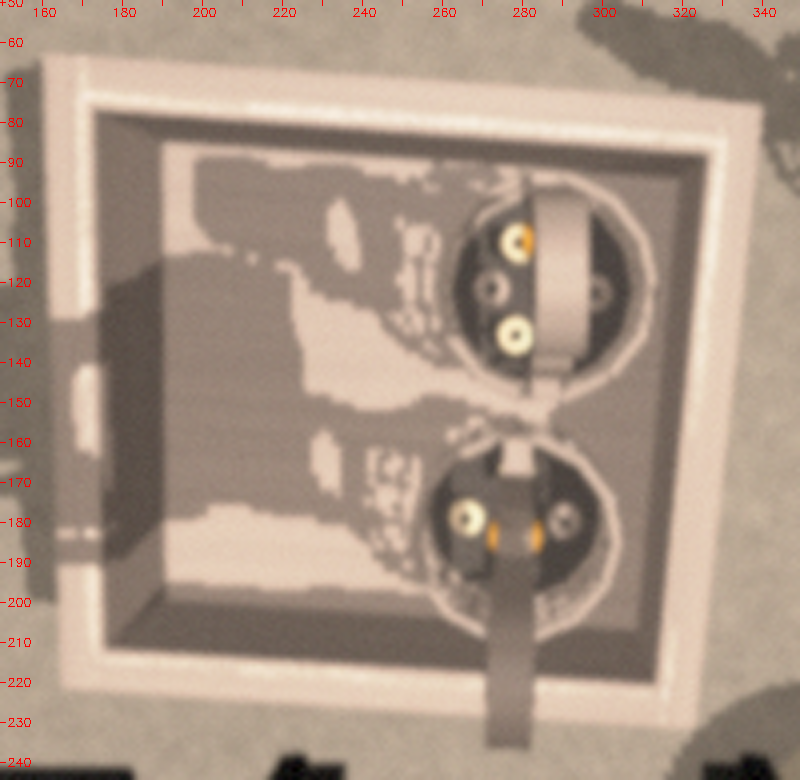

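```bash
python3 - <<'E'
from h import *
c=wcal('w18')
f=lambda x,y,z:onz(c,(150+x/4-.4,50+y/4-.4),z)
C=np.array([f(*p,.065) for p in [(40,57),(764,105),(697,730),(62,688)]]);print(C.round(4),C.mean(0).round(4))
print([np.linalg.norm(C[i]-C[(i+1)%4]).round(4) for i in range(4)])
for i,j in [(1,0),(2,3)]: d=C[i]-C[j];print("yaw",np.degrees(np.arctan2(d[1],d[0])).round(2))
for i,j in [(0,3),(1,2)]: d=C[i]-C[j];print("yaw",np.degrees(np.arctan2(-d[0],d[1])).round(2))
E
```

```text
[[0.521  0.3618 0.065 ]
 [0.6984 0.3638 0.065 ]
 [0.6997 0.2014 0.065 ]
 [0.523  0.2006 0.065 ]] [0.6105 0.2819 0.065 ]
[np.float64(0.1774), np.float64(0.1624), np.float64(0.1767), np.float64(0.1612)]
yaw 0.66
yaw 0.27
yaw 0.73
yaw 0.48
```

Emit:
{"method": "send_rows", "body": {"commands": [{"offset": [0.3,-3,-0.3],"turn": 1},{"offset": [0.6,-6.5,-0.6],"turn": 2},{"offset": [0.9,-10,-0.6],"turn": 3},{"offset": [1.2,-13.5,-0.6],"turn": 4},{"offset": [1.5,-17,-0.6],"turn": 4}]}}

```text
time: 43.8
eef_pos: [0.6088, 0.1777, 0.1493]
ee_rot: [1.0, -0.0, -0.001, 0.0]
ft_force: [0.9, -1.2, -3.8]
grip_width: 0.0084
```

Emit:
{"method": "send_rows", "body": {"commands": [{"offset": [0.1,-3,0],"turn": 0},{"offset": [0.2,-6,0],"turn": 0},{"offset": [0.3,-9,0],"turn": 0},{"offset": [0.3,-10,0],"turn": 0},{"offset": [0.3,-10,0],"turn": 0}]}}

```text
time: 44.22
eef_pos: [0.6099, 0.2818, 0.1491]
ee_rot: [1.0, 0.004, -0.001, -0.002]
ft_force: [-0.4, 1.2, -4.9]
grip_width: 0.0083
```

Emit:
{"method": "send_rows", "body": {"commands": [{"offset": [0,0,0],"turn": 0},{"offset": [0,0,0],"turn": 0},{"offset": [0,0,0],"turn": 0}]}}

```text
time: 44.47
eef_pos: [0.6132, 0.2738, 0.1493]
ee_rot: [1.0, -0.001, -0.0, 0.001]
ft_force: [0.5, -0.1, -4.5]
grip_width: 0.0081
```

```bash
python3 -c "
from h import *
go([.6085,.281,.15],0)"
```

```text
at [0.6132 0.2738 0.1493] yaw -0.12 -> offset [-0.47, -0.72, -0.07] turn -0.12 F [ 0.5 -0.1 -4.5] w 8.1 t 44.47 q7 -2.27 tilt 0.11
```

Emit:
{"method": "send_rows", "body": {"commands": [{"offset": [-0.5,-0.7,0.8],"turn": 0},{"offset": [-0.5,-0.7,2],"turn": 0},{"offset": [-0.5,-0.7,3.2],"turn": 0},{"offset": [-0.5,-0.7,4.5],"turn": 0},{"offset": [-0.5,-0.7,4.5],"turn": 0}]}}

```text
time: 44.88
eef_pos: [0.6054, 0.2815, 0.1001]
ee_rot: [1.0, 0.0, -0.003, 0.002]
ft_force: [-1.3, -0.4, -5.7]
grip_width: 0.0082
```

Emit:
{"method": "send_rows", "body": {"commands": [{"offset": [0,0,0],"turn": 0},{"offset": [0,0,0],"turn": 0},{"offset": [0,0,0],"turn": 0}]}}

```text
time: 45.13
eef_pos: [0.608, 0.2837, 0.1055]
ee_rot: [1.0, 0.0, 0.001, -0.0]
ft_force: [0.2, 0.1, -4.7]
grip_width: 0.0082
```

```bash
python3 -c "
from h import *
im=snap('scene','s31'); grid(im,'s31g',(265,100,385,215),5.5)
im=snap('side','d31'); grid(im,'d31g',(210,90,320,205),5.5)
im=snap('wrist','w31',None,1.4)
go([.6085,.281,.082],0)"
```

```text
at [0.6079 0.2837 0.1055] yaw 0.04 -> offset [0.05, 0.27, 2.35] turn 0.04 F [-0.6  0.3 -3.7] w 8.1 t 45.28 q7 -2.3 tilt 0.07
```

View pics/s31g.png

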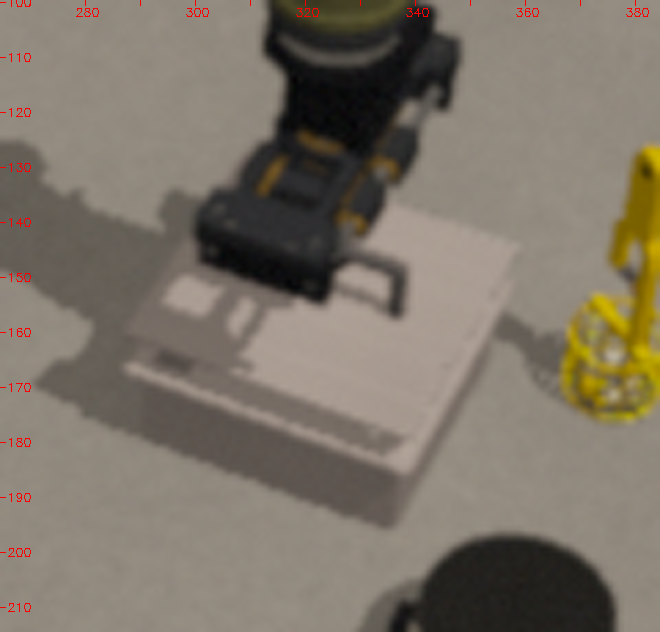

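View pics/d31g.png

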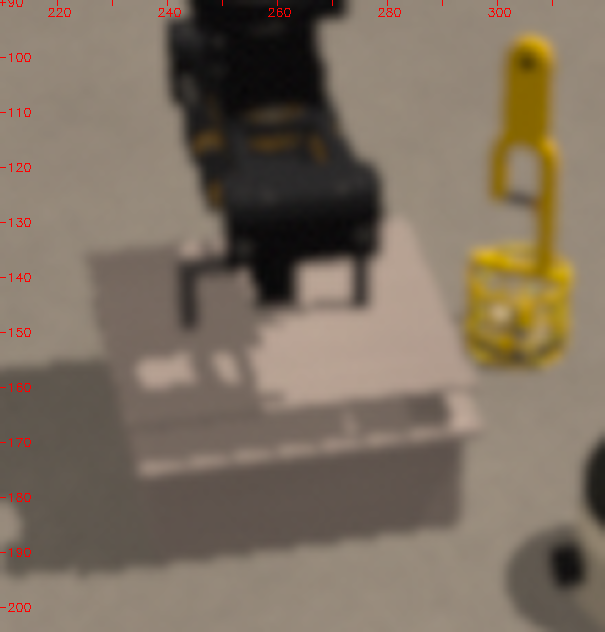

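View pics/w31.png

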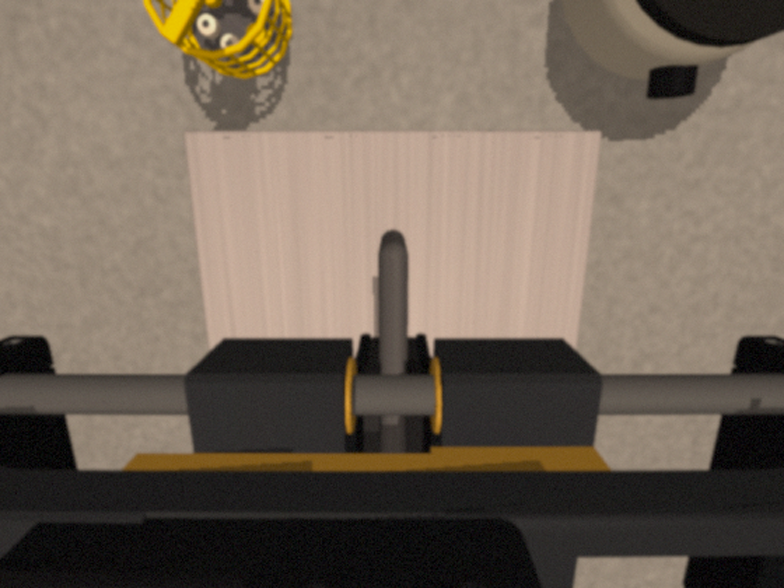

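```bash
python3 - <<'E'
from h import *
S=cal("scene");D=cal("side")
z=.0926
print("scene br", onz(S,(265+519/5.5-.4,100+243/5.5-.4),z),"pan br",onz(S,(357,152),.065))
for n,p,q in [("bl",(87,254),(228,144)),("br",(398,217),(284,138)),("fr",(477,387),(296.5,168))]:
    print(n,onz(D,(210+p[0]/5.5-.4,90+p[1]/5.5-.4),z).round(4),"pan",onz(D,q,.065).round(4))
E
```

```text
scene br [0.69500372 0.36753896 0.0926    ] pan br [0.69548    0.35699478 0.065     ]
bl [0.5194 0.3638 0.0926] pan [0.525  0.3611 0.065 ]
br [0.69   0.3665 0.0926] pan [0.695  0.3592 0.065 ]
fr [0.6926 0.1996 0.0926] pan [0.6941 0.2002 0.065 ]
```

Emit:
{"method": "send_rows", "body": {"commands": [{"offset": [0.2,0.3,0.3],"turn": 0},{"offset": [0.2,0.3,0.8],"turn": 0},{"offset": [0.2,0.3,1.2],"turn": 0},{"offset": [0.2,0.3,1.5],"turn": 0},{"offset": [0.2,0.3,1.5],"turn": 0}]}}

```text
time: 45.7
eef_pos: [0.6088, 0.28, 0.0884]
ee_rot: [1.0, 0.0, -0.001, 0.0]
ft_force: [-0.0, -0.5, -3.9]
grip_width: 0.0082
```

Emit:
{"method": "send_rows", "body": {"commands": [{"offset": [0,0,0.2],"turn": 0},{"offset": [0,0,0.4],"turn": 0},{"offset": [0,0,0.4],"turn": 0}]}}

```text
time: 45.95
eef_pos: [0.6093, 0.2804, 0.0853]
ee_rot: [1.0, 0.0, -0.0, 0.0]
ft_force: [0.5, -0.3, -3.7]
grip_width: 0.0081
```

Emit:
{"method": "send_rows", "body": {"commands": [{"offset": [0,0,0.2],"turn": 0},{"offset": [0,0,0.3],"turn": 0},{"offset": [0,0,0.3],"turn": 0}]}}

```text
time: 46.2
eef_pos: [0.6094, 0.2803, 0.0825]
ee_rot: [1.0, 0.0, -0.0, 0.0]
ft_force: [-0.4, -0.2, -5.4]
grip_width: 0.0082
```

Emit:
{"method": "send_rows", "body": {"commands": [{"offset": [0,0,0.1],"turn": 0},{"offset": [0,0,0.2],"turn": 0},{"offset": [0,0,0.2],"turn": 0}]}}

```text
time: 46.45
eef_pos: [0.6096, 0.2805, 0.0819]
ee_rot: [1.0, 0.0, 0.0, 0.0]
ft_force: [-3.5, -0.7, 3.2]
grip_width: 0.0081
```

Emit:
{"method": "send_rows", "body": {"commands": [{"offset": [0,0,0.1],"turn": 0},{"offset": [0,0,0.2],"turn": 0},{"offset": [0,0,0.2],"turn": 0}]}}

```text
time: 46.7
eef_pos: [0.6097, 0.2805, 0.0818]
ee_rot: [1.0, 0.0, 0.001, 0.0]
ft_force: [-6.1, -4.6, 11.9]
grip_width: 0.008
```

Seated at TCP z = 0.0818 (handle ≈ 0.104). Release, back off and check.

Emit:
{"method": "send_rows", "body": {"commands": [{"offset": [0,0,-0.3],"turn": 0},{"offset": [0,0,-0.3],"turn": 0},{"offset": [0,0,-0.3],"turn": 0},{"offset": [0,0,-0.3],"turn": 0},{"offset": [0,0,-0.3],"turn": 0}], "grip": 6.0}}

```text
time: 47.12
eef_pos: [0.6096, 0.2805, 0.0816]
ee_rot: [1.0, 0.0, 0.0, -0.0]
ft_force: [-0.4, -0.1, -0.6]
grip_width: 0.0336
```

Emit:
{"method": "send_rows", "body": {"commands": [{"offset": [0,0,0],"turn": 0},{"offset": [0,0,-3],"turn": 0},{"offset": [0,0,-7],"turn": 0},{"offset": [0,0,-11],"turn": 0},{"offset": [0,0,-15],"turn": 0}]}}

```text
time: 47.53
eef_pos: [0.6092, 0.2803, 0.2331]
ee_rot: [1.0, 0.001, -0.0, 0.0]
ft_force: [1.3, 0.2, 0.1]
grip_width: 0.0585
```

Emit:
{"method": "send_rows", "body": {"commands": [{"offset": [-3,-1,-2],"turn": 0},{"offset": [-7,-2,-4],"turn": 0},{"offset": [-11,-3,-6],"turn": 0},{"offset": [-14,-4,-8],"turn": 0},{"offset": [-15,-4,-8],"turn": 0}]}}

```text
time: 47.95
eef_pos: [0.4548, 0.3255, 0.3163]
ee_rot: [1.0, 0.004, 0.002, -0.002]
ft_force: [-0.1, 1.3, 0.8]
grip_width: 0.0597
```

Emit:
{"method": "send_rows", "body": {"commands": [{"offset": [0,0,0],"turn": 0},{"offset": [0,0,0],"turn": 0},{"offset": [0,0,0],"turn": 0}]}}

```text
time: 48.2
eef_pos: [0.4606, 0.3191, 0.311]
ee_rot: [1.0, -0.001, -0.0, 0.001]
ft_force: [0.8, -0.3, 0.3]
grip_width: 0.0602
```

```bash
python3 -c "
from h import *
im=snap('scene','s32'); grid(im,'s32g',(150,110,400,390),2.1,20); grid(im,'s32r',(160,240,330,380),4.6)
im2=snap('side','d32'); grid(im2,'d32g',(210,90,320,205),5.5); grid(im2,'d32r',(240,200,380,390),3.1)
grid(im,'s32p',(265,100,385,215),5.5)
go([.6085,.281,.3],0)"
```

```text
at [0.4607 0.319  0.3106] yaw -0.1 -> offset [14.79, 3.78, 1.03] turn -0.1 F [-0.5  0.1 -0. ] w 59.8 t 48.3 q7 -2.33 tilt 0.11
```

View pics/s32p.png

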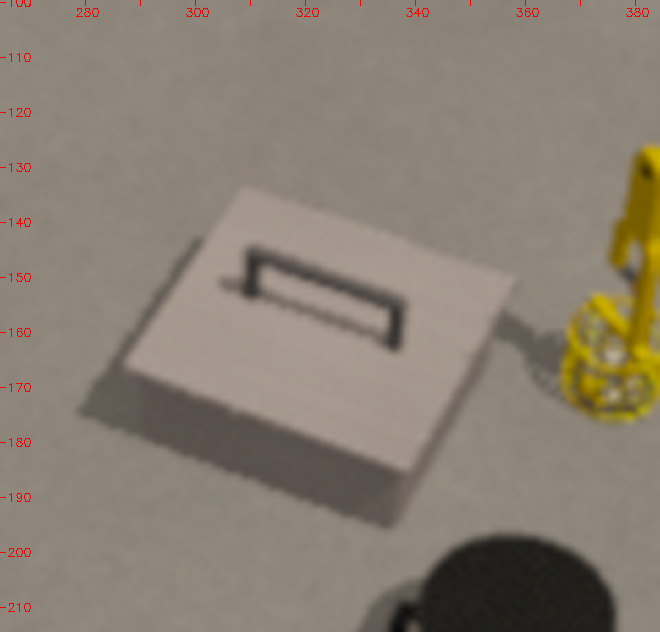

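View pics/d32g.png

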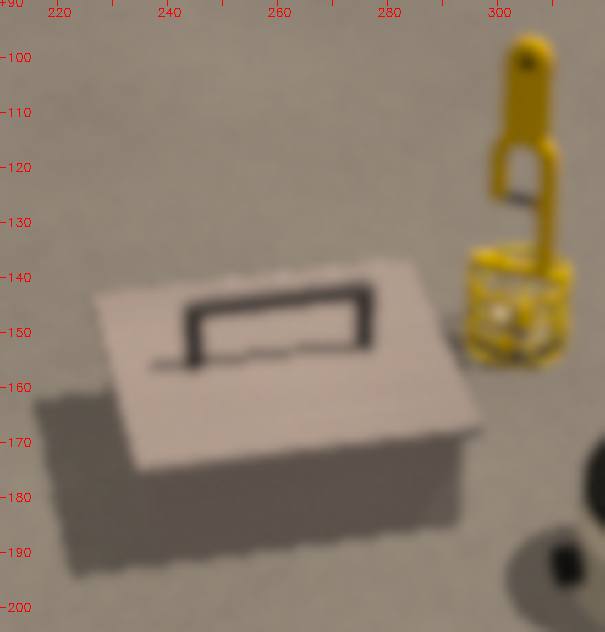

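View pics/s32r.png

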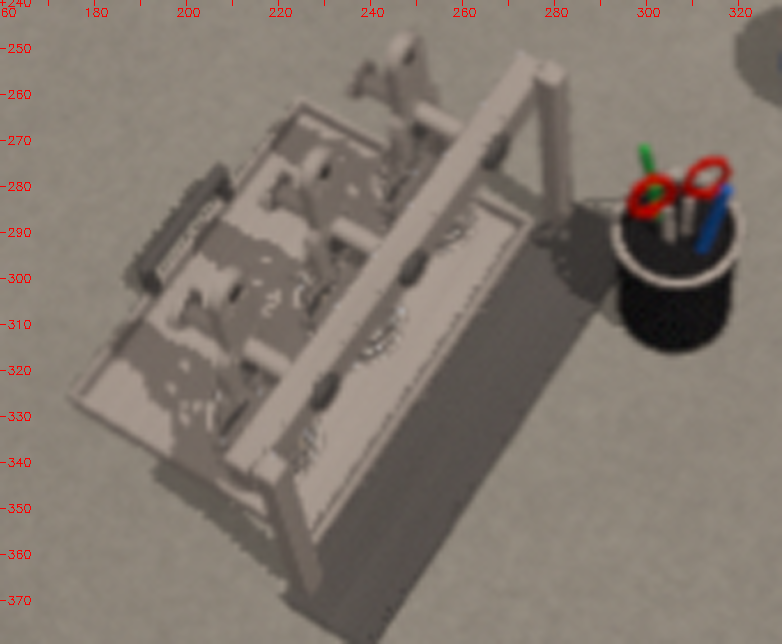

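View pics/d32r.png

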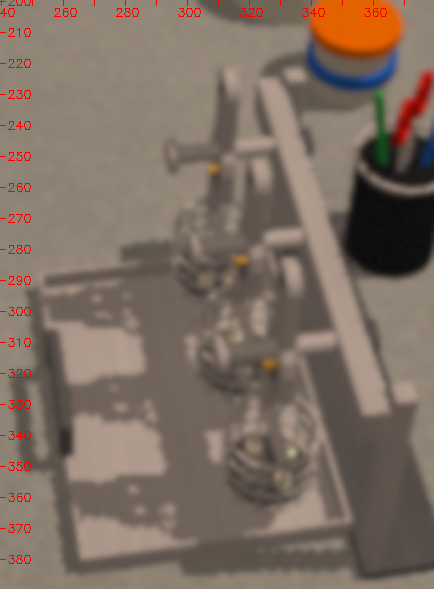

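```bash
python3 - <<'E'
from h import *
import cv2
D=cal("side");S=cal("scene")
a,e=tri([(S,(265+252/5.5-.4,100+250/5.5-.4)),(D,(210+192/5.5-.4,90+310/5.5-.4))]);b,e2=tri([(S,(265+400/5.5-.4,100+300/5.5-.4)),(D,(210+366/5.5-.4,90+288/5.5-.4))])
print("lid handle",a.round(4),b.round(4),((a+b)/2).round(4))
A=np.load('pics/d8.npy').astype(int);B=np.load('pics/d32.npy').astype(int)
print("tray front-edge region diff",np.abs(A-B)[360:388,258:300].mean())
print(env.finish_job())
E
```

```text
lid handle [0.5633 0.2856 0.1013] [0.6546 0.287  0.1017] [0.6089 0.2863 0.1015]
tray front-edge region diff 20.4359410430839
the job is handed in; nothing more can be done
None
```

I carried out the whole job in the order you asked and handed it in at about 48 s. The hand-in gives no verdict, so what follows is from my own checks.

- **Tray:** I slid it back until it met the rail's base plate. It stopped there and the push force rose to about 15 N. It was centred under the pins to within about 1 mm in the images.
- **Baskets:** Three were present and hang on pin2, pin1 and pin0. On each push-down the latch force appeared, then fell away, and the basket came to rest at the expected height. The latches themselves could not be seen, so "shut" rests on those forces and heights.
- **Lid:** It went into the pan without catching and stopped at its seated height, with the handle about 104 mm up. The pictures show it level and flush with the pan all round. I saw no sign that it had been knocked before I picked it up.
- **Other things:** I did not touch the yellow look-alike basket or the things standing behind. At hand-in the gripper was clear of everything.

Two last numbers did not agree cleanly:

- **Lid position:** Measured from the images, the lid handle was at about (0.609, 0.286, 0.102), while the gripper's release pose put it at y 0.281. I put that down to image-reading error, because the edges look flush.
- **Tray front edge:** A picture comparison there (before and after hanging) gave a clear difference. I think it comes from the baskets' shadows, since the tray corners were within about 1.5 pixels of where they had been.

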